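# Check a bead firing and thread the beads onto their rod

## Robot

A 6-joint arm with a two-finger parallel gripper is mounted at the origin on the work surface. World frame = base frame: x ahead of the robot, y to its left, z up, the work surface at z = 0. Lengths are in m, angles in rad, forces in N, time in s.
With the tool pointing down it reaches from about 0.35 to 0.925 m from the base axis. Payload 6.4 kg.
Tool frame: the origin (TCP) lies midway between the tips of the shut fingers; the grasp point (between the pads) lies 19 mm behind it (r.pinch_z is the z of the grasp point in the tool frame, in m); z points along the fingers, y is the direction in which the jaws open and shut (so a half turn about z gives the same grasp; the last joint's range is limited). The gripper opens to 85 mm and grips with 20 to 120 N. Pads are 22 mm wide; open, the fingers measure 114 mm over their backs; the gripper's body (76 mm by 85 mm) begins 54 mm behind the grasp point. The pads swing forward as they close: fully open they stand 13 mm farther back than shut.
Start: joints at [-1.386, 0.245, 1.558, -0, 1.339, -0.174], TCP at [0.228, -0.609, 0.199] pointing down, gripper open.
Joint ranges: [-3.13, 3.13], [-1.02, 2.26], [0.13, 2.54], [-0.95, 4.09], [0.21, 2.88], [-2.74, 2.74]. Speed limits (rad/s): [2.57, 2.57, 3.14, 3.14, 3.14, 3.14].

## Interface

Orientations are given as a unit quaternion [x, y, z, w].
In Python, from bench import monitor, eyes, job, search_frame, mark_of, r gives the robot as it stands.
- The arm moves only by the shell command python3 -m inch 'ROWS'. ROWS is JSON, a list of rows, each a list of 5 numbers: the closure, from -1 (fully open) to 1 (shut), then the shift along the tool's x, y, z in mm, then the turn about the tool's z in degrees. In form: [[jaw, dx, dy, dz, roll], ...]. A call has exactly 5 rows; each row shifts and turns the pose as measured when the row begins, along the tool's axes as they then stand; what a row does not reach is not made up. A row lasts 1/12 s, in which the tool goes at most 41.7 mm and 7.16 degrees, less where a joint would pass 70% of its speed; a pose out of reach is approached as far as the arm can. A call with a gripper value outside its range is refused whole. The fingers move at their own pace and stop on an object; the grip force is fixed at half the most. Time passes only in rows, so rows that do not move let the fingers close, or fill a call up. It gives the time, the measured TCP pose, the force and the opening at its end, in the units of the state.
- monitor.get_state(): the state, without advancing time (a new reading comes with each control period).
- eyes.grab_frame(name): name is "scene" or "side" or "wrist"; returns a dict with "color" (480x640x3 uint8, red, green, blue), "camera_matrix" (3x3 intrinsics, pixels), "rvec" (rotation vector, rad) and "tvec" (3), from world to camera coordinates, as OpenCV has them; the wrist camera has in their place "hand_eye" (4x4, takes a point from camera to tool coordinates, whose origin is the TCP and whose axes are the flange's). Camera axes: x right, y down, z forward; pixel columns grow to the right and rows downward; lengths in m; the calibration is good to about 2 mm. A picture is of the moment at which its call begins: read the wrist's pose just before it. There is no depth.
- job.sign_off(): hands the job in, once; it reports no verdict.
Trained networks look in the newest picture that a camera, given by its name, has taken for a name from the list of things; names that differ only in an ending like _2 or _b are one class to them, and where a whole thing is asked for, a point or a joint stands for the part that bears it (a point fixed in the world has none). Each returns a list of dicts, best first, with "p" (0 to 1); they miss things now and then, are a little off and sometimes report something else, mostly with a low value. They report only what shows in the picture. A call takes as long as a camera call. They do not tell look-alikes from the thing itself.
- search_frame(camera, label): "centre" ([column, row] as shares, 0 to 1, of the picture: columns of its width, rows of its height, amid what is visible of it).
- mark_of(camera, label): "centre" ([column, row] as shares, 0 to 1, of the picture: columns of its width, rows of its height: a listed point, or the origin of a listed thing).
The state is a dict: "t": time; "joint_positions": joint angles; "joint_vel": joint speeds; "effort": joint torques, N m; "eef_pos": TCP position; "eef_rot": TCP orientation; "contact_force": force on the tool from outside, world axes, zero at the start; "ft_torque": the same for the moment, N m; "gripper_width": opening from 0.0 (shut) to 1.0 (fully open).
Only numpy, scipy, OpenCV 4.12 (cv2) and the standard library are available. Lean on these libraries where they do the work, as an engineer would, in place of code of your own. Each camera call takes 0.05 s, during which the arm holds its last target.

## Task

The bead firing has come out on its kiln shelf. Before any bead is moved, check that the load has cooled: hold the infrared thermometer level, about 10 cm from the side of the thick lidded jar, aim it at the middle of the jar's belly and keep it still for two seconds; then lay it back flat on its cork mat. Lay all the square tube beads in the channel of the trough, in a row with their holes in line, run the rod from the rack through all of them, lift them off together as one stack, and hang the loaded rod level in the two forks of its rack, leaving the jar and the other things on the bench alone.

Things in the scene. Friction and masses are not known exactly. Their poses are not given: they have to be found in the camera images.
- kiln_shelf: Flat grey refractory kiln shelf, 340 (x) x 260 (y) mm, fixed, raised on three props; its top is 41 mm above the bench. Origin on the bench under its centre; z up, x roughly away from the robot.
- jar: Thick stoneware lidded jar, round and upright, 92 mm across at the belly, 139 mm tall with its lid knob, 0.75 kg, loose on the far part of the kiln shelf. Origin at the centre of its foot, z up.
- jar_belly (a point): Point on the jar's axis at mid-belly, 55 mm above its foot; the jar's wall is 46 mm out from it.
- thermometer: Grey stick-shaped infrared thermometer, a box 150 (x) x 34 (y) x 26 (z) mm, 0.12 kg, lying flat on the cork mat. Origin at the centre of its underside; x points along its length out of the lens end, z up. It measures straight ahead along its x. Its middle is a good place to hold it.
- lens (a point): Front of the thermometer's lens, 78 mm ahead of the thermometer's origin along its x and 13 mm above its underside; axes as the thermometer's.
- mat: Thin cork mat, 140 (x) x 220 (y) x 3 mm, fixed on the bench. Origin under its centre, axes along its sides.
- bead1: Fired clay tube bead (three to five of these are present, all alike): 26 mm long, 30 x 30 mm square outside, with a 15 mm square hole right through along its x; about 40 g, loose, lying on the kiln shelf with the hole level, at any yaw. Origin at the middle of the bead (15 mm above what it lies on); x along the hole, either end alike.
- bead2: Fired clay tube bead (three to five of these are present, all alike): 26 mm long, 30 x 30 mm square outside, with a 15 mm square hole right through along its x; about 40 g, loose, lying on the kiln shelf with the hole level, at any yaw. Origin at the middle of the bead (15 mm above what it lies on); x along the hole, either end alike.
- bead3: Fired clay tube bead (three to five of these are present, all alike): 26 mm long, 30 x 30 mm square outside, with a 15 mm square hole right through along its x; about 40 g, loose, lying on the kiln shelf with the hole level, at any yaw. Origin at the middle of the bead (15 mm above what it lies on); x along the hole, either end alike.
- bead4: Fired clay tube bead (three to five of these are present, all alike): 26 mm long, 30 x 30 mm square outside, with a 15 mm square hole right through along its x; about 40 g, loose, lying on the kiln shelf with the hole level, at any yaw. Origin at the middle of the bead (15 mm above what it lies on); x along the hole, either end alike.
- bead5: Fired clay tube bead (three to five of these are present, all alike): 26 mm long, 30 x 30 mm square outside, with a 15 mm square hole right through along its x; about 40 g, loose, lying on the kiln shelf with the hole level, at any yaw. Origin at the middle of the bead (15 mm above what it lies on); x along the hole, either end alike.
- trough: Fixed pale refractory block, 180 (x) x 56 (y) mm, with a shallow straight channel in its top, 160 mm long (x) and 36 mm wide (y) inside; channel floor 20 mm above the bench, 10 mm thick walls all round, their tops 29 mm above the bench. Origin on the bench under its centre; its -x end is on the robot's left, its +x end on the right, towards the kiln shelf.
- trough_line (a point): Middle of the line along which the holes of beads lying in the channel run (along the trough's x), 35 mm above the bench. A bead in the channel stands 21 mm proud of the walls; the rod passes over the end walls.
- rack: Fixed bead rack: wooden base 250 (x) x 80 (y) x 12 mm with two upright wire forks on its centre line, 97 mm either side of its middle along x. Origin on the bench under its centre; x along the row of forks, pointing to the robot's right.
- rack_mid (a point): Point midway between the forks at the height of a rod that rests in them, 86.7 mm above the bench. Each fork has two prongs of 6 mm wire, spreading across the rack's y from a crotch 75 mm above the bench to tips 105 mm up and 36 mm apart.
- rod: Straight round steel bead rod, 6 mm thick, 230 mm from collar to rounded tip, with a brass collar (20 mm across) and a round wooden handle (18 mm across, 80 mm long) at one end; 80 g. At first it lies empty and level in the forks, handle to the robot's left. Origin on its axis at the collar's front face; x points to the tip; the collar fills x = -6 to 0 mm, the handle -86 to -6 mm.
- rod_handle (a point): Point on the rod's axis inside the handle, 30 mm behind the collar's front face, where to hold it. Beads slide freely on the rod and hang from it; the collar stops them, but they come off the tip if it dips.
- rod_mid (a point): Middle of the steel rod, 115 mm ahead of the collar's front face; over the rack's middle the forks touch the rod 18 mm from the collar and 18 mm from the tip.
- glaze_jar: Closed white glaze jar, 72 mm across, 85 mm tall, loose; leave it alone. Origin at the centre of its foot.
- paddle: Flat wooden clay paddle, blade 100 x 60 mm with a 24 mm wide handle, 185 mm long in all (along its x), 14 mm thick, loose; leave it alone. Origin on its underside, 80 mm from the blade end.
- slip_bowl: Small empty terracotta bowl, 96 mm across, 50 mm tall, loose; leave it alone. Origin at the centre of its foot.
Mind the look-alikes: they are no part of the job. What is shaped like the bead2 but green or orange is not meant.

How it is judged:
By the outcome, as a careful person would: the job done as asked, in the order asked, and still so for the second after the job is handed in, with the robot touching nothing.
Of bead1, bead2, bead3, bead4, bead5 only 3 to 5 are there at a start; the rules pass over those that are not, and their reading is None.
At some moment in a run one of bead1, bead2, bead3, bead4, bead5, thermometer may be knocked a few centimetres aside while the robot is not near it.
It also fails if it takes over 210 s, if anything falls off the work surface, if the arm or the gripper's body presses on something with over 40 N, if the wrist force passes 120 N, or if a joint passes its speed limit or range.

## Working session

There is one attempt and no reset: what is moved stays moved. The work goes in short steps, Python scripts to look and compute and a shell command to move; the robot and the scene stay as the last step left them, time stands still between calls to the robot, and variables do not carry over. Pictures are saved under pics/ and viewed, and the job is handed in when it is done.

```bash
ls -la; mkdir -p pics; python3 - <<'E'
from bench import monitor, eyes, job, search_frame, mark_of, r
import cv2
s=monitor.get_state(); print(s)
print(r.pinch_z)
for c in ["scene","side","wrist"]:
    f=eyes.grab_frame(c); cv2.imwrite(f"pics/{c}0.png",f["color"][:,:,::-1])
    print(c,{k:v for k,v in f.items() if k!="color"})
E
```

```text
total 12
drwxr-xr-x  3 agent agent 4096 Dec  7 14:06 .
drwxr-xr-x 23 root  root  4096 Dec  7 14:06 ..
drwxr-xr-x  2 agent agent 4096 Dec  7 14:06 pics
{'t': 0.0, 'joint_positions': array([-1.38608352e+00,  2.45875872e-01,  1.55898258e+00,  4.30008574e-05,
        1.33867258e+00, -1.74114272e-01]), 'joint_vel': array([-7.32921614e-04,  1.67217225e-04, -7.97672882e-04,  9.77214802e-05,
       -2.58986758e-03, -5.06139098e-04]), 'effort': array([ 6.41364772e-05, -4.29511750e+01, -3.26124573e+01, -1.09354587e-04,
        5.38026943e-03, -8.57720210e-06]), 'eef_pos': array([ 0.2281611 , -0.60800003,  0.19765774]), 'eef_rot': array([ 9.83948941e-01,  1.78447588e-01,  1.57827258e-05, -9.69285495e-04]), 'contact_force': array([ 0.41126215, -1.22032918,  0.18396039]), 'ft_torque': array([-0.00973028,  0.02086518, -0.00850524]), 'gripper_width': 0.9991495060311869}
-0.0187
scene {'camera_matrix': array([[589.66224215,   0.        , 318.68522891],
       [  0.        , 589.66224215, 241.17119673],
       [  0.        ,   0.        ,   1.        ]]), 'rvec': array([ 2.50319997,  0.64084714, -0.1
[... 189 characters left out ...]
],
       [  0.        ,   0.        ,   1.        ]]), 'rvec': array([ 1.97307137, -0.84881818,  0.44649991]), 'tvec': array([-0.35598507,  0.29935422,  0.68420365])}
wrist {'camera_matrix': array([[389.49802848,   0.        , 314.83532614],
       [  0.        , 389.49802848, 243.54154021],
       [  0.        ,   0.        ,   1.        ]]), 'hand_eye': array([[ 9.34263331e-04, -9.54604331e-01, -2.97875308e-01,
         7.57267900e-02],
       [ 9.99999387e-01,  1.06908365e-03, -2.89682038e-04,
         1.16301366e-03],
       [ 5.94985349e-04, -2.97874854e-01,  9.54604744e-01,
        -1.74917749e-01],
       [ 0.00000000e+00,  0.00000000e+00,  0.00000000e+00,
         1.00000000e+00]])}
```

View pics/scene0.png

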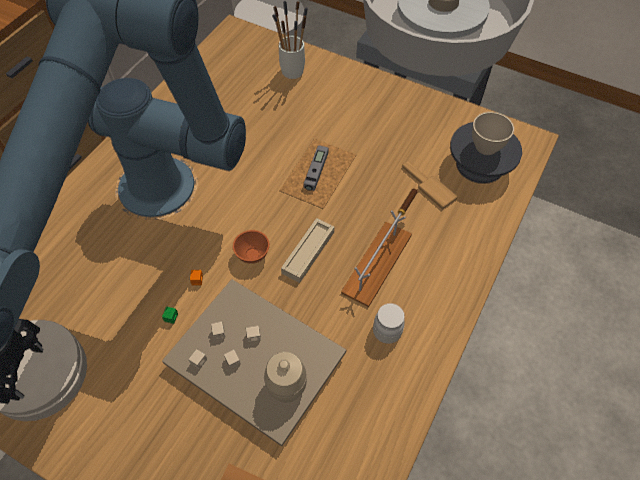

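View pics/side0.png

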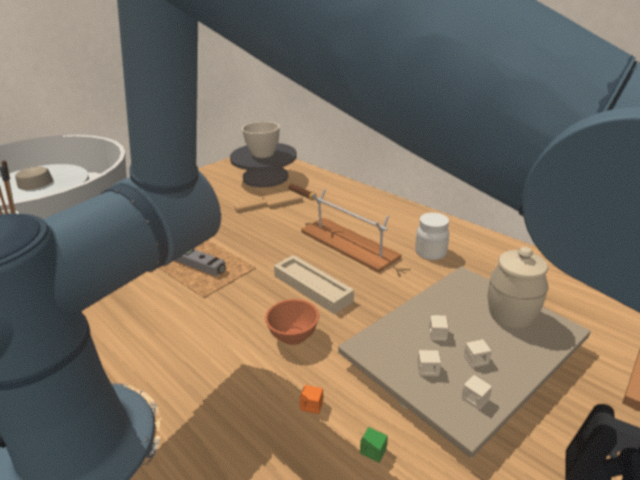

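View pics/wrist0.png

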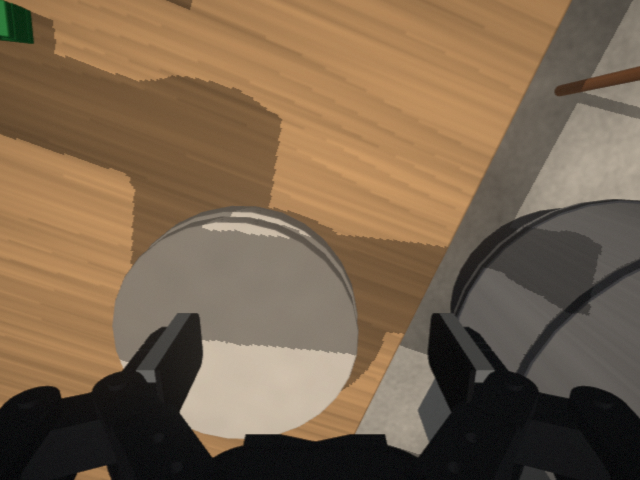

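```bash
cat > h.py <<'E'
from bench import monitor, eyes, job, search_frame, mark_of, r
import cv2, numpy as np
from scipy.spatial.transform import Rotation as R
np.set_printoptions(precision=4,suppress=True)
def grab(c,save=None):
    s=monitor.get_state(); f=eyes.grab_frame(c)
    if save: cv2.imwrite(f"pics/{save}.png",np.ascontiguousarray(f["color"][:,:,::-1]))
    K=f["camera_matrix"]
    if c=="wrist":
        T=np.eye(4);T[:3,:3]=R.from_quat(s["eef_rot"]).as_matrix();T[:3,3]=s["eef_pos"]
        C=T@f["hand_eye"]; Rc=C[:3,:3]; o=C[:3,3]
    else:
        Rw=cv2.Rodrigues(f["rvec"])[0]; Rc=Rw.T; o=-Rw.T@f["tvec"]
    return dict(K=K,R=Rc,o=o,im=f["color"],s=s)
def ray(F,px):
    d=F["R"]@np.linalg.inv(F["K"])@np.array([px[0],px[1],1.]); return F["o"],d/np.linalg.norm(d)
def plane(F,px,z):
    o,d=ray(F,px); return o+d*(z-o[2])/d[2]
def proj(F,P):
    p=F["K"]@(F["R"].T@(np.asarray(P,float)-F["o"])); return p[:2]/p[2]
def px(c): return np.array(c)*[640,480]
def marks(cam,l,n=6,pm=0.3): return [(round(d["p"],2),px(d["centre"])) for d in mark_of(cam,l)[:n] if d["p"]>=pm]
def finds(cam,l,n=6,pm=0.3): return [(round(d["p"],2),px(d["centre"])) for d in search_frame(cam,l)[:n] if d["p"]>=pm]
def st():
    s=monitor.get_state(); q=R.from_quat(s["eef_rot"]).as_matrix()
    return s, q, np.degrees(np.arctan2(q[1,0],q[0,0]))
def plan(x,y,z,yaw=None):
    """needed motion in tool mm; yaw = world angle of tool x (deg)"""
    s,q,yw=st(); d=q.T@(np.array([x,y,z])-s["eef_pos"])*1000
    out=f"t={s['t']:.2f} pos={s['eef_pos']} yaw={yw:.1f} need tool d={d.round(1)}"
    if yaw is not None: out+=f" roll={-((yaw-yw+180)%360-180):.1f}"
    print(out)
E
python3 - <<'E'
from h import *
H={"kiln_shelf":0,"jar":.041,"jar_belly":.096,"thermometer":.003,"lens":.016,"mat":0,"trough":0,"trough_line":.035,"rack":0,"rack_mid":.0867,"rod":.0867,"rod_handle":.0867,"rod_mid":.0867,"glaze_jar":0,"slip_bowl":0,"bead1":.056,"paddle":0}
for c in ["scene","side"]:
    F=grab(c)
    for l,z in H.items():
        print(c,l,[(p,u.round(0),plane(F,u,z)[:2]) for p,u in marks(c,l)])
E
```

```text
scene kiln_shelf [(0.57, array([259., 361.]), array([ 0.5346, -0.3072])), (0.5, array([426., 190.]), array([0.6827, 0.3542]))]
scene jar [(0.68, array([286., 385.]), array([ 0.6305, -0.3388]))]
scene jar_belly [(0.81, array([284., 379.]), array([ 0.6314, -0.3441]))]
scene thermometer [(0.92, array([316., 167.]), array([0.3686, 0.2747]))]
scene lens [(0.61, array([309., 187.]), array([0.3912, 0.1931]))]
scene mat [(0.63, array([316., 174.]), array([0.3804, 0.2539]))]
scene trough [(0.89, array([310., 251.]), array([0.4931, 0.017 ]))]
scene trough_line [(0.95, array([308., 245.]), array([0.4908, 0.0128]))]
scene rack [(0.71, array([375., 259.]), array([0.6556, 0.0784]))]
scene rack_mid [(0.89, array([381., 247.]), array([0.6682, 0.0675]))]
scene rod [(0.7, array([401., 213.]), array([0.6685, 0.1844])), (0.53, array([309., 248.]), array([ 0.5119, -0.0214]))]
scene rod_handle [(0.63, array([429., 188.]), array([0.7014, 0.2952]))]
scene rod_mid [(0.92, array([380., 246.]), array([0.6639, 0.0695]))]
scene glaze_jar [(0.84, array([386., 331.]), array([ 0.7678, -0.0939]))]
scene slip_bowl [(
[... 1816 characters left out ...]
 268.]), array([0.3397, 0.1052]))]
side glaze_jar [(0.93, array([432., 251.]), array([ 0.7727, -0.086 ]))]
side slip_bowl [(0.83, array([293., 339.]), array([ 0.3597, -0.0644])), (0.59, array([347., 213.]), array([0.7791, 0.1818]))]
side bead1 [(0.87, array([311., 397.]), array([ 0.259, -0.219])), (0.8, array([437., 330.]), array([ 0.4984, -0.2721])), (0.75, array([477., 392.]), array([ 0.4265, -0.3842])), (0.68, array([374., 445.]), array([ 0.2604, -0.3319])), (0.62, array([428., 361.]), array([ 0.43  , -0.3001])), (0.59, array([476., 353.]), array([ 0.494 , -0.3448]))]
side paddle [(0.66, array([271., 203.]), array([0.6811, 0.377 ])), (0.49, array([476., 391.]), array([ 0.4769, -0.364 ]))]
```

```bash
python3 -m inch '[[-1,26,-23,-4,0],[-1,28,-24,-4,0],[-1,28,-24,-4,0],[-1,28,-24,-4,0],[-1,28,-24,-4,0]]'; python3 -m inch '[[-1,28,-24,-4,0],[-1,28,-24,-4,0],[-1,28,-24,-4,0],[-1,28,-24,-4,0],[-1,28,-24,-4,0]]'; python3 -c "
from h import *
plan(.40,.25,.20,106)"
```

```text
t: 2.37
eef_pos: [0.3144, -0.4483, 0.2172]
eef_rot: [0.985, 0.173, -0.001, -0.0]
contact_force: [0.9, 0.2, 0.5]
gripper_width: 0.997
t: 2.78
eef_pos: [0.4079, -0.2796, 0.2389]
eef_rot: [0.985, 0.172, 0.0, 0.001]
contact_force: [0.3, 0.9, -0.3]
gripper_width: 0.999
t=2.78 pos=[ 0.4079 -0.2796  0.2389] yaw=19.8 need tool d=[ 171.8 -501.1   38.3] roll=-86.2
```

```bash
cat >> h.py <<'E'
def sug(x,y,z,yaw=None,mx=38,mr=7):
    """suggest steps: world straight line, axes turn as roll goes"""
    s,q,yw=st(); d=(np.array([x,y,z])-s["eef_pos"])*1000
    roll=0 if yaw is None else -((yaw-yw+180)%360-180)
    n=int(np.ceil(max(np.linalg.norm(d)/mx,abs(roll)/mr,1)))
    print(f"t={s['t']:.2f} pos={s['eef_pos']} yaw={yw:.1f} d={d.round(1)} roll={roll:.1f} n={n}")
    out=[]
    for i in range(n):
        a=np.radians(yw-roll/n*i); w=d/n
        out.append([round(v,1) for v in (np.cos(a)*w[0]+np.sin(a)*w[1], np.sin(a)*w[0]-np.cos(a)*w[1], -w[2], roll/n)])
    print(out)
E
python3 -c "
from h import *
sug(.42,.25,.20,106)"
```

```text
t=2.78 pos=[ 0.4079 -0.2796  0.2389] yaw=19.8 d=[ 12.1 529.6 -38.9] roll=-86.2 n=14
[[np.float64(13.6), np.float64(-35.3), np.float64(2.8), np.float64(-6.2)], [np.float64(17.3), np.float64(-33.6), np.float64(2.8), np.float64(-6.2)], [np.float64(20.8), np.float64(-31.6), np.float64(2.8), np.float64(-6.2)], [np.float64(24.1), np.float64(-29.2), np.float64(2.8), np.float64(-6.2)], [np.float64(27.1), np.float64(-26.4), np.float64(2.8), np.float64(-6.2)], [np.float64(29.8), np.float64(-23.4), np.float64(2.8), np.float64(-6.2)], [np.float64(32.1), np.float64(-20.0), np.float64(2.8), np.float64(-6.2)], [np.float64(34.1), np.float64(-16.5), np.float64(2.8), np.float64(-6.2)], [np.float64(35.6), np.float64(-12.7), np.float64(2.8), np.float64(-6.2)], [np.float64(36.8), np.float64(-8.8), np.float64(2.8), np.float64(-6.2)], [np.float64(37.5), np.float64(-4.8), np.float64(2.8), np.float64(-6.2)], [np.float64(37.8), np.float64(-0.8), np.float64(2.8), np.float64(-6.2)], [np.float64(37.7), np.float64(3.3), np.float64(2.8), np.float64(-6.2)], [np.float64(37.1), np.float64(7.3), np.float64(2.8), np.float64(-6.2)]]
```

```bash
sed -i 's/\[round(v,1)/[float(round(v,1))/' h.py; python3 -m inch '[[-1,13,-35,1,-6],[-1,17,-34,1,-6],[-1,21,-32,1,-6],[-1,24,-29,1,-6],[-1,27,-26,1,-6]]'; python3 -m inch '[[-1,30,-23,3,-6],[-1,32,-20,3,-6],[-1,34,-16,3,-6],[-1,36,-13,3,-6],[-1,37,-9,3,-6]]'; python3 -c "
from h import *
sug(.375,.265,.20,106)"
```

```text
t: 3.2
eef_pos: [0.4132, -0.0832, 0.236]
eef_rot: [0.902, 0.431, 0.002, 0.004]
contact_force: [0.6, -0.1, -0.1]
gripper_width: 1.003
t: 3.62
eef_pos: [0.4146, 0.1151, 0.222]
eef_rot: [0.752, 0.659, 0.004, 0.007]
contact_force: [0.5, -0.1, 0.3]
gripper_width: 1.0
t=3.62 pos=[0.4146 0.1151 0.222 ] yaw=82.5 d=[-39.6 149.9 -22. ] roll=-23.5 n=5
[[28.7, -11.8, 4.4, -4.7], [29.6, -9.4, 4.4, -4.7], [30.2, -6.9, 4.4, -4.7], [30.7, -4.4, 4.4, -4.7], [31.0, -1.9, 4.4, -4.7]]
```

```bash
python3 -m inch '[[-1,29,-12,4,-5],[-1,30,-9,4,-5],[-1,30,-7,4,-5],[-1,31,-4,4,-5],[-1,31,-2,4,-4]]'; python3 - <<'E'
from h import *
S=grab("scene","s1")
for l,z in [("thermometer",.003),("lens",.016),("rod_mid",.0867),("rod_handle",.0867),("trough_line",.035)]: print("S",l,[(p,u.round(0),plane(S,u,z)[:2]) for p,u in marks("scene",l)])
F=grab("wrist","w1"); print(F["s"]["eef_pos"],F["s"]["eef_rot"])
for l,z in [("thermometer",.003),("lens",.016)]: print("W",l,[(p,u.round(0),plane(F,u,z)[:2]) for p,u in marks("wrist",l)])
E
```

```text
t: 4.03
eef_pos: [0.3703, 0.2744, 0.2016]
eef_rot: [0.588, 0.809, 0.004, 0.01]
contact_force: [-0.2, -0.5, 0.5]
gripper_width: 1.0
S thermometer [(0.74, array([231., 359.]), array([ 0.4744, -0.3352])), (0.65, array([314., 169.]), array([0.3688, 0.2646]))]
S lens [(0.68, array([250., 255.]), array([ 0.3676, -0.076 ]))]
S rod_mid [(0.62, array([379., 246.]), array([0.6628, 0.0689])), (0.5, array([249., 253.]), array([ 0.3902, -0.1065]))]
S rod_handle [(0.62, array([406., 205.]), array([0.6713, 0.2141])), (0.36, array([377., 264.]), array([0.6819, 0.0176]))]
S trough_line [(0.81, array([309., 243.]), array([0.488 , 0.0198]))]
[0.3713 0.2722 0.2017] [0.59   0.8073 0.0041 0.0098]
W thermometer [(0.59, array([311., 207.]), array([0.3727, 0.2662]))]
W lens [(0.95, array([303., 287.]), array([0.3886, 0.1884]))]
```

View pics/w1.png

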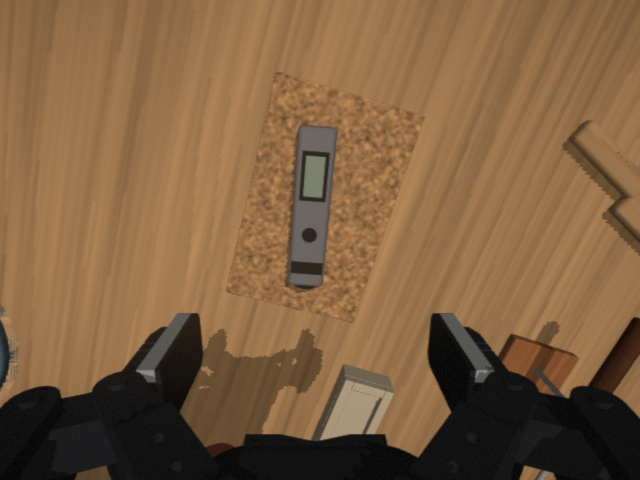

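View pics/s1.png

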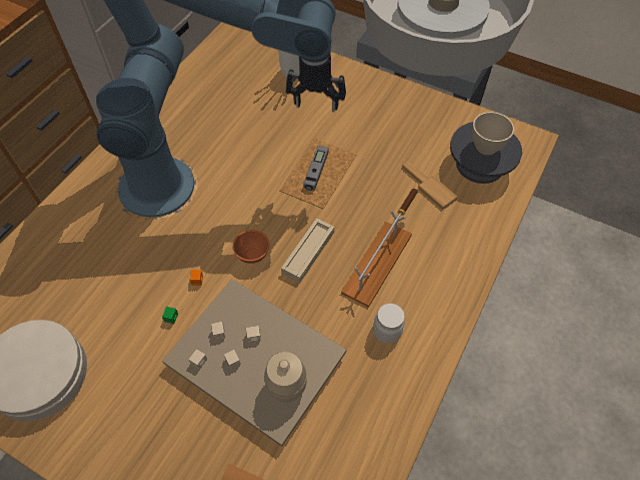

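```bash
python3 - <<'E'
from h import *
F=grab("wrist")
for u in [(303,126),(336,126),(289.5,285),(322.5,285)]: print(plane(F,u,.029)[:2])
a=(plane(F,(303,126),.029)+plane(F,(336,126),.029))/2; b=(plane(F,(289.5,285),.029)+plane(F,(322.5,285),.029))/2
print(a,b,np.linalg.norm(a-b),(a+b)/2,np.degrees(np.arctan2(*(b-a)[1::-1])))
d=b-a; yaw=np.degrees(np.arctan2(d[1],d[0]))+180
m=(a+b)/2
sug(m[0],m[1],.015,yaw)
E
```

```text
[0.3434 0.3365]
[0.3702 0.345 ]
[0.3744 0.1917]
[0.4049 0.2012]
[0.3568 0.3408 0.029 ] [0.3897 0.1965 0.029 ] 0.14797119579965315 [0.3732 0.2686 0.029 ] -77.17005452195555
t=4.53 pos=[0.3715 0.272  0.2017] yaw=107.6 d=[   1.7   -3.4 -186.7] roll=4.8 n=5
[[-0.7, 0.1, 37.3, 1.0], [-0.7, 0.1, 37.3, 1.0], [-0.7, 0.2, 37.3, 1.0], [-0.7, 0.2, 37.3, 1.0], [-0.7, 0.2, 37.3, 1.0]]
```

```bash
python3 -m inch '[[-1,-1,0,38,1],[-1,-1,0,38,1],[-1,-1,0,38,1],[-1,0,0,35,1],[-1,0,0,28,0]]';  python3 -c "
from h import *
sug(.3732,.2686,.007,102.8)"
```

```text
t: 4.95
eef_pos: [0.3886, 0.2695, 0.0302]
eef_rot: [0.622, 0.782, 0.016, 0.016]
contact_force: [0.7, 0.6, 0.2]
gripper_width: 1.002
t=4.95 pos=[0.3886 0.2695 0.0302] yaw=103.0 d=[-15.4  -0.9 -23.2] roll=0.2 n=1
[[2.6, -15.2, 23.2, 0.2]]
```

```bash
cat >> h.py <<'E'
def tilt():
    s,q,yw=st(); print("tilt deg: tool z world xy", np.degrees(q[:2,2]).round(2), "pos",s["eef_pos"],"yaw",round(yw,2),"j",s["joint_positions"].round(3), 'F',s["contact_force"].round(1))
E
python3 -c "
from h import *
tilt()";  python3 -m inch '[[-1,2,-5,-3,0],[-1,0,-5,-3,0],[-1,0,-5,-3,0],[-1,0,0,-3,0],[-1,0,0,-3,0]]'; python3 -c "
from h import *
tilt()"
```

```text
tilt deg: tool z world xy [2.64 0.3 ] pos [0.3886 0.2695 0.0302] yaw 103.0 j [ 0.373  0.038  2.135 -0.015  0.925  0.155] F [0.7 0.6 0.2]
t: 5.37
eef_pos: [0.3692, 0.2648, 0.0432]
eef_rot: [0.624, 0.781, 0.012, 0.014]
contact_force: [-0.4, -0.4, 0.7]
gripper_width: 1.003
tilt deg: tool z world xy [2.15 0.1 ] pos [0.3692 0.2648 0.0432] yaw 102.75 j [ 0.38  -0.028  2.17  -0.015  0.964  0.166] F [-0.4 -0.4  0.7]
```

```bash
python3 -m inch '[[-1,0,0,-38,0],[-1,0,0,-38,0],[-1,0,0,-38,0],[-1,0,0,-38,0],[-1,0,0,0,0]]'; python3 -c "
from h import *
tilt()"; python3 -m inch '[[-1,0,0,0,0],[-1,0,0,0,0],[-1,0,0,0,0],[-1,0,0,0,0],[-1,0,0,0,0]]'; python3 -c "
from h import *
tilt()"
```

```text
t: 5.78
eef_pos: [0.3647, 0.2653, 0.2117]
eef_rot: [0.624, 0.781, 0.019, 0.018]
contact_force: [0.8, -0.2, 0.5]
gripper_width: 0.996
tilt deg: tool z world xy [2.92 0.41] pos [0.3647 0.2653 0.2117] yaw 102.77 j [ 0.385 -0.293  2.063 -0.013  1.322  0.165] F [ 0.8 -0.2  0.5]
t: 6.2
eef_pos: [0.3664, 0.2662, 0.2178]
eef_rot: [0.624, 0.781, 0.024, 0.021]
contact_force: [-0.2, -0.3, -0.7]
gripper_width: 0.996
tilt deg: tool z world xy [3.61 0.69] pos [0.3664 0.2662 0.2178] yaw 102.8 j [ 0.385 -0.303  2.06  -0.013  1.322  0.165] F [-0.2 -0.3 -0.7]
```

```bash
python3 -m inch '[[-1,0,0,0,0],[-1,0,0,0,0],[-1,0,0,0,0],[-1,0,0,0,0],[-1,0,0,0,0]]'; python3 -c "
from h import *
tilt()"
```

```text
t: 6.62
eef_pos: [0.3644, 0.2653, 0.2134]
eef_rot: [0.624, 0.781, 0.021, 0.019]
contact_force: [-0.0, -0.8, 0.7]
gripper_width: 1.0
tilt deg: tool z world xy [3.15 0.51] pos [0.3644 0.2653 0.2134] yaw 102.78 j [ 0.385 -0.298  2.064 -0.013  1.322  0.165] F [-0.  -0.8  0.7]
```

```bash
python3 -c "
from h import *
for i in range(6):
    eyes.grab_frame('side'); tilt()"
```

```text
tilt deg: tool z world xy [3.15 0.51] pos [0.3644 0.2653 0.2134] yaw 102.78 j [ 0.385 -0.298  2.064 -0.013  1.322  0.165] F [ 1.  -0.6 -0.1]
tilt deg: tool z world xy [3.17 0.52] pos [0.3645 0.2654 0.2136] yaw 102.79 j [ 0.385 -0.299  2.064 -0.013  1.322  0.165] F [ 0.6  1.3 -0. ]
tilt deg: tool z world xy [3.19 0.52] pos [0.3646 0.2654 0.2137] yaw 102.79 j [ 0.385 -0.299  2.064 -0.013  1.322  0.165] F [ 0.2 -0.2  0.5]
tilt deg: tool z world xy [3.2  0.53] pos [0.3646 0.2655 0.2139] yaw 102.79 j [ 0.385 -0.299  2.064 -0.013  1.322  0.165] F [-0.3  0.1 -0.9]
tilt deg: tool z world xy [3.21 0.53] pos [0.3647 0.2655 0.2139] yaw 102.79 j [ 0.385 -0.299  2.063 -0.013  1.322  0.165] F [ 0.5 -0.4  0.6]
tilt deg: tool z world xy [3.21 0.53] pos [0.3647 0.2654 0.214 ] yaw 102.79 j [ 0.385 -0.299  2.063 -0.013  1.322  0.165] F [-0.2  0.5  0.8]
```

```bash
T='from h import *
tilt()'; python3 -m inch '[[-1,0,0,10,0],[-1,0,0,10,0],[-1,0,0,10,0],[-1,0,0,10,0],[-1,0,0,10,0]]'; python3 -c "$T"; python3 -m inch '[[-1,0,0,10,0],[-1,0,0,10,0],[-1,0,0,10,0],[-1,0,0,10,0],[-1,0,0,10,0]]' ; python3 -c "$T"; python3 -m inch '[[-1,0,10,0,0],[-1,0,10,0,0],[-1,0,10,0,0],[-1,0,10,0,0],[-1,0,10,0,0]]'; python3 -c "$T"; python3 -m inch '[[-1,0,-10,0,0],[-1,0,-10,0,0],[-1,0,-10,0,0],[-1,0,-10,0,0],[-1,0,-10,0,0]]'; python3 -c "$T"
```

```text
t: 7.33
eef_pos: [0.3688, 0.2664, 0.1614]
eef_rot: [0.624, 0.781, 0.023, 0.02]
contact_force: [-0.4, 0.4, 0.5]
gripper_width: 0.998
tilt deg: tool z world xy [3.44 0.62] pos [0.3688 0.2664 0.1614] yaw 102.79 j [ 0.384 -0.236  2.112 -0.013  1.206  0.165] F [-0.4  0.4  0.5]
t: 7.75
eef_pos: [0.3706, 0.2664, 0.1041]
eef_rot: [0.624, 0.781, 0.021, 0.019]
contact_force: [0.7, -0.2, -0.5]
gripper_width: 0.999
tilt deg: tool z world xy [3.24 0.54] pos [0.3706 0.2664 0.1041] yaw 102.79 j [ 0.382 -0.147  2.15  -0.014  1.082  0.165] F [ 0.7 -0.2 -0.5]
t: 8.17
eef_pos: [0.4165, 0.2764, 0.0984]
eef_rot: [0.623, 0.782, 0.017, 0.017]
contact_force: [-0.1, 0.9, 0.4]
gripper_width: 1.0
tilt deg: tool z world xy [2.69 0.34] pos [0.4165 0.2764 0.0984] yaw 102.83 j [ 0.365 -0.019  2.042 -0.013  1.072  0.147] F [-0.1  0.9  0.4]
t: 8.58
eef_pos: [0.3657, 0.2644, 0.0935]
eef_rot: [0.624, 0.781, 0.016, 0.016]
contact_force: [0.3, 0.2, 0.7]
gripper_width: 1.002
tilt deg: tool z world xy [2.63 0.31] pos [0.3657 0.2644 0.0935] yaw 102.76 j [ 0.382 -0.135  2.162 -0.014  1.071  0.165] F [0.3 0.2 0.7]
```

```bash
T='from h import *
tilt()'; python3 -m inch '[[-1,0,0,-8,0],[-1,0,0,-15,0],[-1,0,0,-15,0],[-1,0,0,-15,0],[-1,0,0,-15,0]]'; python3 -c "$T"; python3 -m inch '[[-1,0,0,-15,0],[-1,0,0,-12,0],[-1,0,0,-8,0],[-1,0,0,-4,0],[-1,0,0,0,0]]' ; python3 -c "$T"; python3 -m inch '[[-1,0,0,38,0],[-1,0,0,38,0],[-1,0,0,0,0],[-1,0,0,0,0],[-1,0,0,0,0]]'; python3 -c "$T"
```

```text
t: 9.0
eef_pos: [0.3537, 0.2619, 0.1604]
eef_rot: [0.623, 0.782, 0.013, 0.014]
contact_force: [1.1, -0.1, 0.3]
gripper_width: 1.001
tilt deg: tool z world xy [2.15 0.12] pos [0.3537 0.2619 0.1604] yaw 102.9 j [ 0.387 -0.258  2.131 -0.013  1.233  0.166] F [ 1.1 -0.1  0.3]
t: 9.42
eef_pos: [0.3523, 0.2626, 0.2078]
eef_rot: [0.622, 0.782, 0.018, 0.017]
contact_force: [0.9, 0.1, 0.3]
gripper_width: 1.005
tilt deg: tool z world xy [2.78 0.38] pos [0.3523 0.2626 0.2078] yaw 102.98 j [ 0.39  -0.32   2.091 -0.013  1.324  0.166] F [0.9 0.1 0.3]
t: 9.83
eef_pos: [0.3566, 0.2635, 0.1317]
eef_rot: [0.622, 0.782, 0.019, 0.018]
contact_force: [-0.8, 0.6, 0.5]
gripper_width: 0.999
tilt deg: tool z world xy [2.95 0.45] pos [0.3566 0.2635 0.1317] yaw 103.0 j [ 0.388 -0.222  2.158 -0.013  1.155  0.166] F [-0.8  0.6  0.5]
```

```bash
cat >> h.py <<'E'
def sug(x,y,z,yaw=None,mx=20,mr=5):
    s,q,yw=st(); d=(np.array([x,y,z])-s["eef_pos"])*1000
    roll=0 if yaw is None else -((yaw-yw+180)%360-180)
    n=int(np.ceil(max(np.linalg.norm(d)/mx,abs(roll)/mr,1)))
    print(f"t={s['t']:.2f} pos={s['eef_pos']} yaw={yw:.1f} tilt={np.degrees(q[:2,2]).round(2)} d={d.round(1)} roll={roll:.1f} n={n} F={s['contact_force'].round(1)} w={s['gripper_width']*85:.1f}")
    out=[]
    for i in range(n):
        a=q@R.from_euler('z',roll/n*i,degrees=True).as_matrix()
        out.append([float(round(v,1)) for v in list(a.T@d/n)+[roll/n]])
    print(*out,sep=',')
E
python3 -m inch '[[-1,0,7,10,0],[-1,0,6,15,0],[-1,0,5,15,0],[-1,0,0,15,0],[-1,0,0,15,0]]'; python3 -c "
from h import *
sug(.3732,.2686,.007,102.8)"
```

```text
t: 10.25
eef_pos: [0.3875, 0.2723, 0.0739]
eef_rot: [0.622, 0.782, 0.029, 0.023]
contact_force: [0.4, -0.5, 0.1]
gripper_width: 1.002
t=10.25 pos=[0.3875 0.2723 0.0739] yaw=103.1 tilt=[4.13 0.93] d=[-14.3  -3.7 -66.9] roll=0.3 n=4 F=[ 0.4 -0.5  0.1] w=85.2
[-0.1, -4.9, 16.4, 0.1],[-0.1, -4.9, 16.4, 0.1],[-0.1, -4.9, 16.4, 0.1],[-0.1, -4.9, 16.4, 0.1]
```

```bash
python3 -m inch '[[-1,0,-4,14,0],[-1,0,-4,12,0],[-1,0,-4,10,0],[-1,0,-3,6,0],[-1,0,-2,3,0]]'; python3 -c "
from h import *
sug(.3732,.2686,.007,102.8)
for i in range(2): eyes.grab_frame('side')
sug(.3732,.2686,.007,102.8)"
```

```text
t: 10.67
eef_pos: [0.3796, 0.2714, 0.0322]
eef_rot: [0.622, 0.782, 0.033, 0.026]
contact_force: [-1.1, -0.1, 0.5]
gripper_width: 0.998
t=10.67 pos=[0.3796 0.2714 0.0322] yaw=103.0 tilt=[4.69 1.15] d=[ -6.4  -2.8 -25.2] roll=0.2 n=2 F=[-1.1 -0.1  0.5] w=84.8
[-0.7, -4.5, 12.3, 0.1],[-0.7, -4.5, 12.3, 0.1]
t=10.77 pos=[0.3794 0.2714 0.0322] yaw=103.0 tilt=[4.67 1.14] d=[ -6.2  -2.8 -25.2] roll=0.2 n=2 F=[-0.3  1.2 -0.1] w=85.0
[-0.7, -4.4, 12.3, 0.1],[-0.7, -4.4, 12.3, 0.1]
```

```bash
T='from h import *
tilt()'; for i in 1 2; do python3 -m inch '[[-1,0,0,0,0],[-1,0,0,0,0],[-1,0,0,0,0],[-1,0,0,0,0],[-1,0,0,0,0]]' >/dev/null; python3 -c "$T"; done
```

```text
tilt deg: tool z world xy [4.97 1.26] pos [0.3818 0.2724 0.0353] yaw 103.06 j [ 0.385 -0.01   2.173 -0.016  0.89   0.166] F [ 0.  -0.6  0.2]
tilt deg: tool z world xy [5.01 1.28] pos [0.3823 0.2725 0.0357] yaw 103.05 j [ 0.385 -0.01   2.172 -0.016  0.89   0.166] F [-0.5 -0.6  0.2]
```

```bash
T='from h import *
tilt()'; Z='[[-1,0,0,0,0],[-1,0,0,0,0],[-1,0,0,0,0],[-1,0,0,0,0],[-1,0,0,0,0]]'
python3 -m inch '[[-1,0,0,-10,0],[-1,0,0,-10,0],[-1,0,0,-10,0],[-1,0,0,-10,0],[-1,0,0,-10,0]]' >/dev/null; python3 -c "$T"
python3 -m inch '[[-1,0,0,-10,0],[-1,0,0,-10,0],[-1,0,0,-10,0],[-1,0,0,-10,0],[-1,0,0,-10,0]]' >/dev/null; python3 -c "$T"
python3 -m inch '[[-1,0,0,0,0],[-1,0,0,0,0],[-1,0,0,0,0],[-1,0,0,0,0],[-1,0,0,0,0]]' >/dev/null; python3 -c "$T"
python3 -m inch '[[-1,0,0,0,0],[-1,0,0,0,0],[-1,0,0,0,0],[-1,0,0,0,0],[-1,0,0,0,0]]' >/dev/null; python3 -c "$T"
```

```text
tilt deg: tool z world xy [4.78 1.18] pos [0.376  0.2707 0.0882] yaw 103.05 j [ 0.386 -0.123  2.163 -0.014  1.016  0.166] F [ 0.2  0.6 -0.8]
tilt deg: tool z world xy [5.12 1.32] pos [0.3721 0.27   0.1465] yaw 103.07 j [ 0.388 -0.227  2.135 -0.014  1.142  0.165] F [-0.1 -0.9 -0. ]
tilt deg: tool z world xy [5.45 1.46] pos [0.3733 0.2706 0.1502] yaw 103.08 j [ 0.388 -0.233  2.133 -0.014  1.144  0.165] F [-0.4 -0.4  0.7]
tilt deg: tool z world xy [5.19 1.36] pos [0.3721 0.27   0.1478] yaw 103.07 j [ 0.388 -0.23   2.135 -0.014  1.144  0.165] F [0.4 0.7 1. ]
```

```bash
T='from h import *
tilt()'
python3 -m inch '[[-1,0,10,0,0],[-1,0,10,0,0],[-1,0,10,0,0],[-1,0,10,0,0],[-1,0,10,0,0]]' >/dev/null; python3 -c "$T"
python3 -m inch '[[-1,0,0,0,0],[-1,0,0,0,0],[-1,0,0,0,0],[-1,0,0,0,0],[-1,0,0,0,0]]' >/dev/null; python3 -c "$T"
python3 -m inch '[[-1,0,-10,0,0],[-1,0,-10,0,0],[-1,0,-10,0,0],[-1,0,-10,0,0],[-1,0,-10,0,0]]' >/dev/null; python3 -c "$T"
python3 -m inch '[[-1,0,0,0,0],[-1,0,0,0,0],[-1,0,0,0,0],[-1,0,0,0,0],[-1,0,0,0,0]]' >/dev/null; python3 -c "$T"
```

```text
tilt deg: tool z world xy [5.22 1.37] pos [0.4243 0.2822 0.1526] yaw 103.11 j [ 0.37  -0.102  2.015 -0.012  1.135  0.146] F [ 0.3 -0.2 -0.4]
tilt deg: tool z world xy [5.25 1.37] pos [0.4274 0.2826 0.1528] yaw 103.03 j [ 0.369 -0.095  2.008 -0.012  1.135  0.146] F [ 0.1 -0.3 -0.5]
tilt deg: tool z world xy [5.19 1.35] pos [0.374  0.2702 0.1472] yaw 103.05 j [ 0.387 -0.224  2.131 -0.014  1.142  0.165] F [-0.7 -0.2  0.4]
tilt deg: tool z world xy [5.19 1.36] pos [0.3705 0.2697 0.1465] yaw 103.14 j [ 0.389 -0.232  2.139 -0.014  1.142  0.165] F [ 0.7 -0.7  0.5]
```

```bash
T='from h import *
tilt()'
python3 -m inch '[[-1,0,0,10,0],[-1,0,0,10,0],[-1,0,0,10,0],[-1,0,0,10,0],[-1,0,0,10,0]]' >/dev/null; python3 -c "$T"
python3 -m inch '[[-1,0,0,10,0],[-1,0,0,10,0],[-1,0,0,0,0],[-1,0,0,0,0],[-1,0,0,0,0]]' >/dev/null; python3 -c "$T"
python3 -m inch '[[-1,0,0,0,0],[-1,0,0,0,0],[-1,0,0,0,0],[-1,0,0,0,0],[-1,0,0,0,0]]' >/dev/null; python3 -c "$T"
python3 -m inch '[[-1,0,0,-35,0],[-1,0,0,-20,0],[-1,0,0,-10,0],[-1,0,0,-5,0],[-1,0,0,0,0]]' >/dev/null; python3 -c "$T"
python3 -m inch '[[-1,0,0,0,0],[-1,0,0,0,0],[-1,0,0,0,0],[-1,0,0,0,0],[-1,0,0,0,0]]' >/dev/null; python3 -c "$T"
```

```text
tilt deg: tool z world xy [5.4  1.44] pos [0.3776 0.2715 0.094 ] yaw 103.1 j [ 0.387 -0.136  2.163 -0.014  1.018  0.165] F [ 0.3 -0.7  0.3]
tilt deg: tool z world xy [4.72 1.16] pos [0.3759 0.2701 0.0651] yaw 103.05 j [ 0.385 -0.082  2.175 -0.015  0.964  0.165] F [ 0.3  0.2 -0. ]
tilt deg: tool z world xy [4.91 1.24] pos [0.3772 0.2707 0.0668] yaw 103.06 j [ 0.385 -0.084  2.173 -0.015  0.964  0.165] F [0.  0.  0.3]
tilt deg: tool z world xy [4.82 1.2 ] pos [0.3703 0.2689 0.1391] yaw 103.05 j [ 0.387 -0.219  2.142 -0.014  1.132  0.165] F [ 0.2  0.5 -0.1]
tilt deg: tool z world xy [4.57 1.1 ] pos [0.3689 0.2681 0.1361] yaw 103.04 j [ 0.387 -0.216  2.145 -0.014  1.131  0.165] F [ 0.3  0.1 -0.2]
```

```bash
T='from h import *
tilt()'
python3 -m inch '[[-1,0,0,3,0],[-1,0,0,6,0],[-1,0,0,10,0],[-1,0,0,14,0],[-1,0,0,18,0]]' >/dev/null; python3 -c "$T"
python3 -m inch '[[-1,0,0,-38,0],[-1,0,0,-32,0],[-1,0,0,-25,0],[-1,0,0,-18,0],[-1,0,0,-12,0]]' >/dev/null; python3 -c "$T"
python3 -m inch '[[-1,0,0,-8,0],[-1,0,0,-5,0],[-1,0,0,-2,0],[-1,0,0,0,0],[-1,0,0,0,0]]' >/dev/null; python3 -c "$T"
python3 -m inch '[[-1,0,0,2,0],[-1,0,0,5,0],[-1,0,0,9,0],[-1,0,0,14,0],[-1,0,0,20,0]]' >/dev/null; python3 -c "$T"
```

```text
tilt deg: tool z world xy [4.87 1.23] pos [0.375 0.27  0.084] yaw 103.05 j [ 0.386 -0.12   2.169 -0.014  1.005  0.165] F [0.1 0.4 0.9]
tilt deg: tool z world xy [2.73 0.35] pos [0.3564 0.2636 0.1922] yaw 102.99 j [ 0.388 -0.293  2.099 -0.013  1.29   0.165] F [-1.2 -0.5 -0. ]
tilt deg: tool z world xy [2.71 0.34] pos [0.3559 0.2636 0.2067] yaw 102.99 j [ 0.389 -0.308  2.084 -0.013  1.32   0.165] F [ 0.1  0.4 -0.2]
tilt deg: tool z world xy [2.88 0.41] pos [0.3594 0.2643 0.1544] yaw 102.99 j [ 0.387 -0.244  2.132 -0.013  1.205  0.165] F [0.1 0.2 0.5]
```

```bash
T='from h import *
tilt()'
python3 -m inch '[[-1,0,0,20,0],[-1,0,0,-38,0],[-1,0,0,-33,0],[-1,0,0,-27,0],[-1,0,0,-20,0]]' >/dev/null; python3 -c "$T"
python3 -m inch '[[-1,0,0,-15,0],[-1,0,0,-10,0],[-1,0,0,-6,0],[-1,0,0,-3,0],[-1,0,0,0,0]]' >/dev/null; python3 -c "$T"
python3 -m inch '[[-1,0,0,2,0],[-1,0,0,5,0],[-1,0,0,9,0],[-1,0,0,14,0],[-1,0,0,20,0]]' >/dev/null; python3 -c "$T"
```

```text
tilt deg: tool z world xy [ 0.75 -0.46] pos [0.3449 0.2593 0.2334] yaw 102.96 j [ 0.389 -0.334  2.054 -0.013  1.413  0.165] F [ 1.5  0.3 -0. ]
tilt deg: tool z world xy [ 0.8  -0.43] pos [0.3449 0.2598 0.2686] yaw 102.96 j [ 0.39  -0.357  2.008 -0.012  1.48   0.165] F [0.7 1.  0.2]
tilt deg: tool z world xy [ 0.85 -0.42] pos [0.346  0.2594 0.2149] yaw 102.95 j [ 0.389 -0.318  2.076 -0.013  1.373  0.165] F [0.8 1.2 0.1]
```

```bash

python3 -m inch '[[-1,0,3,20,0],[-1,0,4,20,0],[-1,0,4,20,0],[-1,0,4,20,0],[-1,0,4,20,0]]' >/dev/null; python3 -c "
from h import *
sug(.3732,.2686,.007,102.8)"
python3 -m inch '[[-1,0,3,18,0],[-1,0,2,14,0],[-1,0,1,10,0],[-1,0,0,7,0],[-1,0,0,4,0]]' >/dev/null; python3 -c "
from h import *
sug(.3732,.2686,.007,102.8)"
```

```text
t=20.35 pos=[0.3619 0.2613 0.1035] yaw=103.0 tilt=[ 0.48 -0.56] d=[ 11.3   7.3 -96.5] roll=0.2 n=5 F=[-0.1 -0.7 -0. ] w=84.8
[1.1, 2.4, 19.3, 0.0],[1.1, 2.4, 19.3, 0.0],[1.1, 2.4, 19.3, 0.0],[1.1, 2.4, 19.3, 0.0],[1.1, 2.4, 19.3, 0.0]
t=20.77 pos=[0.3598 0.2583 0.0364] yaw=103.0 tilt=[-0.52 -0.96] d=[ 13.4  10.3 -29.4] roll=0.2 n=2 F=[ 0.1 -0.1 -0.9] w=85.3
[3.7, 7.9, 14.6, 0.1],[3.7, 7.9, 14.6, 0.1]
```

```bash

python3 -m inch '[[-1,2,4,6,0],[-1,2,5,7,0],[-1,2,4,6,0],[-1,1,3,5,0],[-1,0,1,2,0]]' >/dev/null; python3 -c "
from h import *
sug(.3732,.2686,.007,102.8)"
```

```text
t=21.18 pos=[0.3729 0.2682 0.0064] yaw=103.0 tilt=[-0.68 -1.02] d=[0.3 0.4 0.6] roll=0.2 n=1 F=[-0.6 -0.7  0.3] w=84.8
[0.3, 0.4, -0.6, 0.2]
```

```bash

python3 -m inch '[[0.2,0,0,0,0],[0.6,0,0,0,0],[1,0,0,0,0],[1,0,0,0,0],[1,0,0,0,0]]' >/dev/null; python3 -m inch '[[1,0,0,0,0],[1,0,0,0,0],[1,0,0,0,0],[1,0,0,0,0],[1,0,0,0,0]]' ; python3 -c "
from h import *
tilt(); F=grab('wrist','w2')"
```

```text
t: 22.02
eef_pos: [0.3737, 0.2685, 0.0078]
eef_rot: [0.623, 0.782, -0.009, 0.002]
contact_force: [0.2, 0.3, 0.2]
gripper_width: -0.001
tilt deg: tool z world xy [-0.53 -0.96] pos [0.3737 0.2685 0.0078] yaw 102.97 j [ 0.384  0.092  2.129 -0.015  0.935  0.166] F [0.2 0.3 0.2]
```

View pics/w2.png

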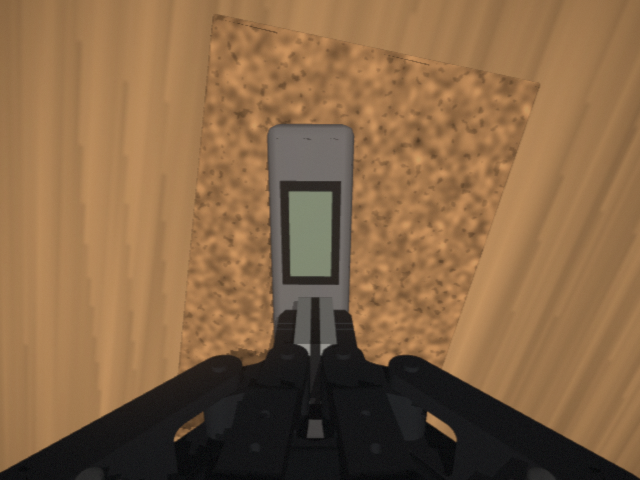

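```bash
python3 -c "
from h import *
F=grab('wrist')
q=R.from_quat(F['s']['eef_rot']).as_matrix();p=F['s']['eef_pos']
for z in [0,-.01,-.0187,-.03,-.04]: print(z,proj(F,p+q@[0,0,z]))
a=plane(F,(270,130),.029);b=plane(F,(352,130),.029);print(a,b,np.linalg.norm(a-b))
S=grab('scene','s2');grab('side','d2')
im=cv2.resize(S['im'][100:250,240:400],None,fx=4,fy=4);cv2.imwrite('pics/s2c.png',im[:,:,::-1])
S=cv2.imread('pics/d2.png');cv2.imwrite('pics/d2c.png',cv2.resize(S[180:330,100:300],None,fx=4,fy=4))
"
```

```text
0 [315.0402 283.6431]
-0.01 [315.0355 292.2089]
-0.0187 [315.031  300.4379]
-0.03 [315.0245 312.3974]
-0.04 [315.018  324.4068]
[0.3411 0.3352 0.029 ] [0.3712 0.3422 0.029 ] 0.030861383788941234
```

View pics/s2c.png

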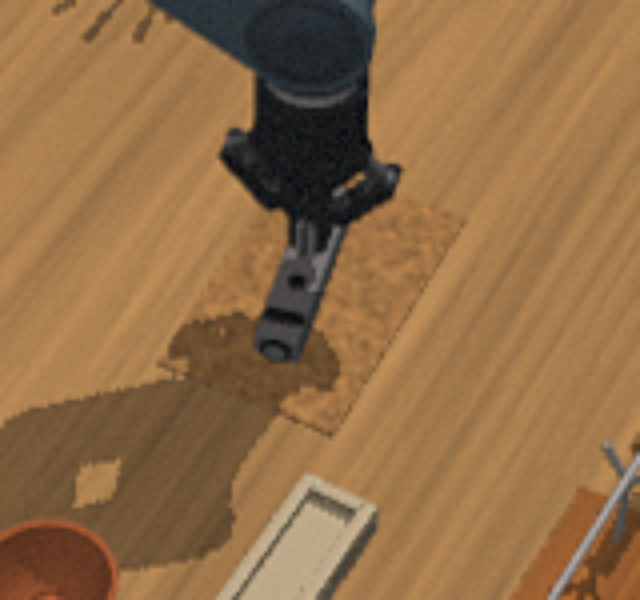

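View pics/d2c.png

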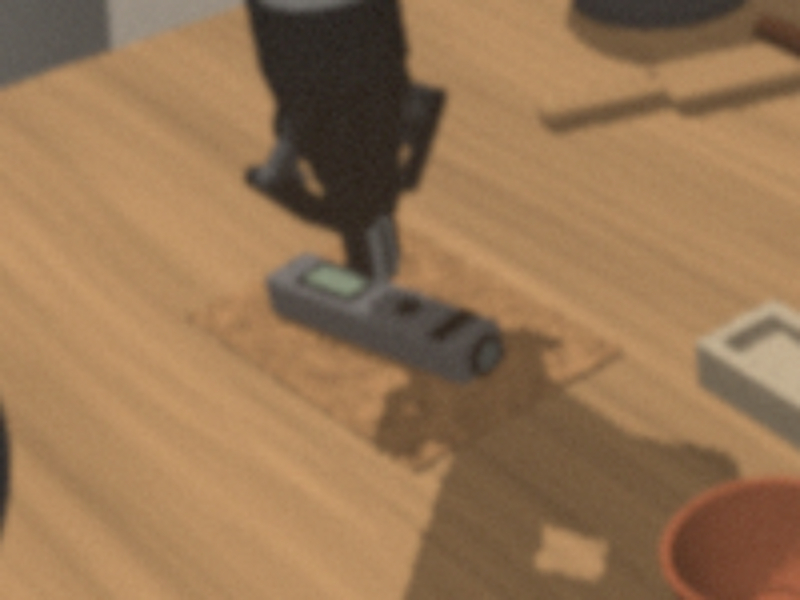

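```bash
python3 -c "
from h import *
s,q,y=st();p=s['eef_pos']
for c,(x0,y0) in [('scene',(240,100)),('side',(100,180))]:
    F=grab(c)
    for z in [0,-.01,-.0187,-.03]: print(c,z,(proj(F,p+q@[0,0,z])-[x0,y0])*4)
sug(.3732,.2686,.007,102.8)
"
```

```text
scene 0 [305.1256 272.6486]
scene -0.01 [305.3183 263.6014]
scene -0.0187 [305.4875 255.6574]
scene -0.03 [305.7094 245.2366]
side 0 [385.7747 327.9266]
side -0.01 [382.803  312.8355]
side -0.0187 [380.1947 299.5899]
side -0.03 [376.7747 282.222 ]
t=22.32 pos=[0.3737 0.2685 0.0077] yaw=103.0 tilt=[-0.54 -0.97] d=[-0.5  0.1 -0.7] roll=0.2 n=1 F=[-0.8  0.4  0.6] w=-0.1
[0.2, -0.4, 0.7, 0.2]
```

```bash
python3 -m inch '[[-1,0,0,0,0],[-1,0,0,0,0],[-1,0,0,0,0],[-1,0,0,0,0],[-1,0,0,0,0]]'; python3 -c "
from h import *
s,q,y=st();p=s['eef_pos']
F=grab('side','d3')
for w in (-.0425,.0425):
  for z in [0,-.013,-.03]: print(w,z,(proj(F,p+q@[0,w,z])-[100,180])*4)
S=cv2.imread('pics/d3.png');cv2.imwrite('pics/d3c.png',cv2.resize(S[180:330,100:300],None,fx=4,fy=4))
tilt();grab('wrist','w3')
"
```

```text
t: 22.73
eef_pos: [0.3736, 0.2685, 0.0076]
eef_rot: [0.623, 0.782, -0.01, 0.001]
contact_force: [0.2, 0.3, -0.4]
gripper_width: 0.708
-0.0425 0 [329.524 365.787]
-0.0425 -0.013 [325.1861 345.7858]
-0.0425 -0.03 [319.4298 319.2453]
0.0425 0 [438.7093 292.5575]
0.0425 -0.013 [435.2695 273.2567]
0.0425 -0.03 [430.7089 247.6669]
tilt deg: tool z world xy [-0.56 -0.97] pos [0.3736 0.2684 0.0076] yaw 102.97 j [ 0.384  0.093  2.129 -0.015  0.935  0.166] F [-0.3  0.1 -0.1]
```

View pics/d3c.png

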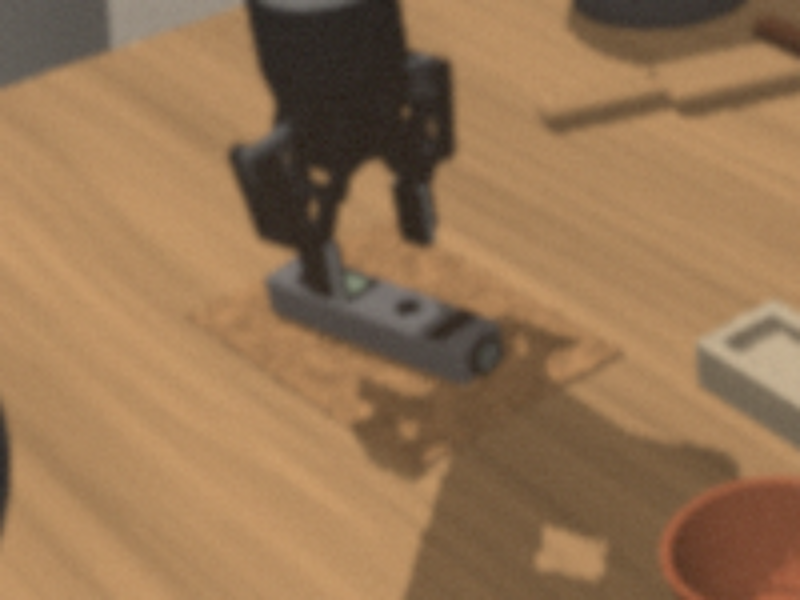

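View pics/w3.png

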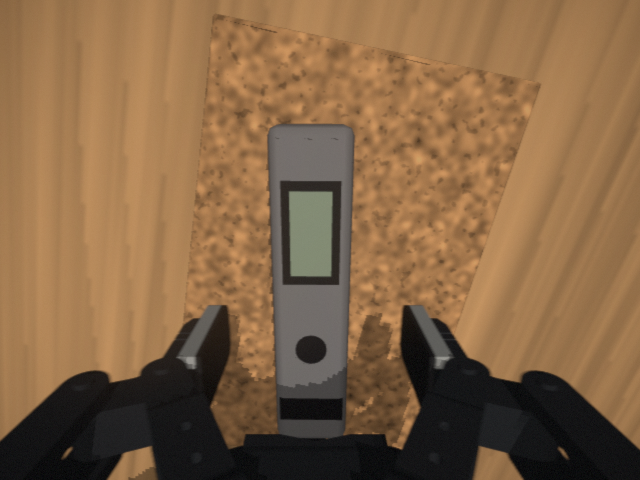

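```bash
python3 -c "
from h import *
F=grab('wrist')
for dz in [0,.01,.02,.03]:
    L=[plane(F,u,.029-dz) for u in [(311,126),(311,437),(269,140),(353,140),(280,285),(341,285),(214,15),(539,84)]]
    print(dz,np.linalg.norm(L[0]-L[1]),np.linalg.norm(L[2]-L[3]),'mat',np.linalg.norm(plane(F,(214,15),.003-dz)-plane(F,(539,84),.003-dz)), (L[0]+L[1])[:2]/2)
"
```

```text
0 0.14634991565137395 0.031825957569642994 mat 0.13797543283615768 [0.372  0.2687]
0.01 0.1559535761457271 0.03391441583793909 mat 0.14570992734624363 [0.3729 0.2638]
0.02 0.16555723664008024 0.03600287410623513 mat 0.15344442185632967 [0.3738 0.2588]
0.03 0.1751608971344334 0.038091332374531106 mat 0.16117891636641551 [0.3747 0.2539]
```

```bash
python3 -m inch '[[-1,0,0,3,0],[-1,0,0,4,0],[-1,0,0,4,0],[-1,0,0,3,0],[-1,0,0,1,0]]'; python3 -c "
from h import *
tilt();grab('wrist','w4')
F=grab('side','d4')
S=cv2.imread('pics/d4.png');cv2.imwrite('pics/d4c.png',cv2.resize(S[180:330,100:300],None,fx=4,fy=4))
"
```

```text
t: 23.3
eef_pos: [0.3735, 0.2682, -0.0088]
eef_rot: [0.623, 0.782, -0.01, 0.002]
contact_force: [-0.2, 0.3, -0.2]
gripper_width: 0.996
tilt deg: tool z world xy [-0.54 -0.96] pos [ 0.3735  0.2682 -0.0088] yaw 102.97 j [ 0.383  0.127  2.131 -0.015  0.899  0.167] F [-0.2  0.3 -0.2]
```

View pics/d4c.png

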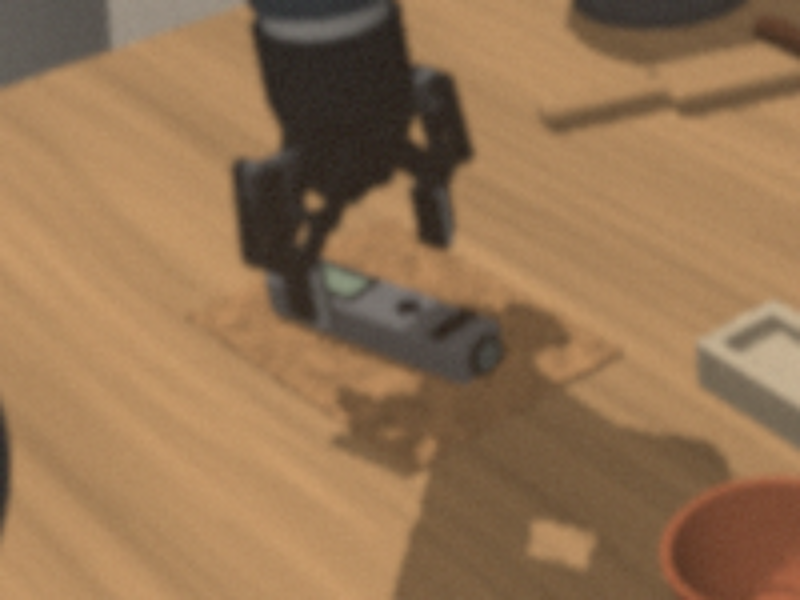

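View pics/w4.png

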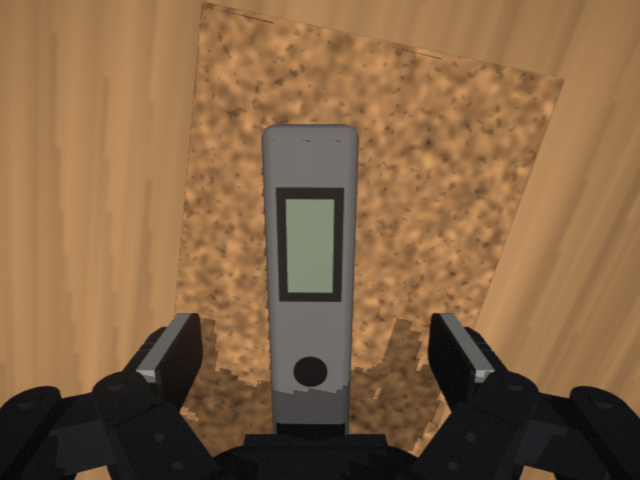

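```bash
python3 -m inch '[[-1,0,0,2,0],[-1,0,0,3,0],[-1,0,0,3,0],[-1,0,0,2,0],[-1,0,0,1,0]]'; python3 -c "
from h import *
tilt()
s,q,y=st();p=s['eef_pos']
F=grab('side','d5')
for w in (-.0425,.0425):
  for z in [0,-.013,-.03,-.04]: print(w,z,(proj(F,p+q@[0,w,z])-[100,180])*4)
S=cv2.imread('pics/d5.png');cv2.imwrite('pics/d5c.png',cv2.resize(S[180:330,100:300],None,fx=4,fy=4))
"
```

```text
t: 23.82
eef_pos: [0.374, 0.2682, -0.0202]
eef_rot: [0.623, 0.782, -0.009, 0.002]
contact_force: [-0.5, -0.1, 0.1]
gripper_width: 1.002
tilt deg: tool z world xy [-0.47 -0.94] pos [ 0.374   0.2682 -0.0202] yaw 102.97 j [ 0.383  0.153  2.131 -0.016  0.872  0.167] F [-0.5 -0.1  0.1]
-0.0425 0 [339.4391 407.1415]
-0.0425 -0.013 [335.2005 387.6957]
-0.0425 -0.03 [329.577  361.8965]
-0.0425 -0.04 [326.2256 346.5208]
0.0425 0 [446.615  332.3747]
0.0425 -0.013 [443.2467 313.5777]
0.0425 -0.03 [438.7816 288.6595]
0.0425 -0.04 [436.1224 273.8198]
```

View pics/d5c.png

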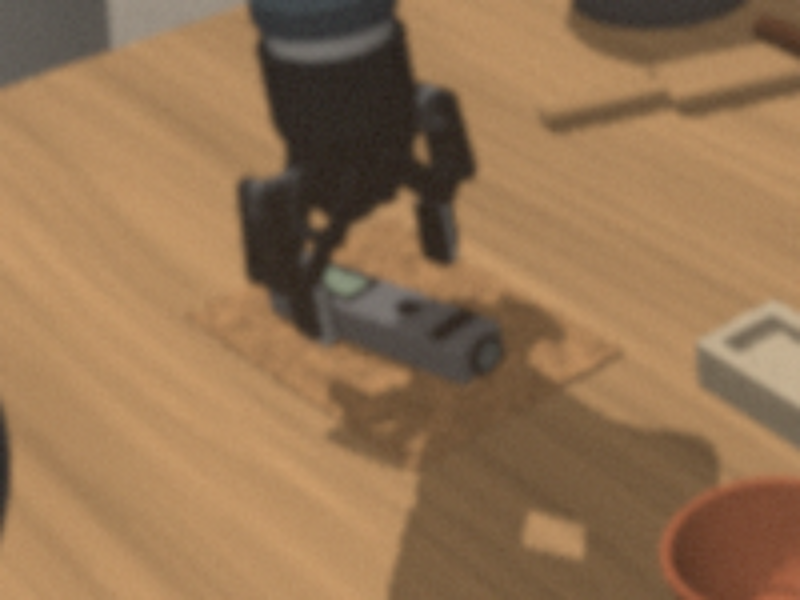

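```bash
python3 -m inch '[[-1,0,0,2,0],[-1,0,0,2,0],[-1,0,0,1,0],[-1,0,0,0,0],[0.2,0,0,0,0]]'; python3 -m inch '[[0.5,0,0,0,0],[1,0,0,0,0],[1,0,0,0,0],[1,0,0,0,0],[1,0,0,0,0]]';python3 -m inch '[[1,0,0,0,0],[1,0,0,0,0],[1,0,0,0,0],[1,0,0,0,0],[1,0,0,0,0]]'; python3 -c "
from h import *
tilt()
F=grab('side','d6');grab('wrist','w6')
S=cv2.imread('pics/d6.png');cv2.imwrite('pics/d6c.png',cv2.resize(S[180:330,100:300],None,fx=4,fy=4))
"
```

```text
t: 24.28
eef_pos: [0.3738, 0.2681, -0.0259]
eef_rot: [0.623, 0.782, -0.009, 0.002]
contact_force: [0.1, -0.2, 0.9]
gripper_width: 0.884
t: 24.7
eef_pos: [0.3744, 0.2684, -0.0252]
eef_rot: [0.623, 0.782, -0.009, 0.002]
contact_force: [0.9, -0.4, -1.5]
gripper_width: 0.385
t: 25.12
eef_pos: [0.3742, 0.2683, -0.0254]
eef_rot: [0.623, 0.782, -0.009, 0.002]
contact_force: [-0.3, 0.0, 0.5]
gripper_width: 0.384
tilt deg: tool z world xy [-0.44 -0.92] pos [ 0.3742  0.2683 -0.0254] yaw 102.97 j [ 0.383  0.165  2.13  -0.016  0.86   0.167] F [-0.3  0.   0.5]
```

View pics/d6c.png

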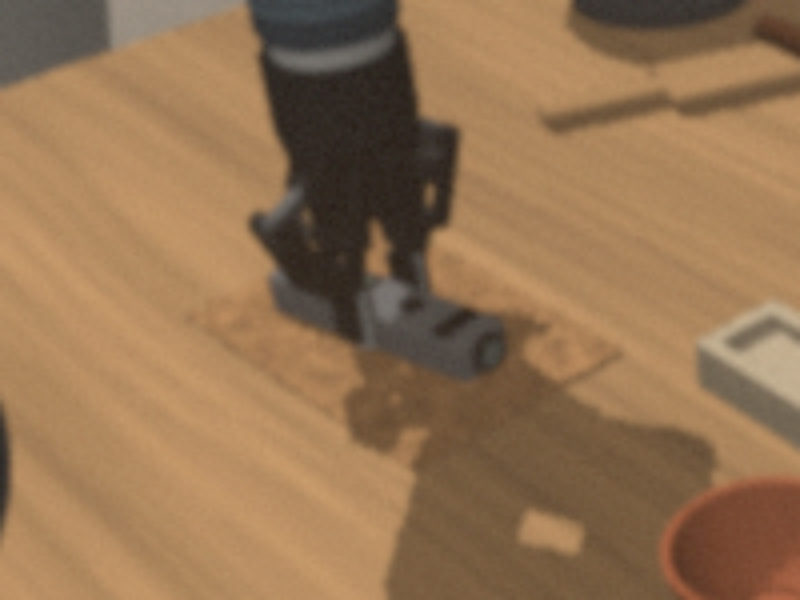

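View pics/w6.png

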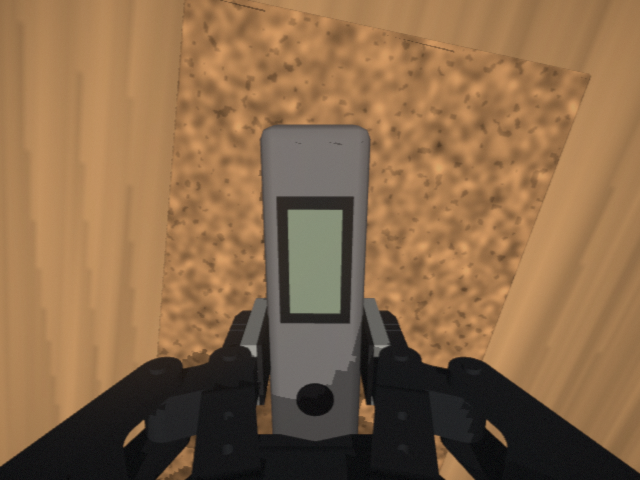

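```bash
python3 -c "
from h import *
F=grab('wrist')
a=plane(F,(315.5,126),.027); s,q,y=st()
print(a, q.T@(a-s['eef_pos']))
S=grab('scene','s6')
print('L',[(p,u,plane(S,u,.016)) for p,u in marks('scene','lens')])
print('J',[(p,u,plane(S,u,.096)) for p,u in marks('scene','jar_belly')])
F=grab('side')
print('L',[(p,u,plane(F,u,.016)) for p,u in marks('side','lens')])
print('J',[(p,u,plane(F,u,.096)) for p,u in marks('side','jar_belly')])
print('J',[(p,u,plane(F,u,.041)) for p,u in marks('side','jar')])
sug(.374,.268,.15)
"
```

```text
[0.3581 0.341  0.027 ] [ 0.0738  0.     -0.0535]
L [(0.87, array([308.8 , 189.12]), array([0.3951, 0.186 , 0.016 ])), (0.47, array([427.072, 187.104]), array([0.6832, 0.3521, 0.016 ]))]
J [(0.59, array([283.392, 379.296]), array([ 0.6305, -0.3451,  0.096 ]))]
L [(0.59, array([218.496, 267.024]), array([0.3893, 0.2042, 0.016 ]))]
J [(0.89, array([515.776, 290.112]), array([ 0.6318, -0.3363,  0.096 ])), (0.7, array([512.512, 315.12 ]), array([ 0.5675, -0.3616,  0.096 ])), (0.56, array([312.32, 284.4 ]), array([ 0.4099, -0.0691,  0.096 ]))]
J [(0.84, array([510.08 , 314.784]), array([ 0.6326, -0.3359,  0.041 ])), (0.69, array([220.992, 268.512]), array([0.3709, 0.163 , 0.041 ]))]
t=25.62 pos=[ 0.3742  0.2683 -0.0254] yaw=103.0 tilt=[-0.44 -0.92] d=[ -0.2  -0.3 175.4] roll=0.0 n=9 F=[ 0.6  0.1 -0.9] w=32.8
[-0.3, -0.2, -19.5, 0.0],[-0.3, -0.2, -19.5, 0.0],[-0.3, -0.2, -19.5, 0.0],[-0.3, -0.2, -19.5, 0.0],[-0.3, -0.2, -19.5, 0.0],[-0.3, -0.2, -19.5, 0.0],[-0.3, -0.2, -19.5, 0.0],[-0.3, -0.2, -19.5, 0.0],[-0.3, -0.2, -19.5, 0.0]
```

View pics/s6.png

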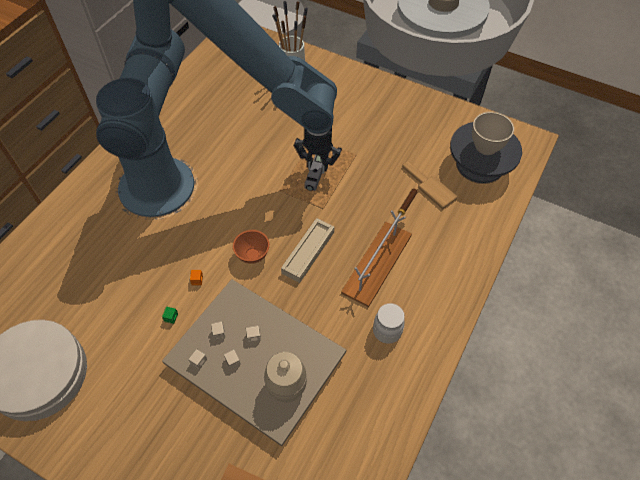

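```bash
python3 -m inch '[[1,0,0,-8,0],[1,0,0,-14,0],[1,0,0,-18,0],[1,0,0,-20,0],[1,-4,1,-20,0]]'; python3 -m inch '[[1,-8,2,-17,0],[1,-12,3,-13,0],[1,-16,4,-9,0],[1,-20,5,-6,0],[1,-22,6,-3,0]]'; python3 -c "
from h import *
sug(.581,-.120,.09)"
```

```text
t: 26.03
eef_pos: [0.3713, 0.264, 0.0536]
eef_rot: [0.623, 0.782, -0.015, -0.002]
contact_force: [0.9, 0.4, -0.4]
gripper_width: 0.384
t: 26.45
eef_pos: [0.4108, 0.1942, 0.1111]
eef_rot: [0.62, 0.785, -0.011, 0.001]
contact_force: [0.5, -0.4, -1.4]
gripper_width: 0.386
t=26.45 pos=[0.4108 0.1942 0.1111] yaw=103.4 tilt=[-0.72 -1.03] d=[ 170.2 -314.2  -21.1] roll=0.0 n=18 F=[ 0.5 -0.4 -1.4] w=32.8
[-19.2, 5.2, 1.4, 0.0],[-19.2, 5.2, 1.4, 0.0],[-19.2, 5.2, 1.4, 0.0],[-19.2, 5.2, 1.4, 0.0],[-19.2, 5.2, 1.4, 0.0],[-19.2, 5.2, 1.4, 0.0],[-19.2, 5.2, 1.4, 0.0],[-19.2, 5.2, 1.4, 0.0],[-19.2, 5.2, 1.4, 0.0],[-19.2, 5.2, 1.4, 0.0],[-19.2, 5.2, 1.4, 0.0],[-19.2, 5.2, 1.4, 0.0],[-19.2, 5.2, 1.4, 0.0],[-19.2, 5.2, 1.4, 0.0],[-19.2, 5.2, 1.4, 0.0],[-19.2, 5.2, 1.4, 0.0],[-19.2, 5.2, 1.4, 0.0],[-19.2, 5.2, 1.4, 0.0]
```

```bash
python3 -m inch '[[1,-22,6,1,0],[1,-22,6,1,0],[1,-22,6,1,0],[1,-22,6,1,0],[1,-22,6,1,0]]'; python3 -m inch '[[1,-22,6,1,0],[1,-22,6,1,0],[1,-22,6,1,0],[1,-18,5,1,0],[1,-14,4,1,0]]'; python3 -c "
from h import *
sug(.581,-.120,.0546)"
```

```text
t: 26.87
eef_pos: [0.468, 0.0896, 0.1117]
eef_rot: [0.619, 0.785, -0.009, 0.003]
contact_force: [-0.6, 0.3, -1.3]
gripper_width: 0.386
t: 27.28
eef_pos: [0.5186, -0.0056, 0.1099]
eef_rot: [0.62, 0.785, -0.009, 0.003]
contact_force: [0.7, -0.1, -1.2]
gripper_width: 0.384
t=27.28 pos=[ 0.5186 -0.0056  0.1099] yaw=103.4 tilt=[-0.33 -1.  ] d=[  62.4 -114.4  -55.3] roll=0.0 n=8 F=[ 0.7 -0.1 -1.2] w=32.6
[-15.6, 4.3, 7.1, 0.0],[-15.6, 4.3, 7.1, 0.0],[-15.6, 4.3, 7.1, 0.0],[-15.6, 4.3, 7.1, 0.0],[-15.6, 4.3, 7.1, 0.0],[-15.6, 4.3, 7.1, 0.0],[-15.6, 4.3, 7.1, 0.0],[-15.6, 4.3, 7.1, 0.0]
```

```bash
python3 -m inch '[[1,-15,4,4,0],[1,-16,4,7,0],[1,-16,4,8,0],[1,-16,4,8,0],[1,-15,4,8,0]]'; python3 -m inch '[[1,-13,4,7,0],[1,-11,3,5,0],[1,-9,3,3,0],[1,-6,2,2,0],[1,-3,1,1,0]]'; python3 -c "
from h import *
sug(.581,-.120,.0546)
S=grab('side','d7')
F=grab('wrist','w7');print(F['s']['eef_pos'])
for l,z in [('jar',.041),('jar_belly',.096)]: print(l,[(p,u,plane(F,u,z)) for p,u in marks('wrist',l)])
"
```

```text
t: 27.7
eef_pos: [0.5587, -0.0814, 0.0779]
eef_rot: [0.62, 0.785, -0.008, 0.005]
contact_force: [-0.1, 0.2, -1.3]
gripper_width: 0.384
t: 28.12
eef_pos: [0.5818, -0.1231, 0.0586]
eef_rot: [0.62, 0.784, -0.008, 0.003]
contact_force: [1.0, -0.2, -1.0]
gripper_width: 0.382
t=28.12 pos=[ 0.5818 -0.1231  0.0586] yaw=103.3 tilt=[-0.29 -0.94] d=[-0.8  3.1 -4. ] roll=0.0 n=1 F=[ 1.  -0.2 -1. ] w=32.5
[3.2, -0.0, 3.9, 0.0]
[ 0.5819 -0.1233  0.0586]
jar []
jar_belly []
```

View pics/w7.png

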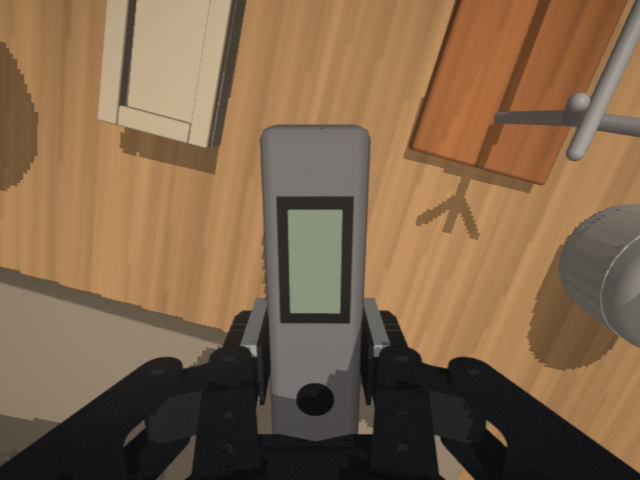

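View pics/d7.png

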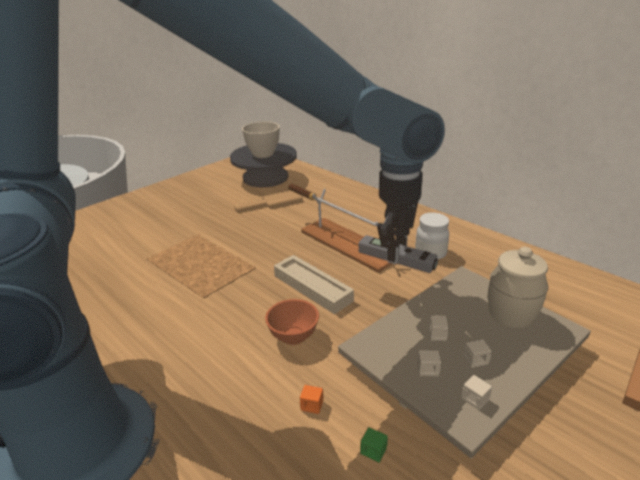

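```bash
python3 -m inch '[[1,1,0,2,0],[1,1,0,1,0],[1,0,0,0.5,0],[1,0,0,0,0],[1,0,0,0,0]]'; python3 -c "
from h import *
sug(.581,-.120,.0546)
s,q,y=st()
L=s['eef_pos']+q@np.array([-.079,0,-.0414]); d=-q[:,0]; print('lens pred',L,'dir',d)
J=np.array([.632,-.339]); v=J-L[:2]; print('dist',np.linalg.norm(v)-.046,'lat',v[0]*d[1]-v[1]*d[0])
for c in ['scene','side']:
    F=grab(c)
    print(c,proj(F,L),marks(c,'lens'),[(p,plane(F,u,.096)) for p,u in marks(c,'jar_belly')])
"
```

```text
t: 28.73
eef_pos: [0.5806, -0.118, 0.056]
eef_rot: [0.619, 0.785, -0.008, 0.004]
contact_force: [-0.7, -0.7, -1.8]
gripper_width: 0.385
t=28.73 pos=[ 0.5806 -0.118   0.056 ] yaw=103.5 tilt=[-0.23 -0.94] d=[ 0.4 -2.  -1.4] roll=0.0 n=1 F=[-0.7 -0.7 -1.8] w=32.8
[-2.0, -0.1, 1.4, 0.0]
lens pred [ 0.5992 -0.1942  0.0986] dir [ 0.233  -0.9724  0.015 ]
dist 0.10251153558134378 lat 0.0018484269744482376
scene [305.0463 316.6321] [(0.36, array([386.624, 332.784]))] [(0.66, array([ 0.624 , -0.3461,  0.096 ]))]
side [433.7002 264.9952] [(0.56, array([433.024, 263.376]))] [(0.83, array([ 0.6298, -0.3381,  0.096 ]))]
```

```bash
python3 -m inch '[[1,-1,0,0.5,0],[1,0,0,0.5,0],[1,0,0,0,0],[1,0,0,0,0],[1,0,0,0,0]]' >/dev/null; for i in 1 2 3 4 5 6 7; do python3 -m inch '[[1,0,0,0,0],[1,0,0,0,0],[1,0,0,0,0],[1,0,0,0,0],[1,0,0,0,0]]' | sed -n 1,2p; done; python3 -c "
from h import *
sug(.3742,.2683,.09,102.9)"
```

```text
t: 29.87
eef_pos: [0.581, -0.1197, 0.0549]
t: 30.28
eef_pos: [0.581, -0.1197, 0.0549]
t: 30.7
eef_pos: [0.581, -0.1197, 0.0549]
t: 31.12
eef_pos: [0.581, -0.1197, 0.0549]
t: 31.53
eef_pos: [0.581, -0.1197, 0.0549]
t: 31.95
eef_pos: [0.581, -0.1197, 0.0549]
t: 32.37
eef_pos: [0.581, -0.1197, 0.0549]
t=32.37 pos=[ 0.581  -0.1197  0.0549] yaw=103.4 tilt=[-0.23 -0.95] d=[-206.8  388.    35.1] roll=0.5 n=23 F=[ 0.3  0.7 -2. ] w=32.7
[18.5, -4.8, -1.8, 0.0],[18.5, -4.8, -1.8, 0.0],[18.5, -4.9, -1.8, 0.0],[18.5, -4.9, -1.8, 0.0],[18.5, -4.9, -1.8, 0.0],[18.5, -4.9, -1.8, 0.0],[18.5, -4.9, -1.8, 0.0],[18.5, -4.9, -1.8, 0.0],[18.5, -4.9, -1.8, 0.0],[18.5, -4.9, -1.8, 0.0],[18.5, -4.9, -1.8, 0.0],[18.4, -4.9, -1.8, 0.0],[18.4, -4.9, -1.8, 0.0],[18.4, -4.9, -1.8, 0.0],[18.4, -4.9, -1.8, 0.0],[18.4, -5.0, -1.8, 0.0],[18.4, -5.0, -1.8, 0.0],[18.4, -5.0, -1.8, 0.0],[18.4, -5.0, -1.8, 0.0],[18.4, -5.0, -1.8, 0.0],[18.4, -5.0, -1.8, 0.0],[18.4, -5.0, -1.8, 0.0],[18.4, -5.0, -1.8, 0.0]
```

```bash
python3 -m inch '[[1,4,-1,-4,0],[1,8,-2,-7,0],[1,12,-3,-9,0],[1,16,-4,-9,0],[1,20,-5,-8,0]]'>/dev/null;  python3 -m inch '[[1,22,-6,-6,0],[1,22,-6,-4,0],[1,22,-6,-2,0],[1,22,-6,0,0],[1,22,-6,0,0]]'>/dev/null;  python3 -m inch '[[1,22,-6,0,0],[1,22,-6,0,0],[1,22,-6,0,0],[1,22,-6,0,0],[1,22,-6,0,0]]'; python3 -c "
from h import *
sug(.3742,.2683,.04,102.9)"
```

```text
t: 33.62
eef_pos: [0.4363, 0.1501, 0.1115]
eef_rot: [0.621, 0.784, -0.004, 0.008]
contact_force: [0.0, 0.2, -1.2]
gripper_width: 0.383
t=33.62 pos=[0.4363 0.1501 0.1115] yaw=103.2 tilt=[ 0.47 -0.93] d=[-62.1 118.2 -71.5] roll=0.3 n=8 F=[ 0.   0.2 -1.2] w=32.6
[16.3, -4.2, 8.6, 0.0],[16.3, -4.2, 8.6, 0.0],[16.3, -4.2, 8.6, 0.0],[16.3, -4.3, 8.6, 0.0],[16.3, -4.3, 8.6, 0.0],[16.3, -4.3, 8.6, 0.0],[16.3, -4.3, 8.6, 0.0],[16.3, -4.3, 8.6, 0.0]
```

```bash
python3 -m inch '[[1,20,-5,1,0],[1,18,-5,2,0],[1,16,-4,4,0],[1,15,-4,6,0],[1,14,-4,8,0]]'>/dev/null;  python3 -m inch '[[1,12,-3,9,0],[1,10,-3,10,0],[1,7,-2,10,0],[1,4,-1,10,0],[1,2,-1,10,0]]'; python3 -c "
from h import *
sug(.3742,.2683,-.0254,102.9)"
```

```text
t: 34.45
eef_pos: [0.3723, 0.2692, 0.0449]
eef_rot: [0.618, 0.786, 0.003, 0.012]
contact_force: [0.5, 0.4, -2.3]
gripper_width: 0.383
t=34.45 pos=[0.3723 0.2692 0.0449] yaw=103.7 tilt=[ 1.31 -0.56] d=[  1.9  -0.9 -70.3] roll=0.8 n=4 F=[ 0.5  0.4 -2.3] w=32.5
[-0.1, 0.1, 17.6, 0.2],[-0.1, 0.1, 17.6, 0.2],[-0.1, 0.1, 17.6, 0.2],[-0.1, 0.1, 17.6, 0.2]
```

```bash
python3 -m inch '[[1,0,0,12,0],[1,0,0,13,0],[1,0,0,13,0],[1,0,0,12,0],[1,0,0,4,0]]'>/dev/null; python3 -c "
from h import *
sug(.3742,.2683,-.0254,102.9)"
```

```text
t=34.87 pos=[ 0.3728  0.2679 -0.0139] yaw=103.7 tilt=[ 1.27 -0.61] d=[  1.4   0.4 -11.5] roll=0.8 n=1 F=[-0.  -0.2 -2.2] w=32.9
[0.2, 1.2, 11.5, 0.8]
```

```bash
python3 -m inch '[[1,0,1,4,0],[1,0,0,3,0],[1,0,0,2,0],[1,0,0,1,0],[1,0,0,0.5,0]]'; python3 -c "
from h import *
sug(.3742,.2683,-.0254,102.9)"
```

```text
t: 35.28
eef_pos: [0.3744, 0.2674, -0.0251]
eef_rot: [0.618, 0.786, 0.002, 0.012]
contact_force: [-3.6, -0.8, 5.9]
gripper_width: 0.389
t=35.28 pos=[ 0.3744  0.2674 -0.0251] yaw=103.6 tilt=[ 1.17 -0.65] d=[-0.2  0.9 -0.3] roll=0.7 n=1 F=[-3.6 -0.8  5.9] w=33.1
[0.9, -0.0, 0.3, 0.7]
```

Touchdown (6 N). Release, rise.

```bash
python3 -m inch '[[0,0,0,0,0],[-0.5,0,0,0,0],[-1,0,0,0,0],[-1,0,0,0,0],[-1,0,0,0,0]]'>/dev/null;  python3 -m inch '[[-1,0,0,0,0],[-1,0,0,-5,0],[-1,0,0,-15,0],[-1,0,0,-22,0],[-1,0,0,-22,0]]';python3 -m inch '[[-1,0,0,-22,0],[-1,-5,0,-20,0],[-1,-10,0,-16,0],[-1,-15,0,-12,0],[-1,-20,0,-8,0]]'; python3 -c "
from h import *
tilt()
S=grab('scene','s8');F=grab('wrist','w8')
print([(p,u,plane(F,u,.003)) for p,u in marks('wrist','thermometer')])
"
```

```text
t: 36.12
eef_pos: [0.3712, 0.2673, 0.0391]
eef_rot: [0.618, 0.786, -0.0, 0.01]
contact_force: [0.2, -0.5, 0.2]
gripper_width: 1.002
t: 36.53
eef_pos: [0.3822, 0.221, 0.1264]
eef_rot: [0.616, 0.787, 0.003, 0.012]
contact_force: [-0.2, -0.2, -0.1]
gripper_width: 1.002
tilt deg: tool z world xy [ 1.27 -0.6 ] pos [0.3822 0.221  0.1264] yaw 103.91 j [ 0.277 -0.194  2.144 -0.017  1.173  0.041] F [-0.2 -0.2 -0.1]
[(0.71, array([312.704, 156.288]), array([0.3734, 0.266 , 0.003 ]))]
```

View pics/w8.png

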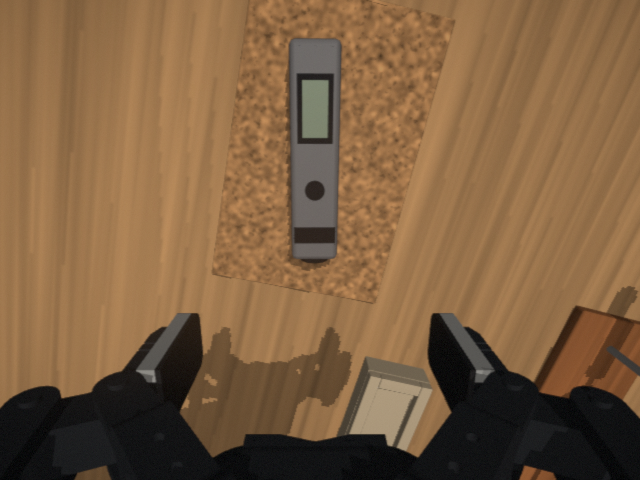

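View pics/s8.png

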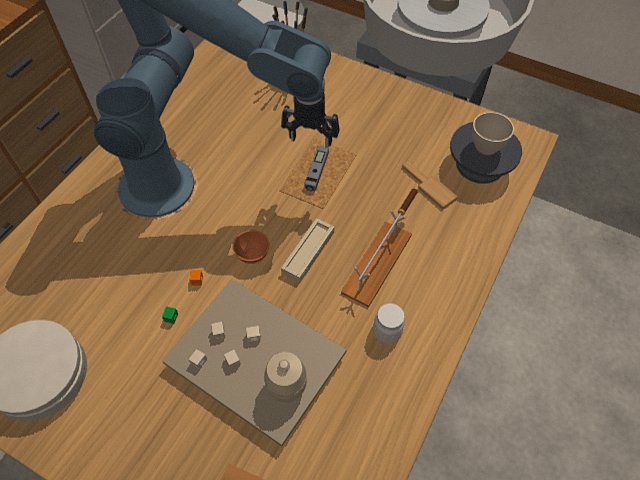

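```bash
python3 -m inch '[[-1,-25,6,-6,0],[-1,-27,7,-6,0],[-1,-27,7,-6,0],[-1,-27,7,-5,0],[-1,-27,7,-4,0]]'>/dev/null;  python3 -m inch '[[-1,-24,6,-3,0],[-1,-20,5,-2,0],[-1,-16,4,-1,0],[-1,-12,3,0,0],[-1,-8,2,0,0]]'; python3 -c "
from h import *
tilt()
F=grab('wrist','w9')
for l,z in [('trough',0),('trough_line',.035),('rack',0),('rod',.0867)]: print(l,[(p,u,plane(F,u,z)) for p,u in marks('wrist',l)])
"
```

```text
t: 37.52
eef_pos: [0.4828, 0.0252, 0.1557]
eef_rot: [0.614, 0.789, -0.001, 0.005]
contact_force: [-0.9, 0.6, -0.4]
gripper_width: 1.002
tilt deg: tool z world xy [ 0.39 -0.4 ] pos [0.4828 0.0252 0.1557] yaw 104.23 j [-0.18  -0.114  2.017 -0.006  1.23  -0.426] F [-0.9  0.6 -0.4]
trough [(0.79, array([316.928, 222.576]), array([0.4876, 0.016 , 0.    ]))]
trough_line [(0.73, array([315.776, 234.816]), array([0.4866, 0.0149, 0.035 ]))]
rack [(0.83, array([527.296, 211.392]), array([0.6622, 0.0706, 0.    ]))]
rod []
```

View pics/w9.png

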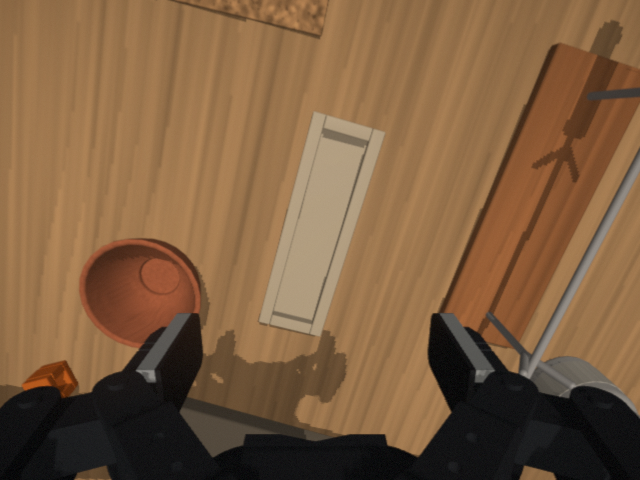

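```bash
python3 -c "
from h import *
F=grab('wrist')
c=[plane(F,u,.029)[:2] for u in [(314,112),(384,131),(320,335),(259,321)]]
print(c, [np.linalg.norm(c[i]-c[(i+1)%4]) for i in range(4)]); print(np.mean(c,0))
a=(c[0]+c[1])/2;b=(c[2]+c[3])/2;d=b-a;print('yaw',np.degrees(np.arctan2(d[1],d[0])))
print(a,b)
# rod
p=[plane(F,u,.0867)[:2] for u in [(636,165),(565,290),(532,355)]];print(p)
d=p[1]-p[0];print(np.degrees(np.arctan2(d[1],d[0])))
"
```

```text
[array([0.4619, 0.105 ]), array([0.5156, 0.1049]), array([ 0.5129, -0.0735]), array([ 0.4582, -0.0731])] [np.float64(0.05375346998033672), np.float64(0.1784167164229997), np.float64(0.05471762725848133), np.float64(0.17813404733711588)]
[0.4872 0.0158]
yaw -91.03542115397973
[0.4888 0.105 ] [ 0.4855 -0.0733]
[array([0.6627, 0.1234]), array([0.657 , 0.0348]), array([ 0.6563, -0.0184])]
-93.68278856960738
```

```bash
python3 -c "
from h import *
sug(.465,-.35,.19,89,mx=26)"
```

```text
t=37.82 pos=[0.4822 0.0266 0.156 ] yaw=104.3 tilt=[ 0.43 -0.4 ] d=[ -17.2 -376.6   34. ] roll=15.3 n=15 F=[ 1.  -0.6 -0.7] w=84.9
[-24.1, -7.3, -2.1, 1.0],[-24.2, -6.9, -2.1, 1.0],[-24.3, -6.4, -2.1, 1.0],[-24.4, -6.0, -2.1, 1.0],[-24.5, -5.6, -2.1, 1.0],[-24.6, -5.1, -2.1, 1.0],[-24.7, -4.7, -2.1, 1.0],[-24.8, -4.3, -2.1, 1.0],[-24.9, -3.8, -2.1, 1.0],[-24.9, -3.4, -2.1, 1.0],[-25.0, -2.9, -2.1, 1.0],[-25.0, -2.5, -2.1, 1.0],[-25.1, -2.0, -2.1, 1.0],[-25.1, -1.6, -2.1, 1.0],[-25.1, -1.1, -2.1, 1.0]
```

```bash
python3 -m inch '[[-1,-12,-3,-2,1],[-1,-20,-6,-3,1],[-1,-26,-7,-3,1],[-1,-28,-7,-3,1],[-1,-28,-7,-3,1]]'>/dev/null;  python3 -m inch '[[-1,-28,-6,-3,1],[-1,-28,-5,-3,1],[-1,-28,-4,-3,1],[-1,-28,-4,-2,1],[-1,-28,-4,-2,1]]'>/dev/null; python3 -m inch '[[-1,-26,-3,-2,1],[-1,-24,-3,-2,1],[-1,-20,-2,-1,1],[-1,-15,-1,0,1],[-1,-10,0,0,1]]'>/dev/null; python3 -c "
from h import *
tilt()
F=grab('wrist','w10')
for l,z in [('bead1',.056),]: print(l,[(p,u,plane(F,u,z)) for p,u in marks('wrist',l)])
"
```

```text
tilt deg: tool z world xy [ 0.58 -0.66] pos [ 0.4607 -0.3447  0.1956] yaw 88.82 j [-0.839  0.065  1.766 -0.     1.295 -0.819] F [-0.2 -0.1 -0.4]
bead1 [(0.93, array([352.32 , 213.984]), array([ 0.4932, -0.3444,  0.056 ])), (0.89, array([115.072, 173.904]), array([ 0.3039, -0.3075,  0.056 ])), (0.84, array([271.616, 260.304]), array([ 0.4244, -0.3836,  0.056 ])), (0.6, array([268.8  , 167.712]), array([ 0.4264, -0.3052,  0.056 ])), (0.6, array([363.328, 125.808]), array([ 0.501 , -0.2748,  0.056 ])), (0.59, array([84.992, 31.392]), array([ 0.3003, -0.2061,  0.056 ]))]
```

View pics/w10.png

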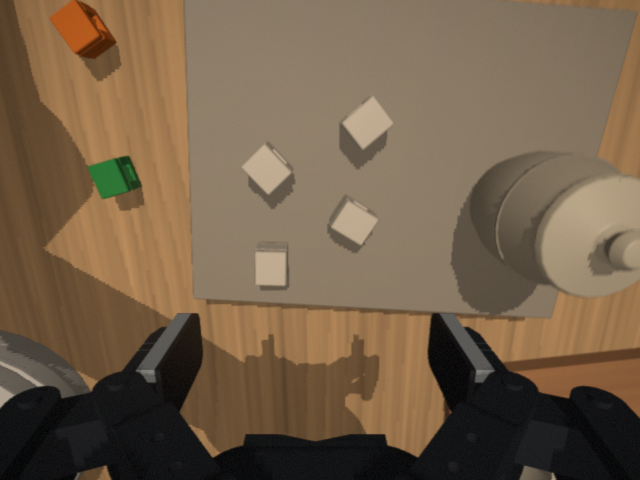

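```bash
python3 -c "
import cv2
im=cv2.imread('pics/w10.png'); c=im[85:305,225:405]; c=cv2.convertScaleAbs(c,alpha=1.15); cv2.imwrite('pics/w10c.png',cv2.resize(c,(720,600)[:0] or None,fx=3.6,fy=2.72 and 2.7,interpolation=cv2.INTER_CUBIC))
cv2.imwrite('pics/w10c.png',cv2.resize(c,None,fx=2.7,fy=2.7,interpolation=cv2.INTER_CUBIC))"
```

```text
(no output)
```

View pics/w10c.png

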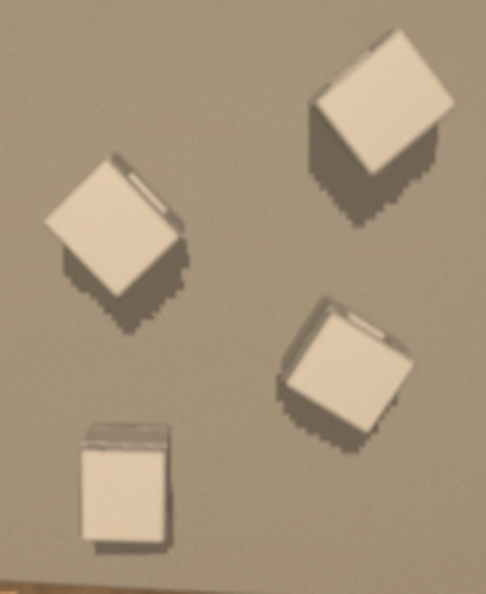

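```bash
cat > beads.py <<'E'
from h import *
def bead(F,c,z=.071):
    """c: corners in order with first pair (c0,c1) a 30mm side; returns centre, hole yaw mod 180"""
    w=np.array([plane(F,u,z)[:2] for u in c]); m=w.mean(0)
    a=(w[1]-w[0])+(w[2]-w[3]); b=(w[2]-w[1])+(w[3]-w[0])
    an=np.degrees(np.arctan2(b[1],b[0]))%180; a2=(np.degrees(np.arctan2(a[1],a[0]))+90)%180
    return m,round(an,1),round(a2,1),np.linalg.norm(a)/2,np.linalg.norm(b)/2
E
python3 -c "
from beads import *
F=grab('wrist')
f=lambda L:[(225+x/2.7,85+y/2.7) for x,y in L]
for n,L in dict(UL=[(107,160),(180,237),(116,296),(44,222)],LR=[(333,310),(412,362),(369,432),(286,382)],BL=[(82,541),(82,449),(166,449),(166,543)],UR=[(400,30),(318,102),(374,174),(455,102)]).items(): print(n,*bead(F,f(L)))
"
```

```text
UL [ 0.4263 -0.3046] 41.2 41.8 0.028689993722230734 0.02495456849832268
LR [ 0.4938 -0.3474] 58.7 56.3 0.028829366482819484 0.024885904762810142
BL [ 0.4254 -0.385 ] 177.9 176.9 0.030386932332441045 0.02552692375707676
UR [ 0.5028 -0.2721] 129.3 130.1 0.028375704126873805 0.024513148831667785
```

```bash
python3 -m inch '[[-1,-2,12,5,5],[-1,-2,12,10,6],[-0.5,0,8,16,6],[-0.3,0,4,20,6],[-0.3,0,1,20,6]]'>/dev/null; python3 -c "
from h import *
sug(.4938,-.3468,.017,57.5)"
```

```text
t=39.63 pos=[ 0.5034 -0.3489  0.1282] yaw=59.1 tilt=[ 0.99 -0.91] d=[  -9.6    2.1 -111.2] roll=1.6 n=6 F=[-0.2  0.1  0. ] w=55.6
[-0.4, -2.0, 18.5, 0.3],[-0.4, -2.0, 18.5, 0.3],[-0.5, -2.0, 18.5, 0.3],[-0.5, -2.0, 18.5, 0.3],[-0.5, -2.0, 18.5, 0.3],[-0.5, -2.0, 18.5, 0.3]
```

```bash
python3 -m inch '[[-0.3,0,-3,18,1],[-0.3,0,-3,16,1],[-0.3,0,-2,15,0],[-0.3,0,-1,13,0],[-0.3,0,0,8,0]]'>/dev/null; python3 -c "
from h import *
sug(.4938,-.3468,.017,57.5)"
```

```text
t=40.05 pos=[ 0.4973 -0.3354  0.0514] yaw=57.3 tilt=[ 0.77 -0.55] d=[ -3.5 -11.4 -34.4] roll=-0.2 n=2 F=[-0.3 -0.5 -0.8] w=55.1
[-5.7, 1.3, 17.2, -0.1],[-5.7, 1.3, 17.2, -0.1]
```

```bash
python3 -m inch '[[-0.3,-4,1,6,0],[-0.3,-4,1,8,0],[-0.3,-3,0,8,0],[-0.3,-1,0,5,0],[-0.3,0,0,3,0]]'>/dev/null; python3 -c "
from h import *
sug(.4938,-.3468,.017,57.5)"
```

```text
t=40.47 pos=[ 0.4934 -0.3469  0.0191] yaw=57.5 tilt=[ 0.8  -0.57] d=[ 0.4  0.1 -2.1] roll=-0.0 n=1 F=[-0.2 -0.1  0.5] w=55.1
[0.3, 0.3, 2.1, -0.0]
```

```bash
python3 -m inch '[[-0.3,0,0,2,0],[0,0,0,0,0],[0.3,0,0,0,0],[0.6,0,0,0,0],[1,0,0,0,0]]'>/dev/null; python3 -m inch '[[1,0,0,0,0],[1,0,0,0,0],[1,0,0,0,0],[1,0,0,0,0],[1,0,0,0,0]]'; python3 -c "
from h import *
tilt();grab('wrist','w11')"
```

```text
t: 41.3
eef_pos: [0.4943, -0.3482, 0.0183]
eef_rot: [0.877, 0.481, 0.004, 0.009]
contact_force: [-0.3, 0.0, -0.1]
gripper_width: 0.338
tilt deg: tool z world xy [ 0.93 -0.7 ] pos [ 0.4943 -0.3482  0.0183] yaw 57.45 j [-0.803  0.352  1.788  0.004  0.981 -0.237] F [-0.3  0.  -0.1]
```

View pics/w11.png

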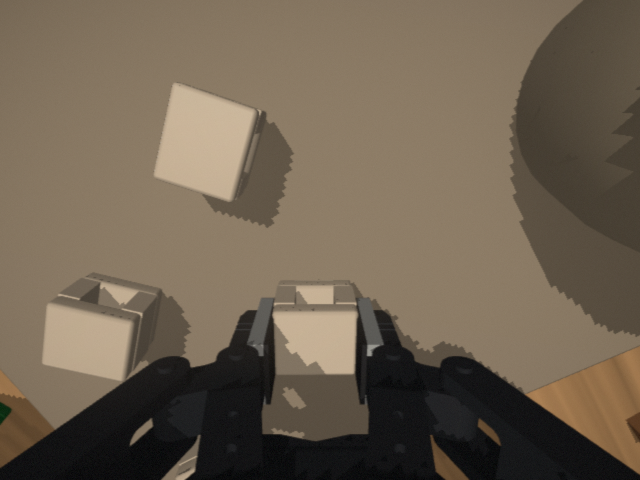

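```bash
python3 -c "
from h import *
F=grab('wrist');s=F['s'];q=R.from_quat(s['eef_rot']).as_matrix()
for v in (306,375): print(q.T@(plane(F,(315,v),.071)-s['eef_pos']))
sug(.488,.06,.12,89,mx=26)"
```

```text
[ 0.0144  0.0008 -0.0527]
[-0.0136  0.0008 -0.0527]
t=41.40 pos=[ 0.4943 -0.3482  0.0183] yaw=57.4 tilt=[ 0.93 -0.69] d=[ -6.3 408.2 101.7] roll=-31.6 n=17 F=[ 0.2 -0.5 -1.1] w=28.7
[20.0, -13.1, -6.3, -1.9],[20.4, -12.5, -6.3, -1.9],[20.8, -11.8, -6.3, -1.9],[21.2, -11.1, -6.3, -1.9],[21.6, -10.4, -6.3, -1.9],[21.9, -9.7, -6.3, -1.9],[22.2, -9.0, -6.3, -1.9],[22.5, -8.3, -6.3, -1.9],[22.7, -7.5, -6.3, -1.9],[23.0, -6.8, -6.3, -1.9],[23.2, -6.1, -6.3, -1.9],[23.3, -5.3, -6.3, -1.9],[23.5, -4.5, -6.3, -1.9],[23.6, -3.8, -6.3, -1.9],[23.8, -3.0, -6.3, -1.9],[23.8, -2.2, -6.3, -1.9],[23.9, -1.5, -6.3, -1.9]
```

```bash
python3 -m inch '[[1,0,0,-8,0],[1,0,0,-15,0],[1,3,-2,-20,0],[1,8,-5,-20,-2],[1,13,-8,-16,-2]]'>/dev/null; python3 -m inch '[[1,18,-11,-11,-2],[1,21,-12,-7,-2],[1,23,-12,-4,-3],[1,24,-11,-2,-3],[1,25,-10,0,-3]]'>/dev/null; python3 -c "
from h import *
sug(.4866,-.0187,.10,89,mx=26)"
```

```text
t=42.23 pos=[ 0.4859 -0.1942  0.1304] yaw=74.7 tilt=[ 1.24 -0.92] d=[  0.7 175.5 -30.4] roll=-14.3 n=7 F=[ 1.1 -0.1 -0.2] w=28.6
[24.3, -6.6, 3.9, -2.0],[24.5, -5.7, 3.9, -2.0],[24.7, -4.9, 3.9, -2.0],[24.8, -4.0, 3.9, -2.0],[25.0, -3.1, 3.9, -2.0],[25.0, -2.2, 3.9, -2.0],[25.1, -1.3, 3.9, -2.0]
```

```bash
python3 -m inch '[[1,25,-7,1,-2],[1,25,-6,2,-2],[1,24,-5,4,-2],[1,22,-4,6,-2],[1,18,-2,8,-2]]'>/dev/null; python3 -m inch '[[1,13,-1,9,-2],[1,9,0,10,-1],[1,6,0,10,0],[1,3,0,10,0],[1,1,0,10,0]]'>/dev/null; python3 -c "
from h import *
sug(.4866,-.0187,-.003,89,mx=26)"
```

```text
t=43.07 pos=[ 0.4903 -0.037   0.0635] yaw=88.7 tilt=[ 2.09 -1.23] d=[ -3.7  18.3 -66.5] roll=-0.3 n=3 F=[ 0.5 -0.1 -1.1] w=28.7
[6.5, -2.2, 22.0, -0.1],[6.5, -2.2, 22.0, -0.1],[6.5, -2.1, 22.0, -0.1]
```

```bash
python3 -m inch '[[1,4,-1,10,0],[1,5,-1,11,0],[1,5,0,11,0],[1,3,0,8,0],[1,1,0,3,0]]'>/dev/null; python3 -c "
from h import *
sug(.4866,-.0187,-.003,89,mx=26); grab('wrist','w12')"
```

```text
t=43.48 pos=[ 0.4889 -0.021   0.0134] yaw=88.3 tilt=[ 1.85 -1.21] d=[ -2.3   2.3 -16.4] roll=-0.7 n=1 F=[-0.9 -0.5 -0.6] w=28.8
[2.6, -2.9, 16.3, -0.7]
```

View pics/w12.png

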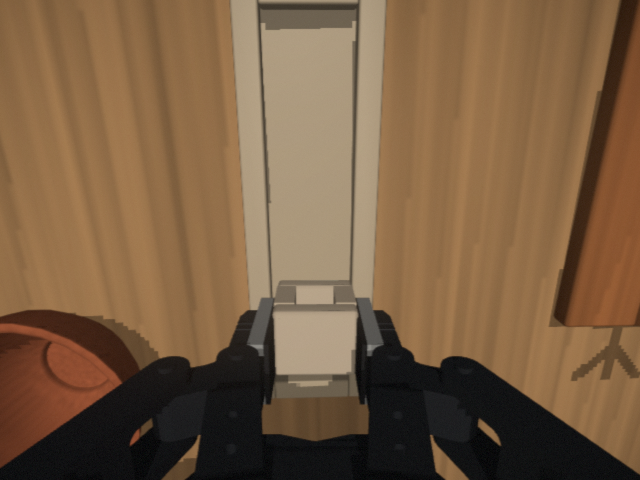

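```bash
python3 -m inch '[[1,1,-1,3,0],[1,1,-1,5,0],[1,0.5,-0.5,4,0],[1,0,0,3,0],[1,0,0,1,0]]'; python3 -c "
from h import *
sug(.4866,-.0187,-.003,88.5,mx=26)"
```

```text
t: 43.95
eef_pos: [0.4881, -0.0198, -0.0031]
eef_rot: [0.717, 0.696, 0.005, 0.02]
contact_force: [-2.9, 0.4, 10.1]
gripper_width: 0.34
t=43.95 pos=[ 0.4881 -0.0198 -0.0031] yaw=88.3 tilt=[ 1.96 -1.26] d=[-1.5  1.1  0.1] roll=-0.2 n=1 F=[-2.9  0.4 10.1] w=28.9
[1.0, -1.5, -0.2, -0.2]
```

```bash
python3 -m inch '[[0.1,0,0,0,0],[-0.1,0,0,0,0],[-0.3,0,0,0,0],[-0.3,0,0,0,0],[-0.3,0,0,-3,0]]'>/dev/null; python3 -m inch '[[-0.3,0,0,-22,0],[-0.3,0,0,-25,0],[-0.3,-3,0,-22,0],[-0.3,-8,0,-18,0],[-0.3,-14,0,-14,0]]'; python3 -c "
from h import *
tilt();grab('wrist','w13')
sug(.5028,-.2721,.08,129.7)"
```

```text
t: 44.78
eef_pos: [0.481, -0.041, 0.1034]
eef_rot: [0.717, 0.697, 0.003, 0.017]
contact_force: [0.5, 0.2, 0.3]
gripper_width: 0.651
tilt deg: tool z world xy [ 1.6  -1.13] pos [ 0.481  -0.041   0.1034] yaw 88.42 j [-0.314 -0.061  2.072 -0.011  1.097 -0.282] F [0.5 0.2 0.3]
t=44.83 pos=[ 0.4834 -0.0438  0.1067] yaw=88.3 tilt=[ 1.92 -1.32] d=[  19.4 -228.3  -26.7] roll=-41.4 n=12 F=[ 2.5 -1.6  2.2] w=55.6
[-18.9, 2.1, 2.7, -3.4],[-19.0, 0.9, 2.7, -3.4],[-19.0, -0.2, 2.7, -3.4],[-19.0, -1.3, 2.7, -3.4],[-18.9, -2.5, 2.7, -3.4],[-18.7, -3.6, 2.7, -3.4],[-18.4, -4.7, 2.7, -3.4],[-18.1, -5.8, 2.7, -3.4],[-17.7, -6.9, 2.7, -3.4],[-17.3, -8.0, 2.7, -3.4],[-16.8, -9.0, 2.7, -3.4],[-16.2, -10.0, 2.7, -3.4]
```

View pics/w13.png

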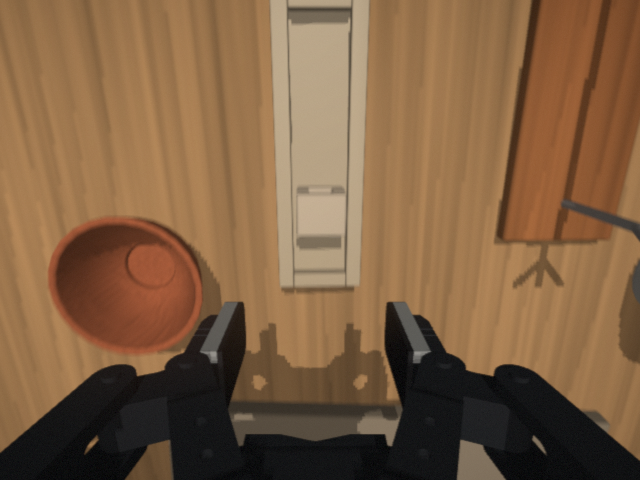

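```bash
python3 -m inch '[[-0.3,-19,2,0,-3],[-0.3,-22,1,0,-4],[-0.3,-24,0,0,-4],[-0.3,-25,-2,0,-4],[-0.3,-25,-3,0,-4]]'>/dev/null; python3 -m inch '[[-0.3,-24,-5,1,-4],[-0.3,-22,-6,2,-4],[-0.3,-18,-6,4,-4],[-0.3,-13,-5,6,-4],[-0.3,-8,-4,8,-4]]'>/dev/null; python3 -c "
from h import *
sug(.5028,-.2721,.018,129.7)
S=grab('scene','s14')
print([(p,u.round(0),plane(S,u,.056)[:2]) for p,u in marks('scene','bead1',8)])
"
```

```text
t=45.67 pos=[ 0.5095 -0.2551  0.0925] yaw=129.2 tilt=[ 2.43 -1.47] d=[ -6.7 -17.  -74.5] roll=-0.5 n=4 F=[-0.1 -0.   0.5] w=55.2
[-1.4, -4.3, 18.6, -0.1],[-1.4, -4.3, 18.6, -0.1],[-1.3, -4.3, 18.6, -0.1],[-1.3, -4.3, 18.6, -0.1]
[(0.64, array([218., 328.]), array([ 0.4254, -0.301 ])), (0.64, array([202., 357.]), array([ 0.4312, -0.3778])), (0.61, array([300., 254.]), array([ 0.4918, -0.0328])), (0.58, array([243., 353.]), array([ 0.5091, -0.3257])), (0.55, array([173., 314.]), array([ 0.3093, -0.321 ])), (0.55, array([197., 278.]), array([ 0.3038, -0.2139]))]
```

```bash
python3 -c "
from h import *
F=grab('wrist','w14');tilt()
print([(p,u.round(0),plane(F,u,.056)[:2]) for p,u in marks('wrist','bead1',8)])
S=cv2.imread('pics/s14.png');cv2.imwrite('pics/s14c.png',cv2.resize(S[260:450,140:340],None,fx=3,fy=3))
"
```

```text
tilt deg: tool z world xy [ 2.27 -1.33] pos [ 0.5084 -0.2531  0.0914] yaw 128.88 j [-0.665  0.149  1.88   0.007  1.067 -1.347] F [ 0.4  0.7 -0.3]
[(0.78, array([ 70., 333.]), array([ 0.4234, -0.385 ])), (0.78, array([245., 339.]), array([ 0.5085, -0.3228])), (0.71, array([142., 237.]), array([ 0.4255, -0.3045]))]
```

View pics/w14.png

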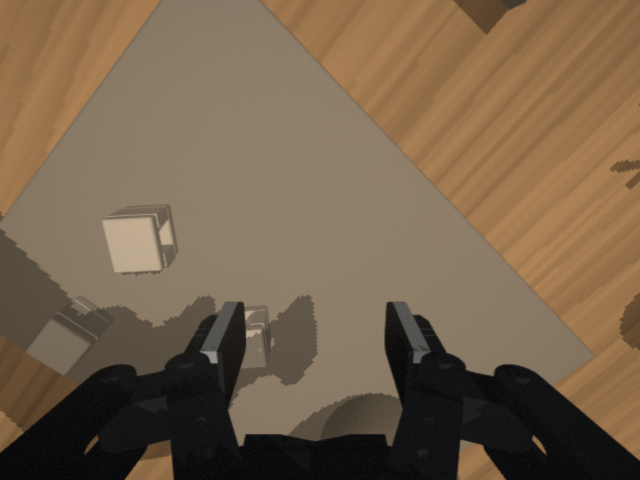

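View pics/s14c.png

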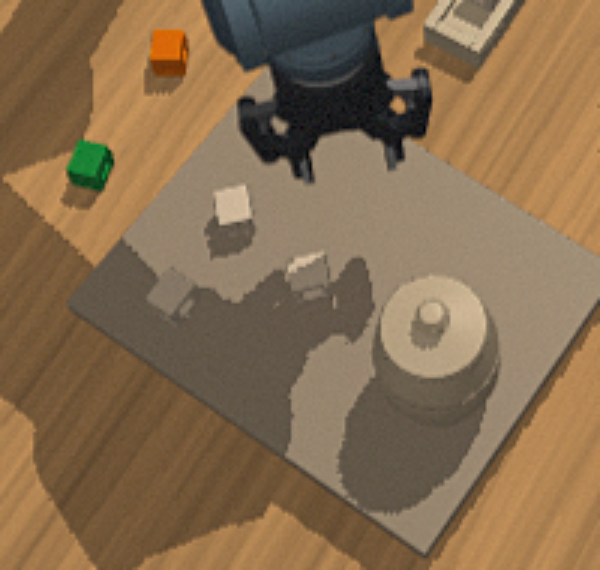

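```bash
python3 -m inch '[[-0.3,0,0,10,2],[-0.3,0,0,-35,5],[-0.3,0,0,-30,6],[-0.3,-5,0,-23,6],[-0.3,-10,0,-17,6]]'>/dev/null; python3 -c "
from h import *
sug(.49,-.36,.18,89)
"
```

```text
t=46.28 pos=[ 0.5066 -0.2554  0.184 ] yaw=102.7 tilt=[ 1.63 -0.72] d=[ -16.6 -104.6   -4. ] roll=13.7 n=6 F=[ 0.1 -0.3 -1.6] w=55.2
[-16.4, -6.6, 0.8, 2.3],[-16.6, -5.9, 0.8, 2.3],[-16.8, -5.2, 0.8, 2.3],[-17.0, -4.6, 0.8, 2.3],[-17.2, -3.9, 0.8, 2.3],[-17.4, -3.2, 0.8, 2.3]
```

```bash
python3 -m inch '[[-0.3,-14,-4,-11,3],[-0.3,-20,-7,-7,3],[-0.3,-24,-7,-4,3],[-0.3,-24,-6,-2,3],[-0.3,-18,-4,0,2]]'>/dev/null; python3 -c "
from h import *
tilt();F=grab('wrist','w15')
print([(p,u.round(0),plane(F,u,.056)[:2]) for p,u in marks('wrist','bead1',8)])
S=cv2.imread('pics/w15.png');cv2.imwrite('pics/w15c.png',cv2.resize(S[80:300,200:420],None,fx=2.7,fy=2.7,interpolation=cv2.INTER_CUBIC))
"
```

```text
tilt deg: tool z world xy [ 2.32 -1.19] pos [ 0.493  -0.3546  0.2202] yaw 88.04 j [-0.817  0.099  1.684  0.016  1.316 -0.787] F [0.4 0.2 0.5]
[(0.97, array([ 80., 163.]), array([ 0.3047, -0.3092])), (0.91, array([223., 152.]), array([ 0.4238, -0.3045])), (0.81, array([323., 172.]), array([ 0.5081, -0.3241])), (0.73, array([233., 240.]), array([ 0.4253, -0.3819])), (0.72, array([48., 23.]), array([ 0.3041, -0.2056]))]
```

View pics/w15c.png

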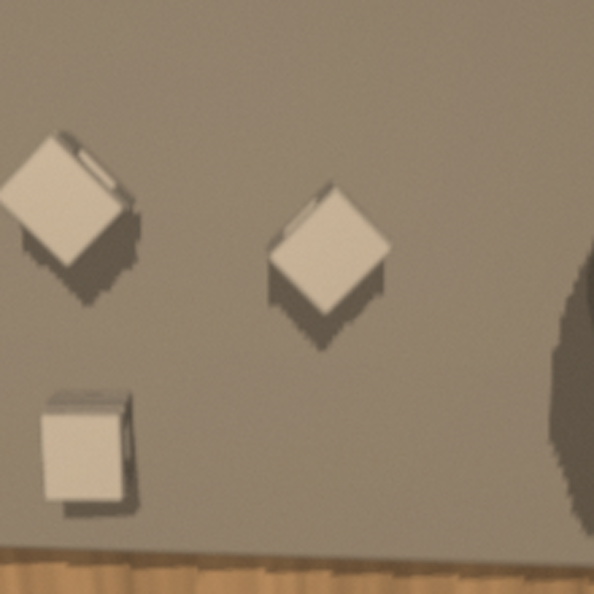

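```bash
python3 -c "
from beads import *
F=grab('wrist')
f=lambda L:[(200+x/2.7,80+y/2.7) for x,y in L]
for n,L in dict(UR=[(338,187),(270,257),(325,314),(391,247)],BL=[(46,500),(42,415),(123,413),(123,500)],UL=[(52,135),(125,206),(68,267),(0,195)]).items(): print(n,*bead(F,f(L)))
sug(.508,-.325,.018,130)
"
```

```text
UR [ 0.506  -0.3237] 131.1 133.6 0.02895795906632776 0.024346765716371427
BL [ 0.4246 -0.3864] 178.1 175.5 0.029290716951051243 0.02520602772748804
UL [ 0.4262 -0.3057] 43.4 40.8 0.028400818558040053 0.024698756126359626
t=46.85 pos=[ 0.4926 -0.3538  0.219 ] yaw=88.1 tilt=[ 2.25 -1.09] d=[  15.4   28.8 -201. ] roll=-41.9 n=11 F=[-1.3  0.  -0.4] w=55.0
[3.0, 0.6, 18.3, -3.8],[2.9, 0.8, 18.3, -3.8],[2.9, 1.0, 18.3, -3.8],[2.8, 1.2, 18.3, -3.8],[2.7, 1.4, 18.3, -3.8],[2.6, 1.5, 18.3, -3.8],[2.5, 1.7, 18.3, -3.8],[2.4, 1.9, 18.3, -3.8],[2.3, 2.0, 18.3, -3.8],[2.1, 2.2, 18.3, -3.8],[2.0, 2.3, 18.3, -3.8]
```

```bash
python3 -m inch '[[-0.3,3,1,5,-4],[-0.3,3,1,10,-5],[-0.3,3,1,15,-5],[-0.3,3,1,19,-5],[-0.3,3,1,22,-5]]'>/dev/null; python3 -m inch '[[-0.3,2,1,22,-5],[-0.3,2,1,22,-5],[-0.3,2,2,22,-5],[-0.3,2,2,20,-3],[-0.3,1,2,4,0]]'>/dev/null; python3 -c "
from h import *
sug(.5065,-.3237,.018,131)
"
```

```text
t=47.68 pos=[ 0.5086 -0.311   0.0547] yaw=133.0 tilt=[ 2.51 -0.99] d=[ -2.1 -12.7 -36.7] roll=2.0 n=2 F=[-0.3  1.3  0.2] w=55.3
[-3.1, -5.5, 18.4, 1.0],[-3.2, -5.4, 18.4, 1.0]
```

```bash
python3 -m inch '[[-0.3,-2,-4,5,1],[-0.3,-2,-4,8,1],[-0.3,-1,-2,9,0],[-0.3,-1,-1,7,0],[-0.3,0,0,3,0]]'>/dev/null; python3 -c "
from h import *
sug(.5065,-.3237,.018,131)
"
```

```text
t=48.10 pos=[ 0.5077 -0.322   0.023 ] yaw=130.7 tilt=[ 2.66 -1.08] d=[-1.2 -1.7 -5. ] roll=-0.3 n=1 F=[-0.  -0.1 -0.6] w=55.2
[-0.3, -2.1, 5.0, -0.3]
```

```bash
python3 -m inch '[[-0.3,0,-1,3,0],[0,0,-1,2,0],[0.3,0,0,0,0],[0.6,0,0,0,0],[1,0,0,0,0]]'>/dev/null; python3 -m inch '[[1,0,0,0,0],[1,0,0,0,0],[1,0,0,0,0],[1,0,0,0,0],[1,0,0,0,0]]'; python3 -c "
from h import *
tilt();F=grab('wrist','w16');s=F['s'];q=R.from_quat(s['eef_rot']).as_matrix()
for v in (306,375): print(q.T@(plane(F,(315,v),.071)-s['eef_pos']))
sug(.4872,.0078,.10,88.5,mx=26)"
```

```text
t: 48.93
eef_pos: [0.5073, -0.3256, 0.0192]
eef_rot: [0.418, 0.908, 0.001, 0.027]
contact_force: [0.3, -0.4, -0.9]
gripper_width: 0.333
tilt deg: tool z world xy [ 2.81 -1.22] pos [ 0.5073 -0.3256  0.0192] yaw 130.57 j [-0.768  0.329  1.817  0.023  0.945 -1.489] F [ 0.3 -0.4 -0.9]
[ 0.0143 -0.0005 -0.0526]
[-0.0146 -0.0005 -0.0512]
t=48.98 pos=[ 0.5073 -0.3255  0.0192] yaw=130.6 tilt=[ 2.81 -1.22] d=[-20.1 333.3  80.8] roll=42.1 n=14 F=[ 0.2 -0.2 -0.2] w=28.6
[18.7, 14.5, -6.3, 3.0],[19.5, 13.5, -6.3, 3.0],[20.1, 12.5, -6.3, 3.0],[20.8, 11.4, -6.3, 3.0],[21.3, 10.3, -6.3, 3.0],[21.9, 9.2, -6.3, 3.0],[22.3, 8.0, -6.3, 3.0],[22.7, 6.9, -6.3, 3.0],[23.0, 5.7, -6.3, 3.0],[23.3, 4.4, -6.3, 3.0],[23.5, 3.2, -6.3, 3.0],[23.6, 2.0, -6.3, 3.0],[23.7, 0.7, -6.3, 3.0],[23.7, -0.5, -6.3, 3.0]
```

View pics/w16.png

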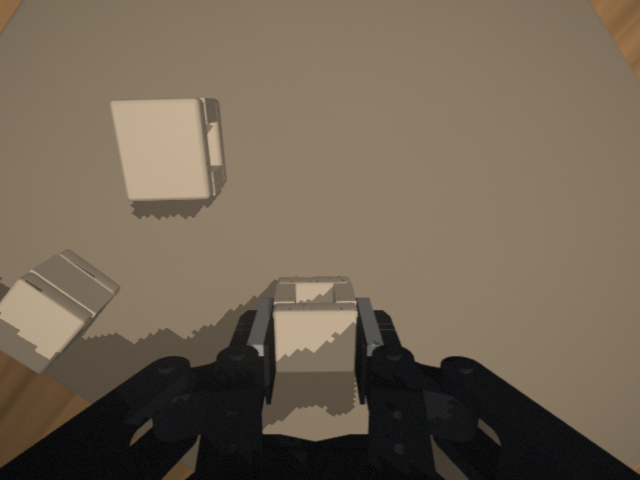

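```bash
python3 -m inch '[[1,0,0,-20,0],[1,3,2,-24,0],[1,8,6,-20,2],[1,13,9,-16,3],[1,18,11,-12,4]]'>/dev/null; python3 -m inch '[[1,22,11,-9,4],[1,24,11,-6,4],[1,25,10,-4,4],[1,26,8,-2,4],[1,26,6,0,4]]'>/dev/null; python3 -c "
from h import *
sug(.4872,.0078,.09,88.5,mx=26)"
```

```text
t=49.82 pos=[ 0.4928 -0.1386  0.1338] yaw=99.7 tilt=[ 2.94 -1.28] d=[ -5.6 146.4 -43.8] roll=11.2 n=6 F=[ 0.3 -0.6 -0.7] w=28.7
[24.4, 2.9, 6.7, 1.9],[24.5, 2.1, 6.7, 1.9],[24.6, 1.3, 6.7, 1.9],[24.6, 0.5, 6.7, 1.9],[24.6, -0.3, 6.7, 1.9],[24.6, -1.1, 6.7, 1.9]
```

```bash
python3 -m inch '[[1,25,3,1,2],[1,24,2,3,2],[1,22,1,5,2],[1,19,0,7,2],[1,15,0,9,2]]'>/dev/null; python3 -m inch '[[1,11,0,11,1],[1,8,0,12,0],[1,6,0,12,0],[1,5,0,12,0],[1,4,0,12,0]]'>/dev/null; python3 -c "
from h import *
sug(.4872,.0078,-.003,88.5,mx=26)"
```

```text
t=50.65 pos=[0.4947 0.0101 0.0479] yaw=88.4 tilt=[ 3.58 -1.39] d=[ -7.5  -2.3 -50.9] roll=-0.1 n=2 F=[-0.4  0.9 -0.5] w=29.3
[-0.7, -5.3, 25.2, -0.1],[-0.7, -5.3, 25.2, -0.1]
```

```bash
python3 -m inch '[[1,0,-3,10,0],[1,0,-3,10,0],[1,0,-2,8,0],[1,0,-1,4,0],[1,0,0,0,0]]'>/dev/null; python3 -c "
from h import *
sug(.4872,.0078,-.003,88.5,mx=26); grab('wrist','w17')"
```

```text
t=51.07 pos=[0.4848 0.0101 0.0106] yaw=88.4 tilt=[ 3.33 -1.34] d=[  2.4  -2.3 -13.6] roll=-0.1 n=1 F=[-0.1  0.3 -1.8] w=28.7
[-1.9, 1.6, 13.8, -0.1]
```

View pics/w17.png

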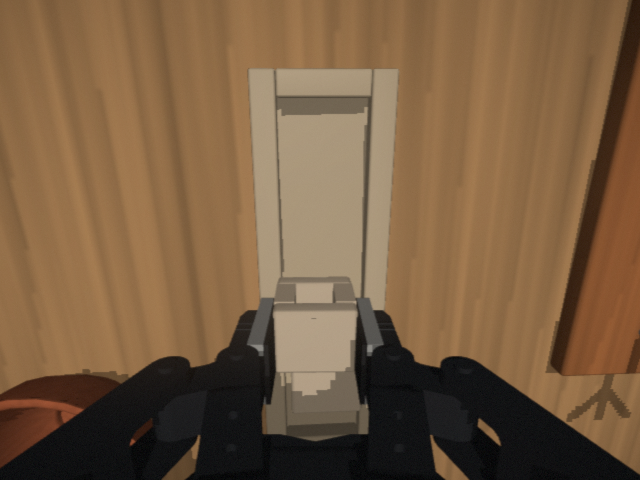

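```bash
cat >> h.py <<'E'
_sug=sug
def sugp(x,y,z,yaw=None,mx=20,mr=5,off=-.038):
    """target for the held point, off behind TCP; z given as TCP z"""
    s,q,yw=st(); o=q@np.array([0,0,off]); _sug(x-o[0],y-o[1],z,yaw,mx,mr)
E
python3 -c "
from h import *
sugp(.4872,.0078,-.003,88.5,mx=26)"
```

```text
t=51.12 pos=[0.4851 0.01   0.011 ] yaw=88.4 tilt=[ 3.35 -1.34] d=[  4.3  -3.1 -14. ] roll=-0.1 n=1 F=[-1.  -0.4  0.3] w=28.3
[-2.7, 3.6, 14.3, -0.1]
```

```bash
python3 -m inch '[[1,-0.5,1.5,3,0],[1,-0.5,1.5,5,0],[1,0,0.5,4,0],[1,0,0,3,0],[1,0,0,1,0]]'; python3 -c "
from h import *
sugp(.4872,.0078,-.003,88.5,mx=26)"
```

```text
t: 51.53
eef_pos: [0.4923, 0.0075, -0.0025]
eef_rot: [0.716, 0.697, 0.013, 0.03]
contact_force: [-10.5, 2.4, 24.2]
gripper_width: 0.34
t=51.53 pos=[ 0.4923  0.0075 -0.0025] yaw=88.4 tilt=[ 3.5  -1.38] d=[-2.8 -0.6 -0.5] roll=-0.1 n=1 F=[-10.5   2.4  24.2] w=28.9
[-0.6, -2.8, 0.4, -0.1]
```

```bash
python3 -m inch '[[0.1,0,0,0,0],[-0.1,0,0,0,0],[-0.3,0,0,0,0],[-0.3,0,0,0,0],[-0.3,0,0,-2,0]]'>/dev/null; python3 -m inch '[[-0.3,0,0,-30,0],[-0.3,0,0,-28,0],[-0.3,-3,0,-24,0],[-0.3,-8,0,-18,0],[-0.3,-14,0,-14,0]]'>/dev/null; python3 -c "
from h import *
tilt();F=grab('wrist','w18')
sug(.4258,-.305,.10,41.8)"
```

```text
tilt deg: tool z world xy [ 2.9  -1.22] pos [ 0.4809 -0.0131  0.1137] yaw 88.55 j [-0.259 -0.096  2.085 -0.009  1.098 -0.23 ] F [ 0.2  0.1 -0.8]
t=52.42 pos=[ 0.4832 -0.0158  0.1169] yaw=88.5 tilt=[ 3.21 -1.39] d=[ -57.4 -289.2  -16.9] roll=46.7 n=15 F=[ 2.6 -1.6  1.8] w=55.7
[-19.3, -3.4, 1.4, 3.1],[-19.5, -2.3, 1.4, 3.1],[-19.6, -1.3, 1.4, 3.1],[-19.6, -0.2, 1.4, 3.1],[-19.6, 0.9, 1.4, 3.1],[-19.5, 1.9, 1.4, 3.1],[-19.4, 3.0, 1.4, 3.1],[-19.2, 4.0, 1.4, 3.1],[-19.0, 5.1, 1.4, 3.1],[-18.7, 6.1, 1.4, 3.1],[-18.3, 7.1, 1.4, 3.1],[-17.9, 8.1, 1.4, 3.1],[-17.4, 9.0, 1.4, 3.1],[-16.9, 10.0, 1.4, 3.1],[-16.4, 10.9, 1.4, 3.1]
```

View pics/w18.png

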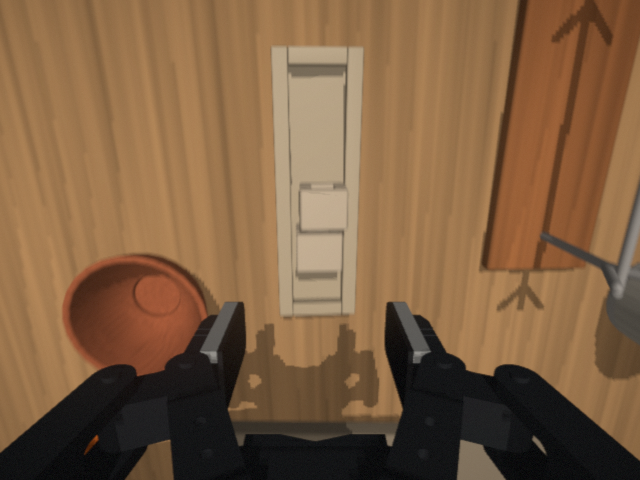

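```bash
python3 -m inch '[[-0.3,-10,-2,0,2],[-0.3,-16,-2,4,3],[-0.3,-20,-1,9,3],[-0.3,-22,0,14,3],[-0.3,-22,1,19,3]]'>/dev/null; python3 -m inch '[[-0.3,-22,2,-36,3],[-0.3,-22,3,-32,3],[-0.3,-22,4,-26,3],[-0.3,-22,5,-20,3],[-0.3,-22,6,-15,3]]'>/dev/null; python3 -m inch '[[-0.3,-22,7,-11,4],[-0.3,-20,8,-8,4],[-0.3,-18,8,-5,4],[-0.3,-14,7,-2,3],[-0.3,-8,4,0,3]]'>/dev/null; python3 -c "
from h import *
tilt()
sugp(.4258,-.305,.10,41.8)"
```

```text
tilt deg: tool z world xy [ 2.74 -0.95] pos [ 0.4075 -0.3055  0.2225] yaw 39.15 j [-0.882 -0.146  1.921  0.027  1.324  0.001] F [0.5 0.6 0.1]
t=53.67 pos=[ 0.4075 -0.3055  0.2225] yaw=39.1 tilt=[ 2.74 -0.95] d=[  20.1   -0.1 -122.5] roll=-2.7 n=7 F=[0.5 0.6 0.1] w=55.3
[1.8, 1.1, 17.6, -0.4],[1.7, 1.1, 17.6, -0.4],[1.7, 1.1, 17.6, -0.4],[1.7, 1.1, 17.6, -0.4],[1.7, 1.1, 17.6, -0.4],[1.7, 1.1, 17.6, -0.4],[1.7, 1.1, 17.6, -0.4]
```

```bash
T='from h import *
tilt()'
python3 -m inch '[[-0.3,0,0,3,0],[-0.3,2,2,8,0],[-0.3,2,2,13,0],[-0.3,2,2,18,0],[-0.3,2,2,24,0]]' >/dev/null; python3 -c "$T"
python3 -m inch '[[-0.3,0,0,-38,0],[-0.3,0,0,-32,0],[-0.3,0,0,-25,0],[-0.3,0,0,-18,0],[-0.3,0,0,-12,0]]' >/dev/null; python3 -c "$T"
python3 -m inch '[[-0.3,0,0,-8,0],[-0.3,0,0,-5,0],[-0.3,0,0,-2,0],[-0.3,0,0,2,0],[-0.3,0,0,5,0]]' >/dev/null; python3 -c "$T"
python3 -m inch '[[-0.3,0,0,9,0],[-0.3,0,0,13,0],[-0.3,0,0,17,0],[-0.3,0,0,20,0],[-0.3,0,0,20,0]]' >/dev/null; python3 -c "
from h import *
tilt()
sugp(.4258,-.305,.018,41.8)"

```

```text
tilt deg: tool z world xy [ 3.09 -1.3 ] pos [ 0.4247 -0.3097  0.1567] yaw 39.21 j [-0.861 -0.044  1.951  0.028  1.183  0.017] F [-0.9 -0.6 -0.1]
tilt deg: tool z world xy [1.57 0.61] pos [ 0.415  -0.295   0.2617] yaw 39.85 j [-0.857 -0.151  1.854  0.028  1.429  0.015] F [-0.3 -0.2  0.2]
tilt deg: tool z world xy [1.62 0.59] pos [ 0.4163 -0.2935  0.2697] yaw 40.13 j [-0.853 -0.157  1.844  0.028  1.444  0.014] F [ 0.2 -0.1 -0.5]
tilt deg: tool z world xy [1.6  0.61] pos [ 0.418  -0.2923  0.1841] yaw 40.1 j [-0.849 -0.085  1.936  0.029  1.28   0.014] F [-0.1 -0.5  0.3]
t=55.33 pos=[ 0.418  -0.2923  0.1841] yaw=40.1 tilt=[1.6  0.61] d=[   8.8  -12.3 -166.1] roll=-1.7 n=9 F=[-0.1 -0.5  0.3] w=55.5
[-0.7, 1.5, 18.5, -0.2],[-0.7, 1.5, 18.5, -0.2],[-0.7, 1.5, 18.5, -0.2],[-0.7, 1.5, 18.5, -0.2],[-0.7, 1.5, 18.5, -0.2],[-0.7, 1.5, 18.5, -0.2],[-0.7, 1.5, 18.5, -0.2],[-0.7, 1.5, 18.5, -0.2],[-0.7, 1.5, 18.5, -0.2]
```

```bash

python3 -m inch '[[-0.3,-1,2,20,-0.5],[-0.3,-1,2,20,-0.5],[-0.3,-1,2,20,0],[-0.3,-1,2,20,0],[-0.3,-1,2,19,0]]' >/dev/null
python3 -m inch '[[-0.3,-1,2,16,-0.5],[-0.3,-1,1,12,-0.5],[-0.3,0,0,9,0],[-0.3,0,0,6,0],[-0.3,0,0,3,0]]' >/dev/null; python3 -c "
from h import *
sugp(.4258,-.305,.018,41.8); grab('wrist','w19')"

```

```text
t=56.17 pos=[ 0.4139 -0.2931  0.0115] yaw=42.0 tilt=[0.48 1.89] d=[ 12.2 -10.7   6.5] roll=0.2 n=1 F=[ 0.2 -0.5 -0.5] w=55.5
[2.1, 16.0, -6.8, 0.2]
```

View pics/w19.png

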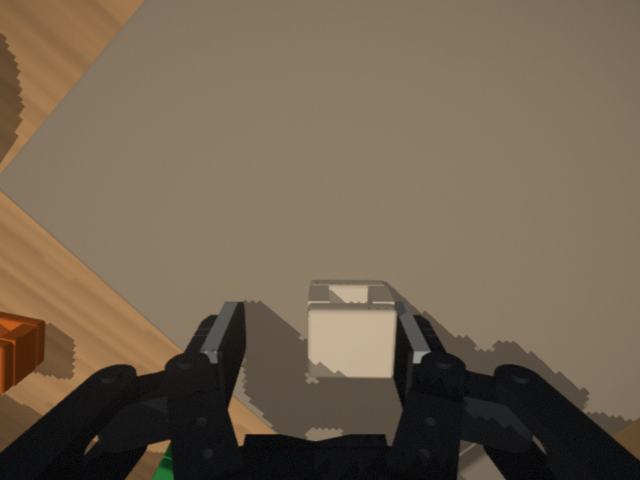

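```bash

python3 -m inch '[[-0.3,1,3,-3,0],[-0.3,1,4,-3,0],[-0.3,0,4,-1,0],[-0.3,0,3,0,0],[-0.3,0,1,0,0]]' >/dev/null; python3 -c "
from h import *
sugp(.4258,-.305,.018,41.8)"

```

```text
t=56.63 pos=[ 0.4279 -0.3053  0.0215] yaw=42.1 tilt=[0.66 1.69] d=[-1.7  1.4 -3.5] roll=0.3 n=1 F=[-0.2 -0.6  0.1] w=55.2
[-0.4, -2.1, 3.6, 0.3]
```

```bash
python3 -m inch '[[-0.3,0,-1,2,0],[0,0,-1,1,0],[0.3,0,0,0,0],[0.6,0,0,0,0],[1,0,0,0,0]]'>/dev/null; python3 -m inch '[[1,0,0,0,0],[1,0,0,0,0],[1,0,0,0,0],[1,0,0,0,0],[1,0,0,0,0]]'>/dev/null; python3 -c "
from h import *
tilt();F=grab('wrist','w20')
sugp(.4872,.035,.10,88.5,mx=26)"
```

```text
tilt deg: tool z world xy [0.81 1.52] pos [ 0.4278 -0.305   0.02  ] yaw 42.07 j [-0.851  0.202  1.974  0.034  0.976 -0.034] F [-0.1  0.1  1.3]
t=57.52 pos=[ 0.4278 -0.305   0.0199] yaw=42.1 tilt=[0.81 1.52] d=[ 60.  341.   80.1] roll=-46.4 n=14 F=[ 0.4 -0.6  1. ] w=28.8
[19.7, -15.3, -5.0, -3.3],[20.5, -14.1, -5.0, -3.3],[21.3, -12.9, -5.0, -3.3],[22.0, -11.6, -5.0, -3.3],[22.6, -10.3, -5.0, -3.3],[23.2, -9.0, -5.0, -3.3],[23.7, -7.7, -5.0, -3.3],[24.1, -6.3, -5.0, -3.3],[24.4, -4.9, -5.0, -3.3],[24.6, -3.5, -5.0, -3.3],[24.8, -2.0, -5.0, -3.3],[24.9, -0.6, -5.0, -3.3],[24.9, 0.9, -5.0, -3.3],[24.8, 2.3, -5.0, -3.3]
```

View pics/w20.png

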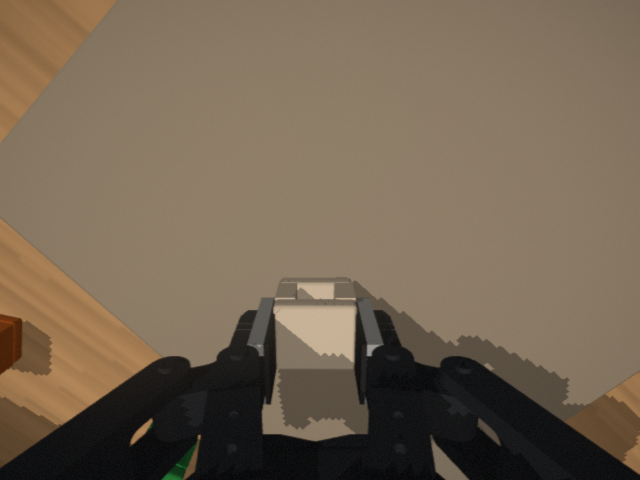

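```bash
python3 -m inch '[[1,0,0,-12,0],[1,3,-2,-18,0],[1,8,-6,-20,-2],[1,13,-10,-18,-3],[1,18,-13,-14,-4]]'>/dev/null; python3 -m inch '[[1,21,-14,-10,-4],[1,23,-13,-7,-4],[1,24,-11,-4,-4],[1,25,-9,-2,-4],[1,25,-7,0,-4]]'>/dev/null; python3 -c "
from h import *
sugp(.4872,.0345,.09,88.5,mx=26)"
```

```text
t=58.35 pos=[ 0.4468 -0.1229  0.1419] yaw=71.9 tilt=[0.92 1.53] d=[ 41.  158.4 -51.9] roll=-16.6 n=7 F=[-0.1 -0.4 -0.7] w=28.7
[23.1, -1.5, 8.1, -2.4],[23.1, -0.6, 8.1, -2.4],[23.1, 0.4, 8.1, -2.4],[23.1, 1.4, 8.1, -2.4],[23.0, 2.3, 8.1, -2.4],[22.9, 3.3, 8.1, -2.4],[22.8, 4.2, 8.1, -2.4]
```

```bash
python3 -m inch '[[1,25,-3,1,-3],[1,24,-1,3,-3],[1,22,1,5,-3],[1,19,3,7,-2],[1,16,4,9,-2]]'>/dev/null; python3 -m inch '[[1,12,4,11,-2],[1,9,4,12,-1],[1,7,3,12,0],[1,5,2,12,0],[1,3,1,12,0]]'>/dev/null; python3 -c "
from h import *
sugp(.4872,.0345,-.003,88.5,mx=26)"
```

```text
t=59.18 pos=[0.4948 0.0295 0.0712] yaw=89.3 tilt=[1.7  1.33] d=[ -6.5   5.9 -74.2] roll=0.8 n=3 F=[ 0.5 -0.4  0.2] w=28.7
[1.4, -2.9, 24.7, 0.3],[1.3, -2.9, 24.7, 0.3],[1.3, -2.9, 24.7, 0.3]
```

```bash
python3 -m inch '[[1,1,-2,13,0],[1,1,-2,14,1],[1,1,-2,13,0],[1,1,-1,12,0],[1,0,0,4,0]]'>/dev/null; python3 -c "
from h import *
sugp(.4872,.0345,-.003,88.5,mx=26); grab('wrist','w21')"
```

```text
t=59.60 pos=[0.4925 0.0376 0.0224] yaw=88.4 tilt=[1.71 1.52] d=[ -4.2  -2.1 -25.4] roll=-0.1 n=1 F=[-15.8   3.   31.5] w=28.4
[-2.9, -4.9, 25.2, -0.1]
```

View pics/w21.png

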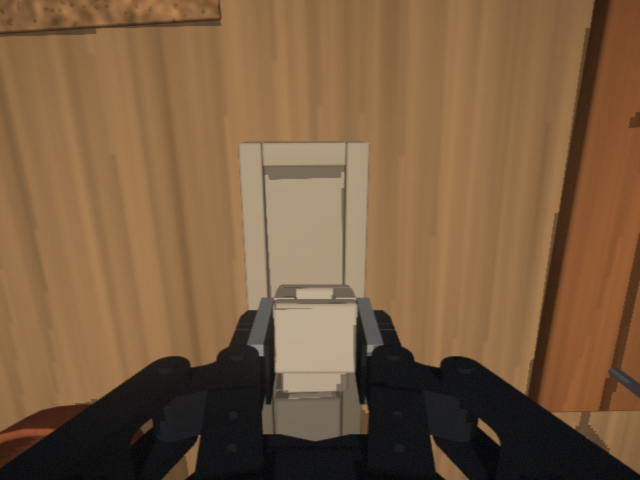

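```bash
python3 -m inch '[[1,1,0,-6,0],[1,1,0,-6,0],[1,1,-1,-4,0],[1,1,-1,-2,0],[1,1,0,0,0]]'>/dev/null; python3 -c "
from h import *
tilt()
F=grab('wrist','w22'); q=F['R']
# w18
G=dict(F); s=F['s']
import numpy as np
T=np.eye(4)
f=eyes.grab_frame('wrist')
Rz=R.from_euler('z',88.55,degrees=True).as_matrix()@np.diag([1,-1,-1])
tz=np.array([np.radians(2.9),np.radians(-1.22),-1]);tz/=np.linalg.norm(tz)
x=Rz[:,0]-tz*(Rz[:,0]@tz);x/=np.linalg.norm(x);y=np.cross(tz,x)
T[:3,:3]=np.stack([x,y,tz],1);T[:3,3]=[.4809,-.0131,.1137]
C=T@f['hand_eye'];G['R']=C[:3,:3];G['o']=C[:3,3]
for u in [(302,190),(346,189),(301,231),(347,229),(297,234),(340,233),(297,272),(340,272)]: print(u,plane(G,u,.05)[:2])
for u in [(281,46),(363,46),(354,313),(281,315)]: print(u,plane(G,u,.029)[:2])
sugp(.4872,.0345,-.003,88.5,mx=26)"
```

```text
tilt deg: tool z world xy [1.87 1.48] pos [0.4911 0.0424 0.0455] yaw 88.44 j [-0.163  0.059  2.077  0.037  0.978 -0.155] F [-0.5 -0.2 -1.1]
(302, 190) [0.4772 0.021 ]
(346, 189) [0.5043 0.0207]
(301, 231) [ 0.4757 -0.0052]
(347, 229) [ 0.505 -0.005]
(297, 234) [ 0.4731 -0.0071]
(340, 233) [ 0.5005 -0.0075]
(297, 272) [ 0.4721 -0.0331]
(340, 272) [ 0.5004 -0.0344]
(281, 46) [0.468  0.1038]
(363, 46) [0.5172 0.103 ]
(354, 313) [ 0.5131 -0.0768]
(281, 315) [ 0.4587 -0.0757]
t=60.17 pos=[0.4908 0.0425 0.0449] yaw=88.4 tilt=[1.82 1.49] d=[ -2.4  -7.  -47.9] roll=-0.1 n=2 F=[ 0.8 -0.8 -0.6] w=28.6
[-4.2, -1.9, 23.8, -0.0],[-4.2, -1.9, 23.8, -0.0]
```

View pics/w22.png

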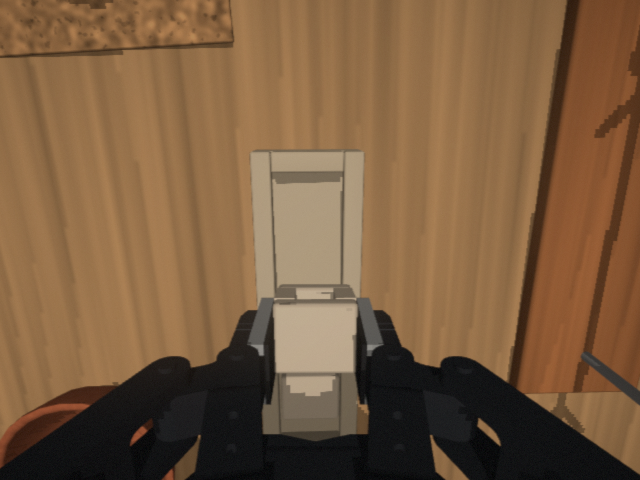

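```bash
python3 -c "
from h import *
grab('side','d23');grab('scene','s23')
S=cv2.imread('pics/d23.png');cv2.imwrite('pics/d23c.png',cv2.resize(S[200:330,240:400],None,fx=4.5,fy=4.5,interpolation=cv2.INTER_CUBIC))
S=cv2.imread('pics/s23.png');cv2.imwrite('pics/s23c.png',cv2.resize(S[190:300,250:370],None,fx=5,fy=5,interpolation=cv2.INTER_CUBIC))
"
```

```text
(no output)
```

View pics/d23c.png

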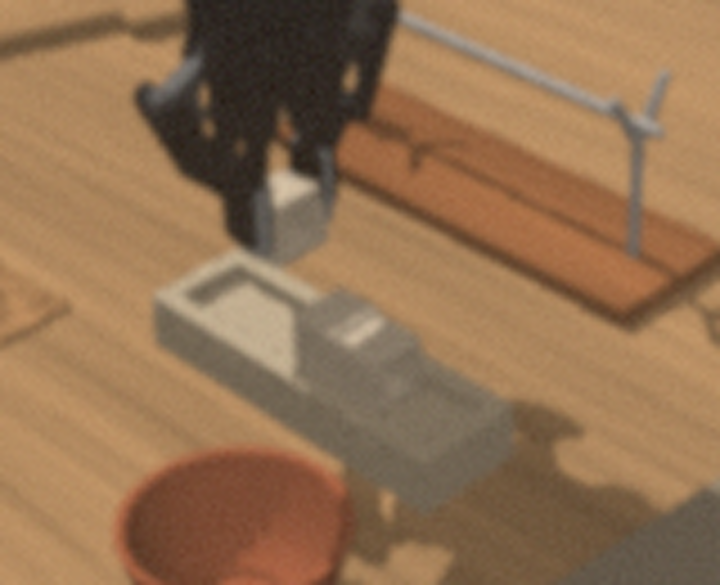

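View pics/s23c.png

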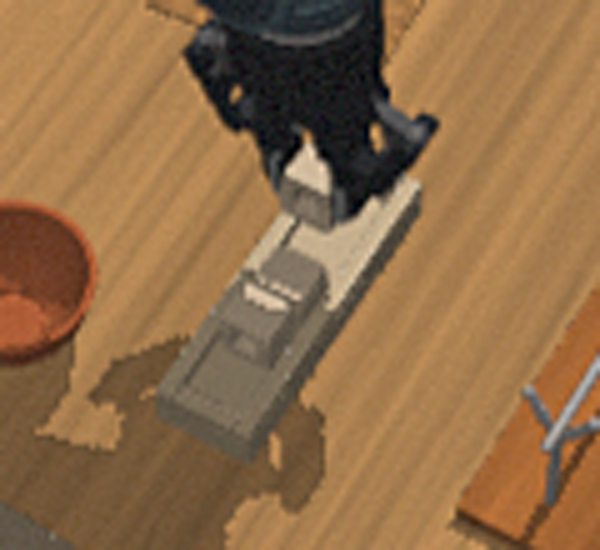

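```bash
python3 -m inch '[[1,-6,0,-14,0],[1,-12,0,-14,0],[1,-16,0,-12,0],[1,-18,0,-9,0],[1,-18,0,-6,0]]'>/dev/null; python3 -m inch '[[1,-16,0,-3,0],[1,-12,0,-1,0],[1,-8,0,0,0],[1,-4,0,0,0],[1,0,0,0,0]]'>/dev/null;python3 -c "
from h import *
tilt();grab('wrist','w24')
S=cv2.imread('pics/w24.png');cv2.imwrite('pics/w24c.png',cv2.resize(S[20:300,220:420],None,fx=2.5,fy=2.1,interpolation=cv2.INTER_CUBIC))
"
```

```text
tilt deg: tool z world xy [1.18 1.62] pos [ 0.4818 -0.0733  0.0977] yaw 88.5 j [-0.405 -0.03   2.055  0.038  1.11  -0.395] F [-0.2 -1.  -0.5]
```

View pics/w24.png

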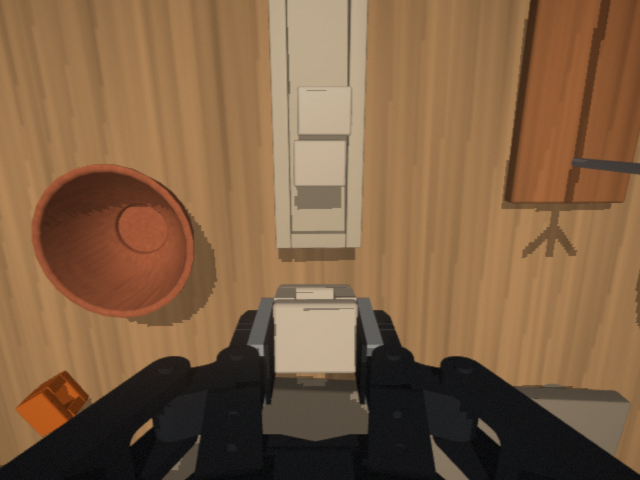

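View pics/w24c.png

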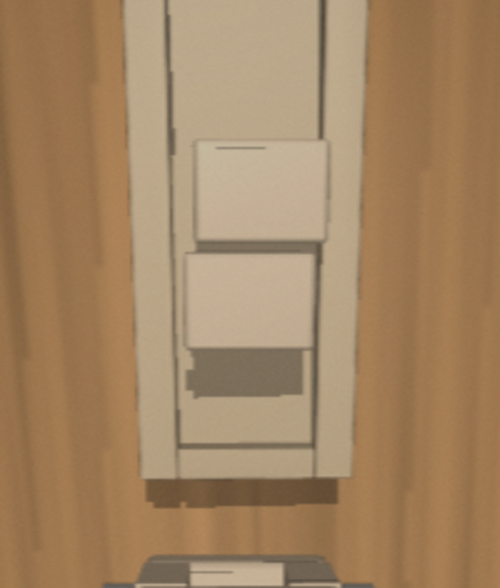

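```bash
python3 -c "
from h import *
F=grab('side')
for z in (.04,.05,.06,.066,.07,.08): print(z,(proj(F,(.476,.029,z))-[240,200])*4.5,(proj(F,(.505,.029,z))-[240,200])*4.5)
"
```

```text
0.04 [282.4891 325.7903] [328.4708 298.5321]
0.05 [281.397  307.5276] [327.641  280.4517]
0.06 [280.2931 289.0675] [326.8023 262.1792]
0.066 [279.625  277.8953] [326.2948 251.1224]
0.07 [279.1771 270.4067] [325.9547 243.7118]
0.08 [278.049  251.5421] [325.098  225.0463]
```

```bash
python3 -m inch '[[1,5,0,0,0],[1,12,0,2,0],[1,18,1,4,0],[1,20,1,6,0],[1,20,1,6,0]]'>/dev/null; python3 -m inch '[[1,16,1,5,0],[1,11,1,4,0],[1,6,0,2,0],[1,3,0,1,0],[1,1,0,0,0]]'>/dev/null;python3 -c "
from h import *
sugp(.4875,.0375,.055,88.5)
"
```

```text
t=62.03 pos=[0.4873 0.0567 0.068 ] yaw=89.0 tilt=[0.98 1.8 ] d=[  0.9 -18.  -13. ] roll=0.5 n=2 F=[ 0.3 -0.  -0.3] w=28.6
[-9.2, 0.5, 6.2, 0.3],[-9.2, 0.5, 6.2, 0.3]
```

```bash
python3 -m inch '[[1,-3,0,2,0],[1,-5,0,3,0],[1,-5,0,3,0],[1,-3,0,2,0],[1,-1,0,1,0]]'>/dev/null;python3 -c "
from h import *
sugp(.4875,.0375,.015,88.5)
"
```

```text
t=62.45 pos=[0.4876 0.0374 0.0562] yaw=88.9 tilt=[1.07 1.75] d=[  0.6   1.3 -41.2] roll=0.4 n=3 F=[-0.4  0.1 -0.4] w=28.3
[-0.0, -0.1, 13.7, 0.1],[-0.0, -0.1, 13.7, 0.1],[-0.0, -0.1, 13.7, 0.1]
```

```bash
python3 -m inch '[[1,0.5,0,4,0],[1,0.5,0,6,0],[1,0,0,7,0],[1,0,0,6,0],[1,0,0,3,0]]';python3 -c "
from h import *
sugp(.4875,.0375,.0,88.5);grab('wrist','w25')
"
```

```text
t: 62.87
eef_pos: [0.4887, 0.0375, 0.028]
eef_rot: [0.715, 0.699, 0.018, -0.004]
contact_force: [0.6, -0.2, 0.4]
gripper_width: 0.339
t=62.87 pos=[0.4887 0.0375 0.028 ] yaw=88.8 tilt=[1.14 1.74] d=[ -0.4   1.1 -28. ] roll=0.3 n=2 F=[ 0.6 -0.2  0.4] w=28.8
[0.1, -0.5, 14.0, 0.1],[0.1, -0.5, 14.0, 0.1]
```

View pics/w25.png

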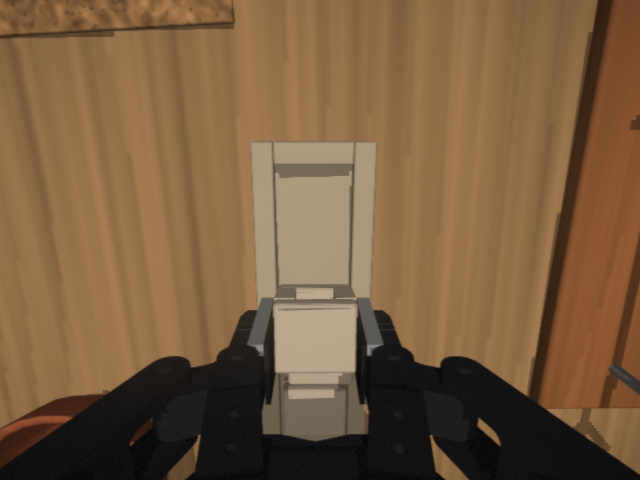

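```bash
python3 -m inch '[[1,1,0,2,0],[1,0.5,0,3,0],[1,0,0,3,0],[1,0,0,3,0],[1,0,0,2,0]]';python3 -m inch '[[1,0,0,2,0],[1,0,0,3,0],[1,0,0,2,0],[1,0,0,2,0],[1,0,0,1,0]]';python3 -c "
from h import *
sugp(.4875,.0375,.0,88.5)
"
```

```text
t: 63.33
eef_pos: [0.4887, 0.0402, 0.0134]
eef_rot: [0.714, 0.7, 0.018, -0.004]
contact_force: [-0.1, 0.8, -0.3]
gripper_width: 0.337
t: 63.75
eef_pos: [0.4891, 0.0406, 0.0024]
eef_rot: [0.714, 0.7, 0.018, -0.004]
contact_force: [-0.5, 0.4, -0.9]
gripper_width: 0.336
t=63.75 pos=[0.4891 0.0406 0.0024] yaw=88.8 tilt=[1.11 1.75] d=[-0.9 -1.9 -2.4] roll=0.3 n=1 F=[-0.5  0.4 -0.9] w=28.6
[-2.0, -0.9, 2.3, 0.3]
```

```bash
python3 -m inch '[[1,0,0,2,0],[1,0,0,2,0],[1,0,0,1.5,0],[1,0,0,1,0],[1,0,0,0.5,0]]';python3 -c "
from h import *
sugp(.4875,.0375,.0,88.5)
"
```

```text
t: 64.17
eef_pos: [0.4896, 0.0407, -0.0033]
eef_rot: [0.714, 0.7, 0.017, -0.005]
contact_force: [-2.3, 0.7, 3.3]
gripper_width: 0.335
t=64.17 pos=[ 0.4896  0.0407 -0.0033] yaw=88.9 tilt=[0.99 1.75] d=[-1.4 -2.   3.3] roll=0.4 n=1 F=[-2.3  0.7  3.3] w=28.5
[-1.9, -1.3, -3.4, 0.4]
```

```bash
python3 -m inch '[[1,0,0,1,0],[0.1,0,0,0,0],[-0.1,0,0,0,0],[-0.3,0,0,0,0],[-0.3,0,0,0,0]]'>/dev/null; python3 -m inch '[[-0.3,0,0,-10,0],[-0.3,0,0,-25,0],[-0.3,-3,0,-26,0],[-0.3,-8,0,-22,0],[-0.3,-14,0,-18,0]]'>/dev/null; python3 -c "
from h import *
tilt();F=grab('wrist','w26')
S=cv2.imread('pics/w26.png');cv2.imwrite('pics/w26c.png',cv2.resize(S[20:330,220:420],None,fx=2.2,fy=1.9,interpolation=cv2.INTER_CUBIC))
sug(.4250,-.386,.10,-3)"
```

```text
tilt deg: tool z world xy [0.28 1.89] pos [0.4831 0.0141 0.0975] yaw 89.02 j [-0.226 -0.033  2.058  0.037  1.12  -0.225] F [ 0.9  0.2 -0.1]
t=65.05 pos=[0.4861 0.0113 0.1014] yaw=88.9 tilt=[0.69 1.72] d=[ -61.1 -397.3   -1.4] roll=91.9 n=21 F=[ 2.8 -0.9  1.6] w=55.3
[-19.0, -2.6, -0.5, 4.4],[-19.1, -1.1, -0.5, 4.4],[-19.1, 0.4, -0.5, 4.4],[-19.0, 1.8, -0.5, 4.4],[-18.9, 3.3, -0.5, 4.4],[-18.5, 4.7, -0.5, 4.4],[-18.1, 6.1, -0.5, 4.4],[-17.6, 7.5, -0.5, 4.4],[-17.0, 8.8, -0.5, 4.4],[-16.3, 10.1, -0.5, 4.4],[-15.5, 11.3, -0.5, 4.4],[-14.6, 12.4, -0.5, 4.4],[-13.6, 13.5, -0.5, 4.4],[-12.5, 14.5, -0.5, 4.4],[-11.3, 15.4, -0.5, 4.4],[-10.1, 16.2, -0.5, 4.4],[-8.9, 17.0, -0.5, 4.4],[-7.6, 17.6, -0.5, 4.4],[-6.2, 18.1, -0.5, 4.4],[-4.8, 18.5, -0.5, 4.4],[-3.4, 18.8, -0.5, 4.4]
```

View pics/w26c.png

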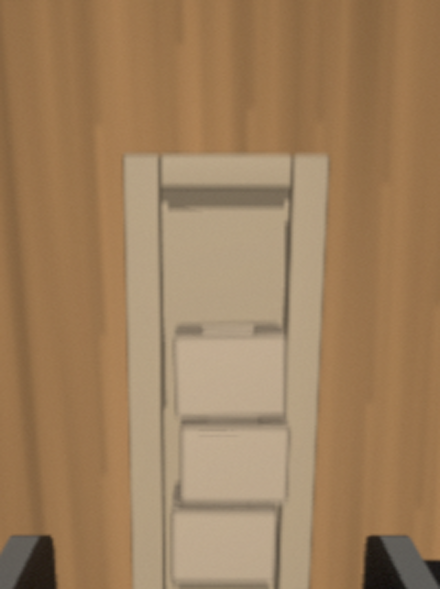

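```bash
python3 -m inch '[[-0.3,-15,-2,-4,4],[-0.3,-20,-1,-2,5],[-0.3,-23,0,-1,5],[-0.3,-24,2,0,5],[-0.3,-24,4,0,5]]'>/dev/null; python3 -m inch '[[-0.3,-23,7,0,5],[-0.3,-23,9,0,5],[-0.3,-22,11,0,5],[-0.3,-21,13,0,5],[-0.3,-19,15,0,5]]'>/dev/null; python3 -c "
from h import *
sugp(.4250,-.386,.12,-3)"
```

```text
t=65.88 pos=[ 0.4485 -0.2215  0.1095] yaw=37.9 tilt=[1.42 1.51] d=[ -22.5 -163.5   10.5] roll=40.9 n=9 F=[0.4 0.4 1. ] w=55.3
[-13.1, 12.8, -1.7, 4.5],[-12.0, 13.8, -1.7, 4.5],[-10.9, 14.7, -1.7, 4.5],[-9.7, 15.5, -1.7, 4.5],[-8.4, 16.2, -1.7, 4.5],[-7.1, 16.8, -1.7, 4.5],[-5.8, 17.4, -1.7, 4.5],[-4.4, 17.8, -1.7, 4.5],[-3.0, 18.1, -1.7, 4.5]
```

```bash
python3 -m inch '[[-0.3,-14,15,-1,5],[-0.3,-13,16,-1,5],[-0.3,-11,17,0,5],[-0.3,-9,17,0,5],[-0.3,-7,17,0,5]]'>/dev/null; python3 -m inch '[[-0.3,-5,16,0,5],[-0.3,-4,14,0,5],[-0.3,-3,11,0,4],[-0.3,-2,7,0,3],[-0.3,-1,3,0,0]]'>/dev/null; python3 -c "
from h import *
sugp(.4250,-.386,.12,-3)
F=grab('wrist','w27')
S=cv2.imread('pics/w27.png')"
```

```text
t=66.72 pos=[ 0.4247 -0.3834  0.1096] yaw=-6.9 tilt=[1.53 1.38] d=[ 1.3 -1.7 10.4] roll=-3.9 n=1 F=[-0.2  0.1  0.2] w=54.8
[1.8, 1.3, -10.4, -3.9]
```

View pics/w27.png

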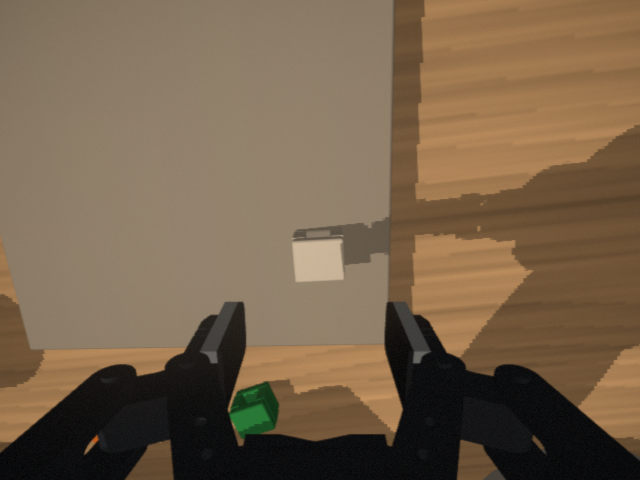

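```bash
python3 -c "
from beads import *
F=grab('wrist')
print(*bead(F,[(343,235),(292,239),(296,282),(345,280)]))
sugp(.4250,-.386,.018,-3)"
```

```text
[ 0.4251 -0.3861] 177.2 177.4 0.0291417527361213 0.026969702076519005
t=66.82 pos=[ 0.4248 -0.3827  0.1096] yaw=-6.7 tilt=[1.53 1.39] d=[  1.2  -2.3 -91.6] roll=-3.7 n=5 F=[-0.1 -0.2 -0.6] w=55.2
[-0.1, 0.9, 18.3, -0.7],[-0.2, 0.9, 18.3, -0.7],[-0.2, 0.9, 18.3, -0.7],[-0.2, 0.9, 18.3, -0.7],[-0.2, 0.9, 18.3, -0.7]
```

```bash
python3 -m inch '[[-0.3,0,1,7,-1],[-0.3,0,1,12,-1],[-0.3,0,1,14,-1],[-0.3,0,1,14,-1],[-0.3,0,1,12,0]]'>/dev/null; python3 -c "
from h import *
sugp(.4251,-.386,.018,-3)"; python3 -m inch '[[-0.3,0,0,8,0],[-0.3,0,0,6,0],[-0.3,0,0,5,0],[-0.3,0,0,3,0],[-0.3,0,0,2,0]]'>/dev/null; python3 -c "
from h import *
sugp(.4251,-.386,.018,-3)"
```

```text
t=67.23 pos=[ 0.4281 -0.3853  0.0488] yaw=-1.9 tilt=[1.72 1.18] d=[ -1.8   0.1 -30.8] roll=1.1 n=2 F=[-0.5  0.3  0.6] w=55.2
[-1.4, 0.3, 15.3, 0.5],[-1.4, 0.3, 15.3, 0.5]
t=67.65 pos=[ 0.4275 -0.3809  0.0178] yaw=-1.8 tilt=[1.46 1.55] d=[-1.4 -4.1  0.2] roll=1.2 n=1 F=[-0.4 -1.3  0.2] w=55.2
[-1.3, 4.1, -0.4, 1.2]
```

```bash
python3 -m inch '[[-0.3,-1,2,0,1],[-0.3,0,2,-0.5,0],[0.2,0,0,0,0],[0.6,0,0,0,0],[1,0,0,0,0]]'>/dev/null; python3 -m inch '[[1,0,0,0,0],[1,0,0,0,0],[1,0,0,0,0],[1,0,0,0,0],[1,0,0,0,0]]'; python3 -c "
from h import *
tilt();F=grab('wrist','w28')
sugp(.4875,.066,.12,88.5,mx=26)"
```

```text
t: 68.48
eef_pos: [0.4273, -0.3871, 0.0206]
eef_rot: [1.0, -0.025, 0.014, -0.012]
contact_force: [0.0, 1.0, -0.2]
gripper_width: 0.339
tilt deg: tool z world xy [1.62 1.32] pos [ 0.4273 -0.3871  0.0206] yaw -2.88 j [-0.951  0.301  1.85   0.044  0.993  0.646] F [ 0.   1.  -0.2]
t=68.53 pos=[ 0.4273 -0.3871  0.0205] yaw=-2.9 tilt=[1.62 1.33] d=[ 61.3 454.   99.5] roll=-91.4 n=19 F=[ 0.5  0.6 -0.8] w=28.6
[2.2, -24.1, -4.6, -4.8],[4.2, -23.9, -4.6, -4.8],[6.2, -23.4, -4.6, -4.8],[8.1, -22.8, -4.6, -4.8],[10.0, -22.1, -4.6, -4.8],[11.8, -21.2, -4.6, -4.8],[13.5, -20.1, -4.6, -4.8],[15.2, -18.9, -4.6, -4.8],[16.7, -17.6, -4.6, -4.8],[18.1, -16.1, -4.6, -4.8],[19.4, -14.5, -4.6, -4.8],[20.6, -12.8, -4.6, -4.8],[21.6, -11.1, -4.6, -4.8],[22.4, -9.2, -4.6, -4.8],[23.1, -7.3, -4.6, -4.8],[23.6, -5.3, -4.6, -4.8],[24.0, -3.3, -4.6, -4.8],[24.2, -1.3, -4.6, -4.8],[24.2, 0.7, -4.6, -4.8]
```

View pics/w28.png

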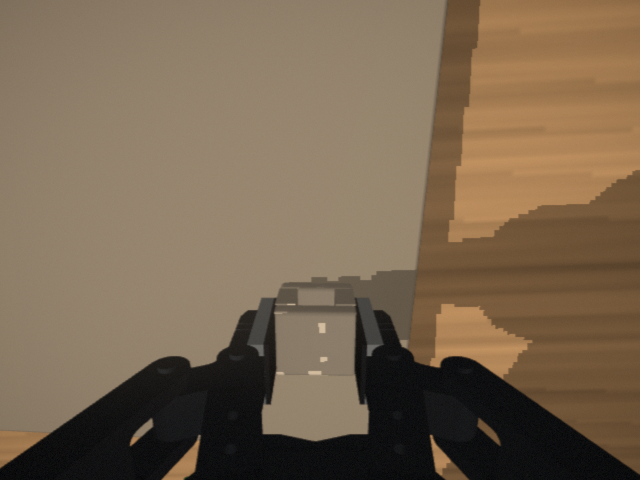

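```bash
python3 -m inch '[[1,0,0,-15,0],[1,0,-4,-20,0],[1,2,-9,-20,-3],[1,4,-14,-17,-5],[1,7,-19,-13,-5]]'>/dev/null; python3 -m inch '[[1,9,-23,-9,-5],[1,11,-23,-6,-5],[1,13,-22,-4,-5],[1,15,-21,-2,-5],[1,17,-20,0,-5]]'>/dev/null;  python3 -m inch '[[1,18,-19,0,-5],[1,19,-17,0,-5],[1,20,-15,0,-5],[1,21,-13,0,-5],[1,22,-11,0,-5]]'>/dev/null; python3 -c "
from h import *
sugp(.4875,.072,.10,88.5,mx=26)"
```

```text
t=69.78 pos=[ 0.4713 -0.0826  0.1405] yaw=62.7 tilt=[1.77 1.33] d=[ 17.3 155.5 -40.5] roll=-25.8 n=7 F=[ 0.6  0.1 -0.5] w=28.2
[20.7, -8.1, 6.4, -3.7],[21.1, -6.7, 6.4, -3.7],[21.5, -5.4, 6.4, -3.7],[21.8, -4.0, 6.4, -3.7],[22.0, -2.6, 6.4, -3.7],[22.2, -1.1, 6.4, -3.7],[22.2, 0.3, 6.4, -3.7]
```

```bash
python3 -m inch '[[1,21,-9,0,-4],[1,22,-7,0,-4],[1,22,-5,2,-4],[1,21,-4,4,-4],[1,18,-2,6,-4]]'>/dev/null; python3 -m inch '[[1,15,0,7,-3],[1,12,0,7,-3],[1,9,0,7,-1],[1,6,0,5,0],[1,3,0,3,0]]'>/dev/null;   python3 -c "
from h import *
sugp(.4875,.068,.05,88.5,mx=26)"
```

```text
t=70.62 pos=[0.4829 0.0831 0.1028] yaw=91.5 tilt=[1.96 1.33] d=[  5.9 -14.2 -52.8] roll=3.0 n=3 F=[ 0.2 -0.  -0.4] w=28.7
[-5.2, 1.2, 17.5, 1.0],[-5.1, 1.3, 17.5, 1.0],[-5.1, 1.4, 17.5, 1.0]
```

```bash
python3 -m inch '[[1,-2,1,6,1],[1,-3,1,10,1],[1,-3,1,12,1],[1,-2,1,10,0],[1,-1,0,4,0]]'>/dev/null;   python3 -c "
from h import *
sugp(.4875,.068,.03,88.5,mx=26)"
```

```text
t=71.03 pos=[0.4895 0.0706 0.0577] yaw=88.0 tilt=[2.06 1.27] d=[ -0.6  -1.8 -27.7] roll=-0.5 n=2 F=[-0.2  0.7 -0.6] w=28.8
[-1.2, -0.8, 13.8, -0.3],[-1.2, -0.8, 13.8, -0.3]
```

```bash
python3 -m inch '[[1,-1,0,3,0],[1,-0.5,-0.5,5,0],[1,0,0,6,0],[1,0,0,6,0],[1,0,0,4,0]]'>/dev/null;   python3 -c "
from h import *
sugp(.4875,.068,-.002,88.5,mx=26);grab('wrist','w29')"
```

```text
t=71.45 pos=[0.4902 0.0679 0.0311] yaw=87.8 tilt=[2.06 1.26] d=[ -1.4   0.9 -33.1] roll=-0.7 n=2 F=[ 0.1 -0.1 -0.3] w=28.9
[0.1, -1.3, 16.5, -0.4],[0.1, -1.3, 16.5, -0.4]
```

View pics/w29.png

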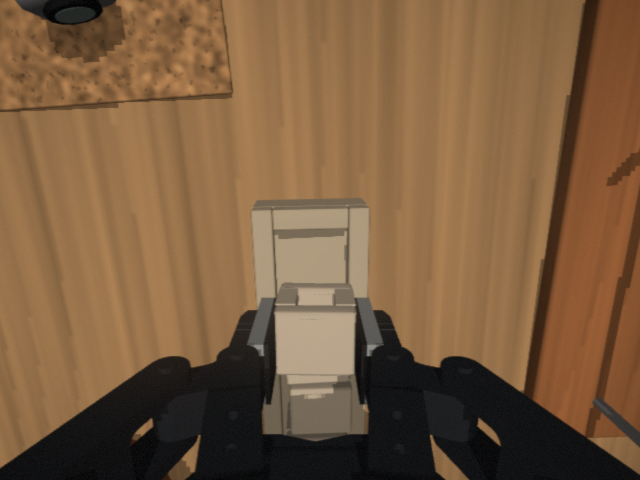

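```bash
python3 -m inch '[[1,0.5,-1,4,-0.5],[1,0.5,-0.5,6,0],[1,0.5,0,6,0],[1,0,0,6,0],[1,0,0,4,0]]'>/dev/null;   python3 -c "
from h import *
sugp(.4875,.068,-.002,88.5,mx=26)"; python3 -m inch '[[1,0,0,2,0],[1,0,0,2,0],[1,0,0,2,0],[1,0,0,1,0],[1,0,0,1,0]]';   python3 -c "
from h import *
sugp(.4875,.068,-.002,88.5,mx=26)"
```

```text
t=71.92 pos=[0.4901 0.0706 0.0031] yaw=88.4 tilt=[2.14 1.25] d=[-1.2 -1.8 -5.1] roll=-0.1 n=1 F=[ 0.3 -0.1 -0.4] w=28.4
[-1.9, -1.3, 5.0, -0.1]
t: 72.33
eef_pos: [0.4906, 0.0709, -0.0009]
eef_rot: [0.716, 0.698, 0.018, 0.003]
contact_force: [-3.7, 0.7, 6.2]
gripper_width: 0.336
t=72.33 pos=[ 0.4906  0.0709 -0.0009] yaw=88.5 tilt=[1.71 1.25] d=[-1.9 -2.  -1.1] roll=0.0 n=1 F=[-3.7  0.7  6.2] w=28.6
[-2.1, -1.9, 1.0, 0.0]
```

```bash
python3 -m inch '[[1,-1.5,0,-1,0],[1,-1.5,0,0,0],[1,-1,0,0,0],[0.5,0,0,0,0],[0,0,0,0,0]]'; python3 -m inch '[[-0.3,0,0,0,0],[-0.3,0,0,0,0],[-0.3,0,0,-10,0],[-0.3,0,0,-25,0],[-0.3,0,0,-26,0]]'>/dev/null;  python3 -m inch '[[-0.6,-6,0,-22,0],[-1,-12,0,-18,0],[-1,-16,0,-14,0],[-1,-14,0,-8,0],[-1,-10,0,-3,0]]'>/dev/null; python3 -c "
from h import *
tilt();grab('wrist','w30')"
```

```text
t: 72.75
eef_pos: [0.4913, 0.0663, 0.0005]
eef_rot: [0.716, 0.698, 0.019, 0.003]
contact_force: [1.0, -0.2, 0.3]
gripper_width: 0.467
tilt deg: tool z world xy [1.72 1.21] pos [0.4841 0.0052 0.1339] yaw 88.78 j [-0.241 -0.102  2.049  0.03   1.17  -0.231] F [-0.4 -0.   0.1]
```

View pics/w30.png

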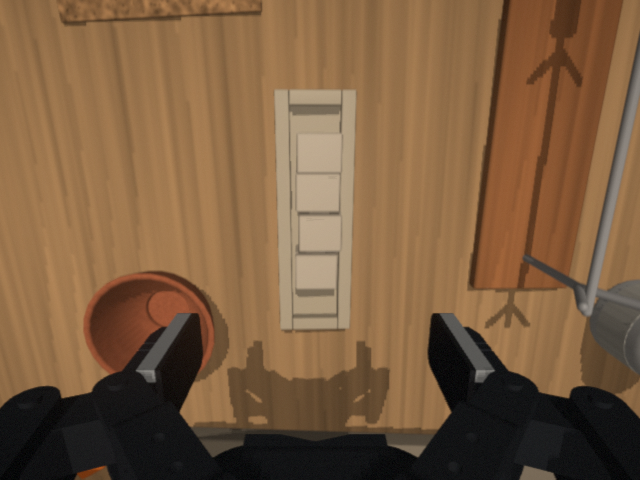

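```bash
python3 -m inch '[[-1,6,8,-3,0],[-1,12,15,-5,0],[-1,16,19,-6,0],[-1,17,21,-6,0],[-1,17,21,-4,0]]'>/dev/null; python3 -m inch '[[-1,17,21,-2,0],[-1,16,20,-1,0],[-1,14,18,0,0],[-1,11,14,0,0],[-1,8,9,0,0]]'>/dev/null;   python3 -c "
from h import *
tilt();F=grab('wrist','w31')
for l in ['rod','rod_handle','rod_mid','rack_mid']: print(l,[(p,u,plane(F,u,.0867)) for p,u in marks('wrist',l)])"
```

```text
tilt deg: tool z world xy [1.05 1.39] pos [0.6578 0.1484 0.1619] yaw 88.56 j [0.044 0.317 1.539 0.025 1.266 0.062] F [ 0.5 -0.6  0.4]
rod [(0.83, array([323.968, 178.8  ]), array([0.6661, 0.1902, 0.0867]))]
rod_handle [(0.73, array([323.008, 132.288]), array([0.666 , 0.219 , 0.0867]))]
rod_mid [(0.85, array([321.984, 340.512]), array([0.6626, 0.0741, 0.0867]))]
rack_mid [(0.56, array([319.872, 343.92 ]), array([0.661 , 0.0713, 0.0867])), (0.35, array([320.512, 339.504]), array([0.6615, 0.0749, 0.0867]))]
```

View pics/w31.png

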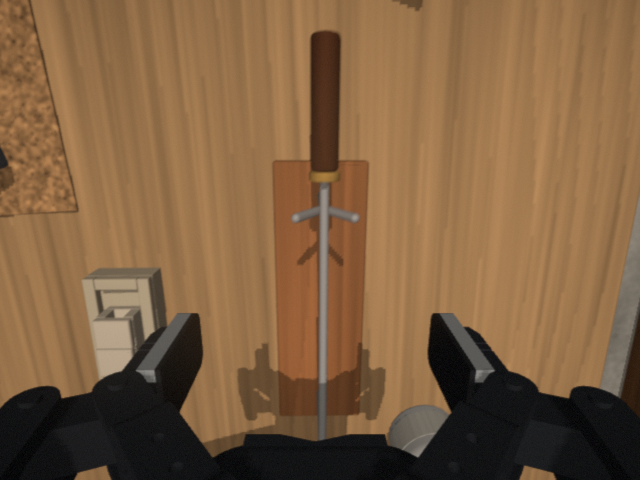

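```bash
python3 -c "
from h import *
F=grab('wrist')
h=plane(F,(325,50),.0867);c=plane(F,(324,181),.0867);e=plane(F,(322.5,425),.0867);hb=plane(F,(325,34),.0867)
print(h,c,e,hb,np.linalg.norm(hb-c))
d=e-h;print('yaw',np.degrees(np.arctan2(d[1],d[0])));d=c-h;print(np.degrees(np.arctan2(d[1],d[0])))
g=c-.026*(e-c)/np.linalg.norm(e-c);print(g)
# rack corners base z=.012
print([plane(F,u,.012)[:2] for u in [(274,161),(367,161),(357,416),(281,416)]])
sug(g[0],g[1],.0347,87.9)
"
```

```text
[0.6665 0.2632 0.0867] [0.6644 0.1863 0.0867] [ 0.6596 -0.0021  0.0867] [0.6667 0.2717 0.0867] 0.08538988033841623
yaw -91.48054979945022
-91.54140403314732
[0.6651 0.2123 0.0867]
[array([0.6264, 0.1949]), array([0.703 , 0.1928]), array([ 0.6957, -0.0574]), array([ 0.6198, -0.0544])]
t=74.77 pos=[0.6561 0.1456 0.1626] yaw=88.5 tilt=[1.05 1.35] d=[   9.    66.7 -127.9] roll=0.6 n=8 F=[ 0.1 -0.3  0.1] w=85.3
[8.0, 0.6, 16.2, 0.1],[8.0, 0.6, 16.2, 0.1],[8.0, 0.6, 16.2, 0.1],[8.0, 0.6, 16.2, 0.1],[8.0, 0.6, 16.2, 0.1],[8.0, 0.6, 16.2, 0.1],[8.0, 0.6, 16.2, 0.1],[8.0, 0.5, 16.2, 0.1]
```

```bash
python3 -m inch '[[-0.3,6,1,3,0],[-0.3,12,2,5,0],[-0.3,15,2,8,0],[-0.3,14,2,11,0],[-0.3,10,1,13,0]]'>/dev/null; python3 -c "
from h import *
sugp(.6651,.2123,.0347,88.5,off=-.052)"; python3 -m inch '[[-0.3,4,0,13,0],[-0.3,2,0,13,0],[-0.3,0,0,12,0],[-0.3,0,0,10,0],[-0.3,0,0,7,0]]'>/dev/null; python3 -c "
from h import *
sugp(.6651,.2123,.0347,88.5,off=-.052)"
```

```text
t=75.18 pos=[0.6681 0.2056 0.1251] yaw=88.2 tilt=[1.4  1.39] d=[ -1.7   8.  -90.4] roll=-0.3 n=5 F=[-0.1  0.1 -0.9] w=55.3
[1.1, -0.8, 18.1, -0.1],[1.1, -0.8, 18.1, -0.1],[1.1, -0.8, 18.1, -0.1],[1.1, -0.8, 18.1, -0.1],[1.1, -0.8, 18.1, -0.1]
t=75.60 pos=[0.6661 0.2176 0.0589] yaw=88.4 tilt=[0.94 1.34] d=[ -0.2  -4.1 -24.2] roll=-0.1 n=2 F=[-0.4 -0.1  0.2] w=55.4
[-2.4, -0.2, 12.0, -0.0],[-2.4, -0.2, 12.0, -0.0]
```

```bash
python3 -m inch '[[-0.3,-2,0,6,0],[-0.3,-2,0,7,0],[-0.3,-1,0,6,0],[-0.3,0,0,4,0],[-0.3,0,0,1,0]]'>/dev/null; python3 -c "
from h import *
sugp(.6651,.2123,.0347,88.5,off=-.052)
grab('side','d32');grab('wrist','w32')
S=cv2.imread('pics/d32.png');cv2.imwrite('pics/d32c.png',cv2.resize(S[150:280,260:420],None,fx=4.5,fy=4.5,interpolation=cv2.INTER_CUBIC))"
```

```text
t=76.02 pos=[0.6655 0.2105 0.0298] yaw=88.3 tilt=[0.76 1.29] d=[0.3 2.9 4.9] roll=-0.2 n=1 F=[ 0.4 -1.  -0. ] w=55.2
[3.0, 0.3, -4.8, -0.2]
```

View pics/d32c.png

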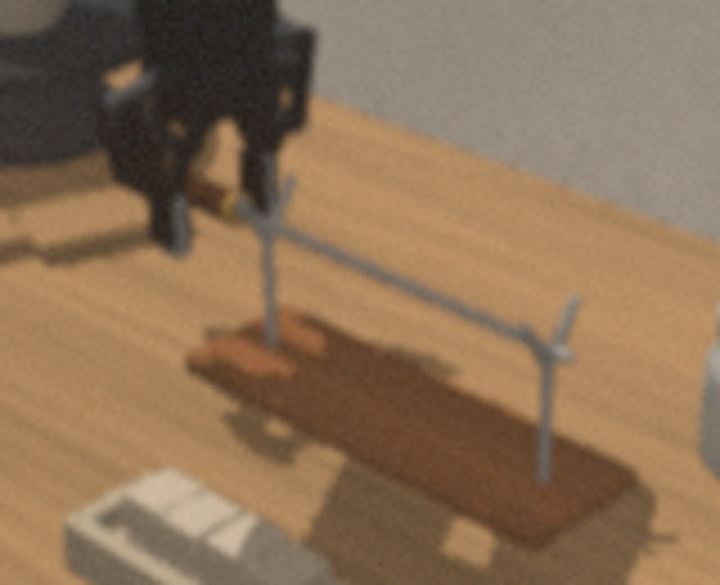

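View pics/w32.png

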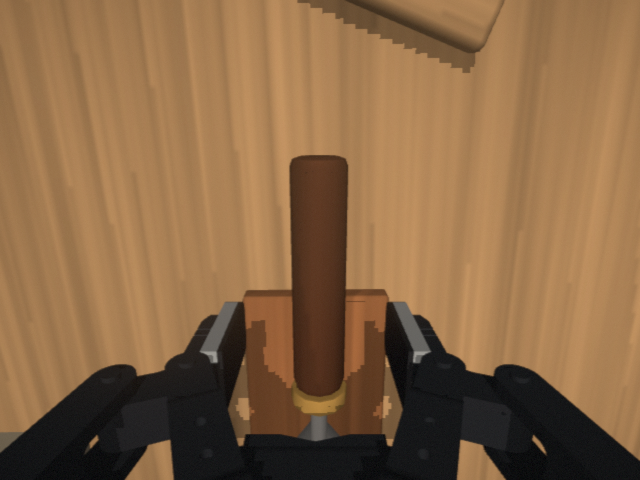

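```bash
python3 -m inch '[[-0.3,0,0.5,-2,0],[0.1,0,0.5,-1,0],[0.4,0,0,0,0],[0.7,0,0,0,0],[1,0,0,0,0]]'; python3 -m inch '[[1,0,0,0,0],[1,0,0,0,0],[1,0,0,0,0],[1,0,0,0,0],[1,0,0,0,0]]'; python3 -c "
from h import *
tilt()
grab('wrist','w33')"
```

```text
t: 76.53
eef_pos: [0.6673, 0.2112, 0.0364]
eef_rot: [0.717, 0.697, 0.013, -0.003]
contact_force: [-3.4, 0.5, 0.3]
gripper_width: 0.188
t: 76.95
eef_pos: [0.6672, 0.2111, 0.0365]
eef_rot: [0.717, 0.697, 0.013, -0.003]
contact_force: [-2.0, -0.5, 0.1]
gripper_width: 0.184
tilt deg: tool z world xy [0.87 1.29] pos [0.6672 0.2111 0.0365] yaw 88.35 j [0.136 0.515 1.524 0.023 1.085 0.155] F [-2.  -0.5  0.1]
```

View pics/w33.png

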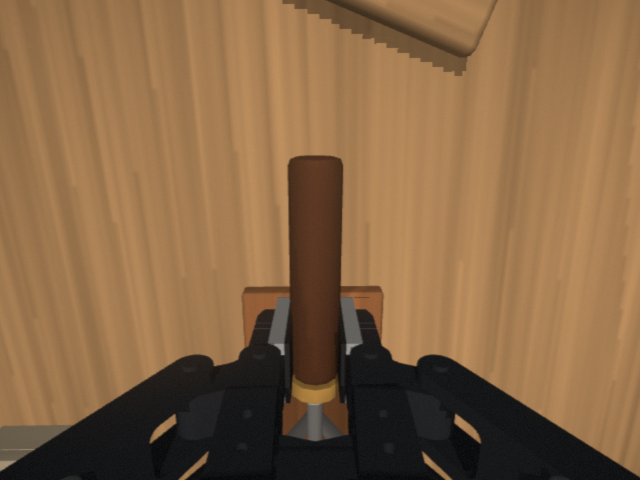

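```bash
python3 -m inch '[[1,0,0,-4,0],[1,0,0,-8,0],[1,0,0,-11,0],[1,0,0,-13,0],[1,0,0,-13,0]]'; python3 -m inch '[[1,0,0,-12,0],[1,1,0,-10,0],[1,4,-4,-8,0],[1,7,-7,-5,0],[1,9,-10,-3,0]]'; python3 -c "
from h import *
sugp(.4897,.375,.11,89.,off=-.05)
grab('side','d34')
S=cv2.imread('pics/d34.png');cv2.imwrite('pics/d34c.png',cv2.resize(S[110:280,240:420],None,fx=4,fy=4,interpolation=cv2.INTER_CUBIC)[:600])"
```

```text
t: 77.42
eef_pos: [0.6652, 0.2098, 0.0863]
eef_rot: [0.717, 0.697, 0.012, -0.004]
contact_force: [0.6, -0.2, -0.6]
gripper_width: 0.187
t: 77.83
eef_pos: [0.6479, 0.2306, 0.1362]
eef_rot: [0.718, 0.695, 0.017, -0.0]
contact_force: [-0.3, -0.3, -1.3]
gripper_width: 0.19
t=77.83 pos=[0.6479 0.2306 0.1362] yaw=88.2 tilt=[1.37 1.39] d=[-157.   145.6  -26.2] roll=-0.8 n=11 F=[-0.3 -0.3 -1.3] w=16.2
[12.7, -14.7, 2.4, -0.1],[12.7, -14.7, 2.4, -0.1],[12.7, -14.7, 2.4, -0.1],[12.8, -14.7, 2.4, -0.1],[12.8, -14.7, 2.4, -0.1],[12.8, -14.7, 2.4, -0.1],[12.8, -14.6, 2.4, -0.1],[12.8, -14.6, 2.4, -0.1],[12.9, -14.6, 2.4, -0.1],[12.9, -14.6, 2.4, -0.1],[12.9, -14.6, 2.4, -0.1]
```

View pics/d34c.png

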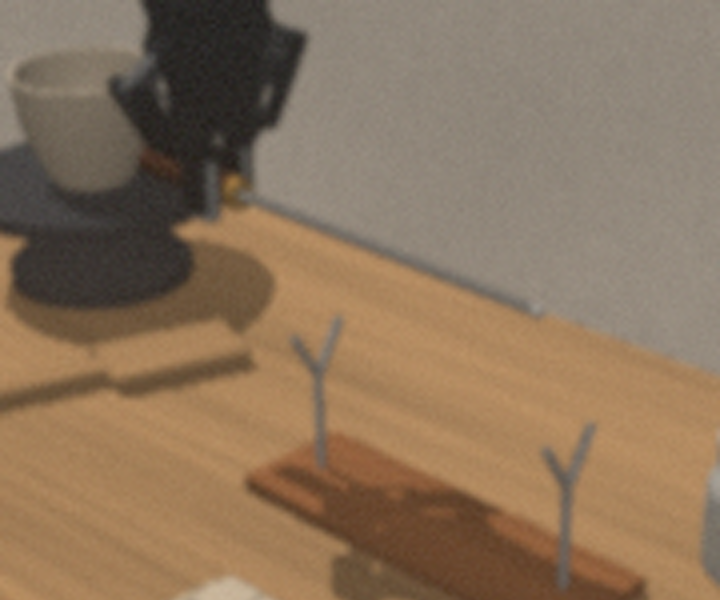

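```bash
cat >> h.py <<'E'
_qg=R.from_quat([.717,.697,.013,-.003]).as_matrix()
_pg=np.array([.6672,.2111,.0365])
_dT=_qg.T@np.array([np.cos(np.radians(-91.5)),np.sin(np.radians(-91.5)),0])
_cT=_qg.T@(np.array([.6644,.1863,.0867])-_pg)
def rod():
    s,q,yw=st(); c=s["eef_pos"]+q@_cT; d=q@_dT; return c,d,c+.23*d
E
python3 -c "
from h import *
print(_cT,_dT)
c,d,t=rod();print(c,d,t,np.degrees(d[2]))
F=grab('side')
print(proj(F,c),proj(F,t))
"
```

```text
Traceback (most recent call last):
NameError: name '_cT' is not defined. Did you mean: 'oct'?
```

```bash
python3 -c "
from h import *
import h
print(h._cT,h._dT)
c,d,t=rod();print(c,d,t,np.degrees(d[2]))
F=grab('side')
print(proj(F,c),proj(F,t))
"
```

```text
[-0.0237 -0.0014 -0.0508] [-0.9997  0.0023 -0.0228]
[0.6427 0.2081 0.1867] [-0.0281 -0.9996 -0.0033] [ 0.6363 -0.0218  0.186 ] -0.18714556817593603
[298.7375 158.7243] [374.7212 188.3791]
```

```bash
sed -i 's/c=s\["eef_pos"\]+q@_cT;/c=s["eef_pos"]+q@np.array([-.0245,0,-.0502]);/' h.py; cat >> h.py <<'E'
def rodat():
    c,d,t=rod(); 
    f=lambda y:(c+d*(y-c[1])/d[1]).round(4)
    print("collar",c.round(4),"tip",t.round(4),"yaw",np.degrees(np.arctan2(d[1],d[0])).round(2),"pitch",np.degrees(d[2]).round(2),"at y=.07",f(.07)[[0,2]],"at y=-.02",f(-.02)[[0,2]])
E
python3 -m inch '[[1,10,-12,-1,0],[1,13,-15,0,0],[1,15,-17,0,0],[1,15,-17,1,0],[1,15,-17,2,0]]'>/dev/null; python3 -m inch '[[1,15,-17,3,0],[1,15,-17,3,0],[1,13,-15,3,0],[1,10,-11,2,0],[1,7,-8,2,0]]';  python3 -c "
from h import *
sugp(.4905,.375,.06,88.4,off=-.05);rodat()"
```

```text
t: 78.77
eef_pos: [0.4871, 0.3715, 0.1116]
eef_rot: [0.717, 0.697, 0.01, -0.004]
contact_force: [-0.5, 0.1, -0.3]
gripper_width: 0.187
t=78.77 pos=[0.4871 0.3715 0.1116] yaw=88.4 tilt=[0.47 1.11] d=[  3.9   4.5 -51.6] roll=-0.0 n=3 F=[-0.5  0.1 -0.3] w=15.9
[1.2, 1.1, 17.3, -0.0],[1.2, 1.1, 17.3, -0.0],[1.2, 1.1, 17.3, -0.0]
collar [0.4859 0.346  0.1614] tip [0.4799 0.1161 0.1621] yaw -91.51 pitch 0.18 at y=.07 [0.4787 0.1622] at y=-.02 [0.4763 0.1625]
```

```bash
python3 -m inch '[[1,1,2,7,0],[1,1,3,12,0],[1,1,3,15,0],[1,1,3,16,0],[1,1,2,16,0]]'>/dev/null; python3 -m inch '[[1,0,1,15,0],[1,0,1,13,0],[1,0,0,11,0],[1,0,0,8,0],[1,0,0,5,0]]';  python3 -c "
from h import *
tilt();rodat()"
```

```text
t: 79.6
eef_pos: [0.5049, 0.3752, -0.021]
eef_rot: [0.718, 0.696, 0.007, -0.004]
contact_force: [-0.1, 0.3, -1.0]
gripper_width: 0.186
tilt deg: tool z world xy [0.29 0.9 ] pos [ 0.5049  0.3752 -0.021 ] yaw 88.23 j [0.453 0.467 1.72  0.015 0.943 0.476] F [-0.1  0.3 -1. ]
collar [0.5039 0.3499 0.0288] tip [0.4973 0.12   0.0304] yaw -91.64 pitch 0.39 at y=.07 [0.4959 0.0307] at y=-.02 [0.4933 0.0313]
```

```bash
python3 -m inch '[[1,0,-2,-2,0],[1,0,-2,-2,0],[1,0,-1,-1,0],[1,0,0,0,0],[1,0,0,0,0]]'>/dev/null;  python3 -c "
from h import *
tilt();rodat()
F=grab('side','d35');G=grab('scene','s35')
c,d,t=rod();print(proj(F,t),proj(G,t),proj(F,c),proj(G,c))
S=cv2.imread('pics/d35.png');cv2.imwrite('pics/d35c.png',cv2.resize(S[190:320,190:370],None,fx=4.2,fy=4.2,interpolation=cv2.INTER_CUBIC))
S=cv2.imread('pics/s35.png');cv2.imwrite('pics/s35c.png',cv2.resize(S[150:290,260:420],None,fx=4.2,fy=4.2,interpolation=cv2.INTER_CUBIC))"
```

```text
tilt deg: tool z world xy [0.31 0.91] pos [ 0.5001  0.3749 -0.0156] yaw 88.19 j [0.457 0.45  1.731 0.015 0.948 0.48 ] F [-0.7  0.7 -0.8]
collar [0.499  0.3496 0.0342] tip [0.4923 0.1197 0.0357] yaw -91.69 pitch 0.39 at y=.07 [0.4908 0.0361] at y=-.02 [0.4881 0.0367]
[279.5241 254.3415] [328.3095 215.6903] [220.2593 219.387 ] [368.3216 159.2828]
```

View pics/d35c.png

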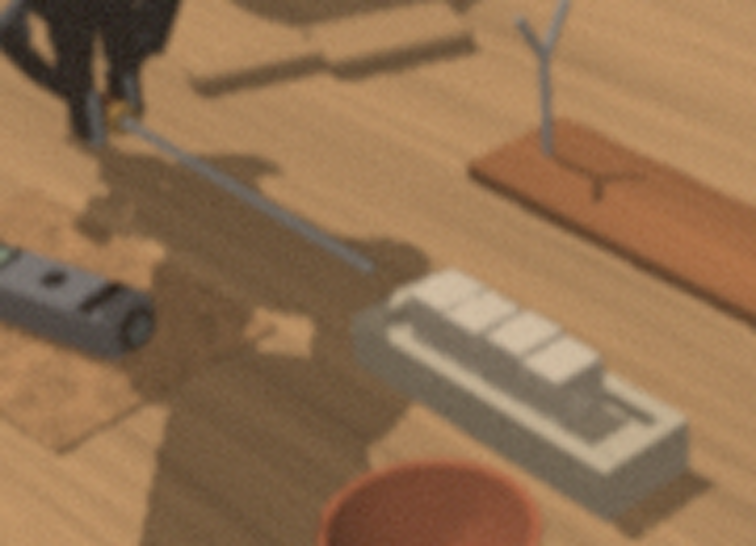

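View pics/s35c.png

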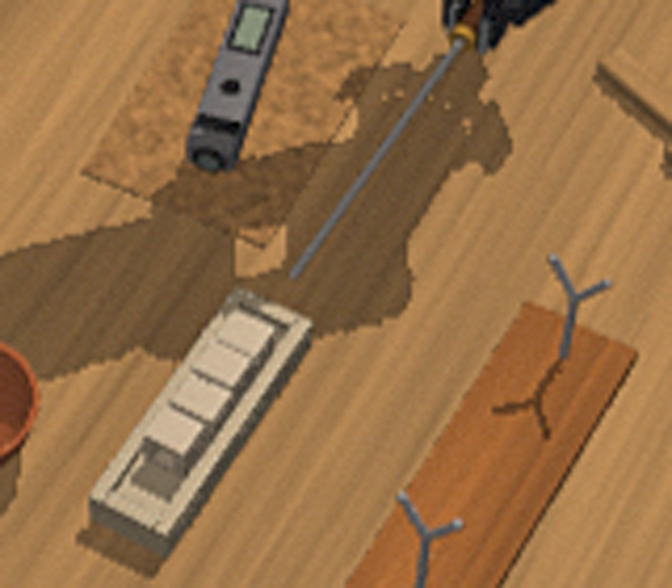

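```bash
python3 -c "
from h import *
S=cv2.imread('pics/w30.png');cv2.imwrite('pics/w30c.png',cv2.resize(S[80:340,260:370],None,fx=4,fy=2.3,interpolation=cv2.INTER_CUBIC))
f=eyes.grab_frame('wrist')
def F_of(pos,yaw,tx,ty):
    Rz=R.from_euler('z',yaw,degrees=True).as_matrix()@np.diag([1,-1,-1])
    tz=np.array([np.radians(tx),np.radians(ty),-1]);tz/=np.linalg.norm(tz)
    x=Rz[:,0]-tz*(Rz[:,0]@tz);x/=np.linalg.norm(x);y=np.cross(tz,x)
    T=np.eye(4);T[:3,:3]=np.stack([x,y,tz],1);T[:3,3]=pos
    C=T@f['hand_eye'];return dict(K=f['camera_matrix'],R=C[:3,:3],o=C[:3,3])
G=F_of([.4841,.0052,.1339],88.78,1.72,1.21)
for n,us in dict(b4=[(297.5,133),(341,133),(341,173),(297.5,173)],b3=[(296,174),(340.5,174),(340,213),(296,213)],b2=[(299.5,214),(341,214),(341,251),(299.5,251)],b1=[(296,253),(338,253),(337,291),(296,291)]).items():
    w=np.array([plane(G,u,.05)[:2] for u in us]);print(n,w.mean(0),np.ptp(w,0))
for u in [(275,91),(356,91),(350,329),(281,329)]: print(plane(G,u,.029)[:2])
for u in [(289.5,105),(342,105),(338,315),(293,315)]: print(plane(G,u,.029)[:2])
"
```

```text
b4 [0.4908 0.0625] [0.0288 0.0261]
b3 [0.4895 0.036 ] [0.0304 0.027 ]
b2 [0.4905 0.0089] [0.0291 0.0272]
b1 [ 0.4876 -0.02  ] [0.0304 0.0296]
[0.4624 0.1029]
[0.5172 0.102 ]
[ 0.5139 -0.0771]
[ 0.4586 -0.0751]
[0.4718 0.0939]
[0.5077 0.0932]
[ 0.5043 -0.0644]
[ 0.4686 -0.0632]
```

View pics/w30c.png

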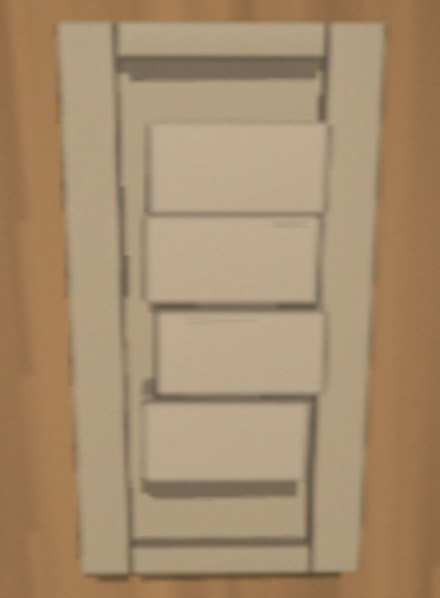

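```bash
cat >> h.py <<'E'
def adv(mm,x07=None,z=None):
    """tool shift to advance rod mm along world rod dir (level), optionally putting rod at x07 at y=.03, height z at y=.03"""
    s,q,yw=st(); c,d,t=rod(); dd=d*[1,1,0]; dd/=np.linalg.norm(dd); v=dd*mm/1000
    p=c+d*(.03-c[1])/d[1]
    if x07 is not None: v=v+[x07-p[0],0,0]
    if z is not None: v=v+[0,0,z-p[2]]
    print("tool shift",(q.T@v*1000).round(1)); tilt(); rodat()
E
python3 -c "
from h import *
adv(30,.4895,.035)"
```

```text
tool shift [-30.   -0.    0.6]
tilt deg: tool z world xy [0.29 0.9 ] pos [ 0.5001  0.3749 -0.0159] yaw 88.18 j [0.457 0.451 1.731 0.015 0.948 0.48 ] F [ 1.  -0.9 -0.6]
collar [0.499  0.3496 0.0339] tip [0.4922 0.1197 0.0355] yaw -91.7 pitch 0.39 at y=.07 [0.4908 0.0358] at y=-.02 [0.4881 0.0365]
```

```bash
python3 -m inch '[[1,-3,0,0.2,0],[1,-6,0,0.2,0],[1,-8,0,0.2,0],[1,-8,0,0,0],[1,-5,0,0,0]]'>/dev/null;  python3 -c "
from h import *
adv(40,.4895,.035)"
```

```text
tool shift [-40.   -0.6  -0.5]
tilt deg: tool z world xy [0.36 0.92] pos [ 0.4993  0.343  -0.0165] yaw 88.27 j [0.409 0.415 1.783 0.015 0.931 0.43 ] F [-0.5 -0.3 -0.8]
collar [0.4982 0.3177 0.0333] tip [0.4918 0.0878 0.0348] yaw -91.6 pitch 0.37 at y=.07 [0.4913 0.0349] at y=-.02 [0.4888 0.0355]
```

```bash
python3 -m inch '[[1,-8,-0.3,0,0],[1,-9,-0.2,0,0],[1,-9,0,0,0],[1,-9,0,0,0],[1,-9,0,0,0]]';  python3 -c "
from h import *
adv(40,.4895,.035)"
```

```text
t: 81.0
eef_pos: [0.497, 0.2939, -0.0174]
eef_rot: [0.718, 0.696, 0.008, -0.004]
contact_force: [0.5, 0.1, -0.4]
gripper_width: 0.189
tool shift [-40.    0.5  -1.7]
tilt deg: tool z world xy [0.33 0.91] pos [ 0.497   0.2939 -0.0174] yaw 88.23 j [0.331 0.364 1.856 0.017 0.911 0.352] F [ 0.5  0.1 -0.4]
collar [0.4959 0.2686 0.0324] tip [0.4893 0.0387 0.0339] yaw -91.65 pitch 0.39 at y=.07 [0.4902 0.0337] at y=-.02 [0.4876 0.0343]
```

```bash
python3 -m inch '[[1,-9,0.3,-0.6,0],[1,-9,0.2,-0.6,0],[1,-9,0,-0.5,0],[1,-9,0,-0.4,0],[1,-9,0,-0.4,0]]';  python3 -c "
from h import *
adv(40,.4895,.035)"
```

```text
t: 81.42
eef_pos: [0.4959, 0.2434, -0.0155]
eef_rot: [0.718, 0.696, 0.008, -0.004]
contact_force: [0.2, -0.4, -0.7]
gripper_width: 0.189
tool shift [-40.    0.3  -0. ]
tilt deg: tool z world xy [0.33 0.9 ] pos [ 0.4959  0.2434 -0.0155] yaw 88.19 j [0.244 0.313 1.92  0.018 0.9   0.264] F [ 0.2 -0.4 -0.7]
collar [0.4948 0.2182 0.0343] tip [ 0.488  -0.0117  0.0359] yaw -91.69 pitch 0.4 at y=.07 [0.4904 0.0353] at y=-.02 [0.4878 0.036 ]
```

```bash
python3 -m inch '[[1,-9,0,-0.2,0],[1,-9,0,-0.2,0],[1,-9,0,-0.2,0],[1,-9,0,-0.2,0],[1,-9,0,-0.2,0]]';  python3 -c "
from h import *
adv(40,.4895,.035)"
```

```text
t: 81.83
eef_pos: [0.4944, 0.1935, -0.0149]
eef_rot: [0.718, 0.696, 0.008, -0.003]
contact_force: [-0.0, -0.5, -1.4]
gripper_width: 0.19
tool shift [-40.    0.3   0.2]
tilt deg: tool z world xy [0.36 0.91] pos [ 0.4944  0.1935 -0.0149] yaw 88.19 j [0.151 0.27  1.974 0.019 0.889 0.171] F [-0.  -0.5 -1.4]
collar [0.4933 0.1683 0.0349] tip [ 0.4865 -0.0616  0.0365] yaw -91.69 pitch 0.39 at y=.07 [0.4904 0.0356] at y=-.02 [0.4878 0.0362]
```

```bash
python3 -m inch '[[1,-9,0,0,0],[1,-9,0,0,0],[1,-9,0,0,0],[1,-8,0,0,0],[1,-6,0,0,0]]'>/dev/null;  python3 -c "
from h import *
adv(40,.4895,.035)"
```

```text
tool shift [-40.    0.6  -0.8]
tilt deg: tool z world xy [0.37 0.9 ] pos [ 0.4929  0.1475 -0.0156] yaw 88.15 j [0.061 0.239 2.015 0.02  0.881 0.081] F [-0.2 -0.  -1.6]
collar [0.4918 0.1222 0.0342] tip [ 0.4848 -0.1077  0.0358] yaw -91.73 pitch 0.39 at y=.07 [0.4902 0.0346] at y=-.02 [0.4875 0.0352]
```

```bash
python3 -m inch '[[1,-4,0,-0.3,0],[1,-3,0,-0.3,0],[1,-2,0,0,0],[1,-1,0,0,0],[1,0,0,0,0]]'>/dev/null;  python3 -c "
from h import *
adv(40,.4895,.035)
grab('side','d36');grab('scene','s36');grab('wrist','w36')
S=cv2.imread('pics/d36.png');cv2.imwrite('pics/d36c.png',cv2.resize(S[190:320,230:410],None,fx=4.2,fy=4.2,interpolation=cv2.INTER_CUBIC))
S=cv2.imread('pics/s36.png');cv2.imwrite('pics/s36c.png',cv2.resize(S[170:310,240:400],None,fx=4.2,fy=4.2,interpolation=cv2.INTER_CUBIC))"
```

```text
tool shift [-40.    0.7  -0.4]
tilt deg: tool z world xy [0.37 0.91] pos [ 0.4926  0.1352 -0.0151] yaw 88.07 j [0.037 0.231 2.024 0.02  0.88  0.058] F [ 0.1  0.  -0.7]
collar [0.4914 0.1099 0.0347] tip [ 0.4842 -0.1199  0.0362] yaw -91.81 pitch 0.38 at y=.07 [0.4902 0.035 ] at y=-.02 [0.4873 0.0356]
```

View pics/d36c.png

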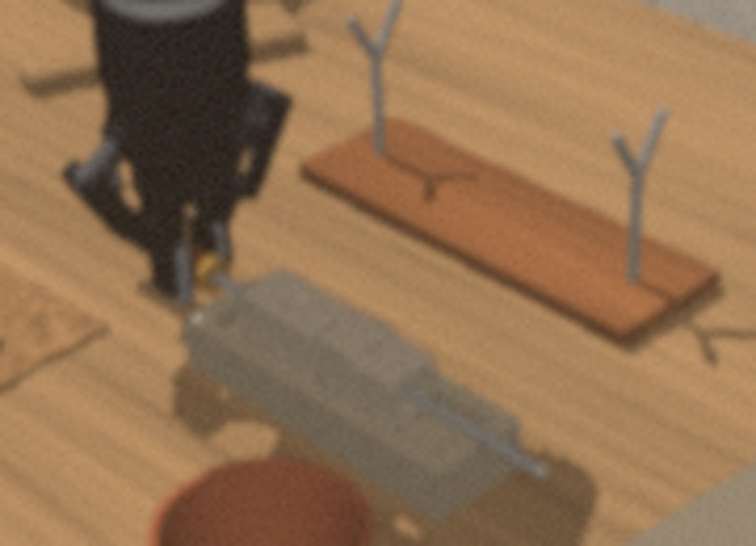

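View pics/s36c.png

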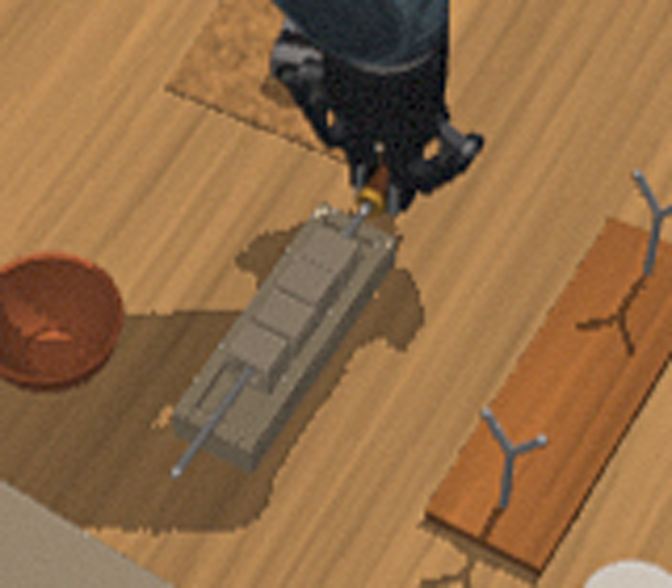

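```bash
python3 -m inch '[[1,0,0,-1,0],[1,0,0,-2,0],[1,0,0,-2,0],[1,0,0,-3,0],[1,0,0,-4,0]]';python3 -m inch '[[1,0,0,-5,0],[1,0,0,-6,0],[1,0,0,-7,0],[1,0,0,-8,0],[1,0,0,-8,0]]';  python3 -c "
from h import *
adv(0)
F=grab('side','d37');G=grab('scene','s37')
c,d,t=rod();print(proj(F,c),proj(F,t),proj(G,t))
S=cv2.imread('pics/d37.png');cv2.imwrite('pics/d37c.png',cv2.resize(S[180:310,240:420],None,fx=4.2,fy=4.2,interpolation=cv2.INTER_CUBIC))"
```

```text
t: 83.23
eef_pos: [0.4912, 0.1362, -0.0033]
eef_rot: [0.718, 0.696, 0.007, -0.005]
contact_force: [0.6, 0.5, -3.2]
gripper_width: 0.188
t: 83.65
eef_pos: [0.4897, 0.1357, 0.0329]
eef_rot: [0.719, 0.695, 0.006, -0.006]
contact_force: [0.4, 0.1, -2.4]
gripper_width: 0.186
tool shift [0. 0. 0.]
tilt deg: tool z world xy [0.06 0.96] pos [0.4897 0.1357 0.0329] yaw 88.13 j [0.037 0.136 2.022 0.02  0.983 0.059] F [ 0.4  0.1 -2.4]
collar [0.4888 0.1104 0.0827] tip [ 0.4818 -0.1195  0.0841] yaw -91.74 pitch 0.34 at y=.07 [0.4876 0.0829] at y=-.02 [0.4848 0.0835]
[279.9677 237.1616] [361.3117 282.3906] [278.6292 273.3743]
```

View pics/d37c.png

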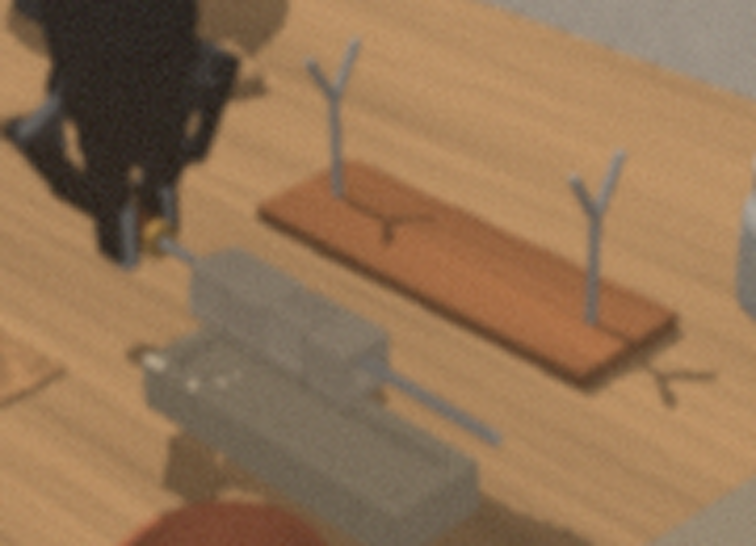

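```bash
python3 -m inch '[[1,0,0,-8,0],[1,0,0,-9,0],[1,0,0,-9,0],[1,0,0,-9,0],[1,0,0,-8,0]]'>/dev/null;python3 -m inch '[[1,0,0,-7,0],[1,0,0,-5,0],[1,0,0,-4,0],[1,0,0,-2,0],[1,0,0,-1,0]]';  python3 -c "
from h import *
adv(0)
F=grab('side','d38');G=grab('scene','s38')
c,d,t=rod();print(proj(F,c),proj(F,t),proj(G,c),proj(G,t))
S=cv2.imread('pics/d38.png');cv2.imwrite('pics/d38c.png',cv2.resize(S[160:290,240:420],None,fx=4.2,fy=4.2,interpolation=cv2.INTER_CUBIC))
S=cv2.imread('pics/s38.png');cv2.imwrite('pics/s38c.png',cv2.resize(S[170:310,240:400],None,fx=4.2,fy=4.2,interpolation=cv2.INTER_CUBIC))"
```

```text
t: 84.58
eef_pos: [0.4908, 0.1346, 0.1034]
eef_rot: [0.719, 0.695, 0.008, -0.004]
contact_force: [0.5, 1.0, -2.0]
gripper_width: 0.187
tool shift [0. 0. 0.]
tilt deg: tool z world xy [0.32 0.98] pos [0.4908 0.1346 0.1034] yaw 88.13 j [0.035 0.018 1.995 0.019 1.123 0.059] F [ 0.5  1.  -2. ]
collar [0.4897 0.1093 0.1532] tip [ 0.4827 -0.1206  0.1545] yaw -91.75 pitch 0.32 at y=.07 [0.4885 0.1534] at y=-.02 [0.4858 0.1539]
[277.6291 208.2893] [362.1826 250.5132] [326.0648 191.3726] [276.4685 259.0322]
```

View pics/d38c.png

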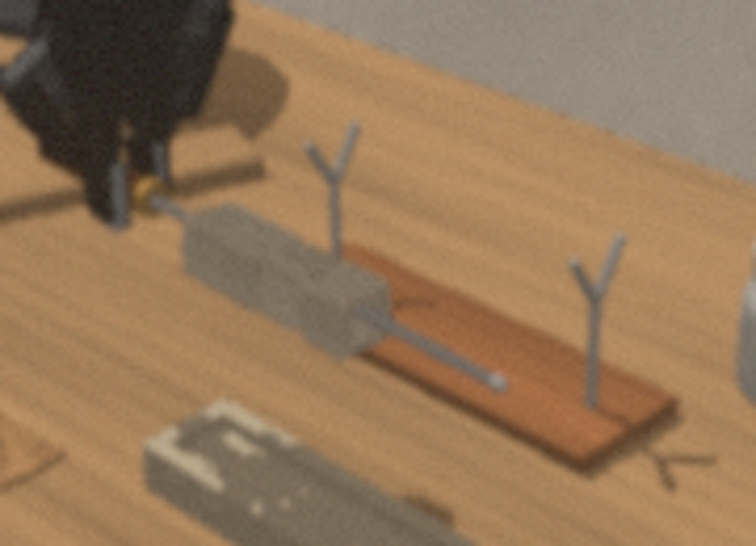

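View pics/s38c.png

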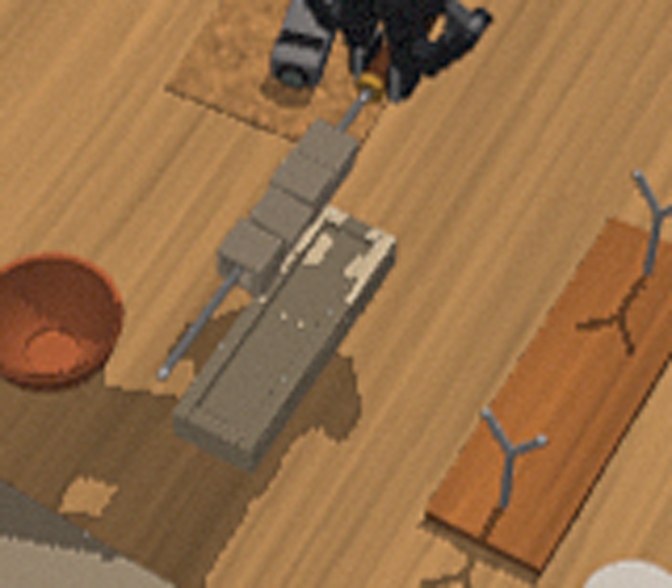

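```bash
python3 -m inch '[[1,1,2,0,0],[1,2,4,0,0],[1,3,6,0,0],[1,3,8,-1,0],[1,4,10,-1,0]]'>/dev/null;python3 -m inch '[[1,5,11,-1,0],[1,5,12,-1,0],[1,5,12,-1,0],[1,5,12,0,0],[1,5,12,0,0]]';  python3 -c "
from h import *
adv(0); sugp(.6672-.0008,.2111-.0011,.10,88.35,off=-.05)"
```

```text
t: 85.52
eef_pos: [0.5861, 0.1727, 0.1052]
eef_rot: [0.719, 0.695, 0.006, -0.006]
contact_force: [-0.3, 0.2, -1.8]
gripper_width: 0.185
tool shift [0. 0. 0.]
tilt deg: tool z world xy [-0.04  0.97] pos [0.5861 0.1727 0.1052] yaw 88.11 j [0.093 0.252 1.731 0.019 1.158 0.119] F [-0.3  0.2 -1.8]
collar [0.5854 0.1473 0.1549] tip [ 0.5783 -0.0826  0.1563] yaw -91.76 pitch 0.33 at y=.07 [0.583  0.1554] at y=-.02 [0.5802 0.1559]
t=85.52 pos=[0.5861 0.1727 0.1052] yaw=88.1 tilt=[-0.04  0.97] d=[80.2 38.2 -5.2] roll=-0.2 n=5 F=[-0.3  0.2 -1.8] w=15.7
[8.1, 15.8, 1.2, -0.0],[8.1, 15.8, 1.2, -0.0],[8.1, 15.8, 1.2, -0.0],[8.1, 15.8, 1.2, -0.0],[8.1, 15.8, 1.2, -0.0]
```

```bash
python3 -m inch '[[1,5,11,0,0],[1,5,11,0,0],[1,5,10,0,0],[1,5,9,0,0],[1,5,8,0,0]]'>/dev/null;python3 -m inch '[[1,4,7,0,0],[1,3,6,0,0],[1,2,4,0,0],[1,1,2,0,0],[1,0,1,0,0]]';  python3 -c "
from h import *
adv(0); sugp(.6672-.0008,.2111-.0011,.10,88.35,off=-.05)"
```

```text
t: 86.35
eef_pos: [0.6671, 0.2108, 0.1002]
eef_rot: [0.718, 0.696, 0.005, -0.007]
contact_force: [0.4, 0.3, -2.3]
gripper_width: 0.186
tool shift [0. 0. 0.]
tilt deg: tool z world xy [-0.15  0.98] pos [0.6671 0.2108 0.1002] yaw 88.2 j [0.137 0.449 1.487 0.019 1.206 0.162] F [ 0.4  0.3 -2.3]
collar [0.6665 0.1855 0.15  ] tip [ 0.6598 -0.0444  0.1513] yaw -91.67 pitch 0.33 at y=.07 [0.6631 0.1506] at y=-.02 [0.6605 0.1512]
t=86.35 pos=[0.6671 0.2108 0.1002] yaw=88.2 tilt=[-0.15  0.98] d=[-0.9  0.  -0.2] roll=-0.2 n=1 F=[ 0.4  0.3 -2.3] w=15.8
[-0.0, -0.9, 0.2, -0.2]
```

```bash
python3 -m inch '[[1,0,-1,4,0],[1,0,-0.5,6,0],[1,0,0,7,0],[1,0,0,7,0],[1,0,0,6,0]]'>/dev/null;  python3 -c "
from h import *
adv(0); sugp(.6672-.0025,.2111-.0011,.04,88.35,off=-.05)
grab('side','d39');grab('scene','s39')
S=cv2.imread('pics/d39.png');cv2.imwrite('pics/d39c.png',cv2.resize(S[150:280,260:420],None,fx=4.5,fy=4.5,interpolation=cv2.INTER_CUBIC))
S=cv2.imread('pics/s39.png');cv2.imwrite('pics/s39c.png',cv2.resize(S[170:310,320:460],None,fx=4.2,fy=4.2,interpolation=cv2.INTER_CUBIC))"
```

```text
tool shift [0. 0. 0.]
tilt deg: tool z world xy [-0.07  0.98] pos [0.6655 0.211  0.0687] yaw 88.17 j [0.138 0.481 1.505 0.019 1.154 0.162] F [ 0.3  0.3 -2.3]
collar [0.6648 0.1857 0.1185] tip [ 0.658  -0.0442  0.1198] yaw -91.7 pitch 0.32 at y=.07 [0.6614 0.1192] at y=-.02 [0.6587 0.1197]
t=86.77 pos=[0.6655 0.211  0.0687] yaw=88.2 tilt=[-0.07  0.98] d=[ -0.9  -0.2 -28.7] roll=-0.2 n=2 F=[ 0.3  0.3 -2.3] w=16.0
[-0.3, -0.4, 14.4, -0.1],[-0.3, -0.4, 14.4, -0.1]
```

View pics/d39c.png

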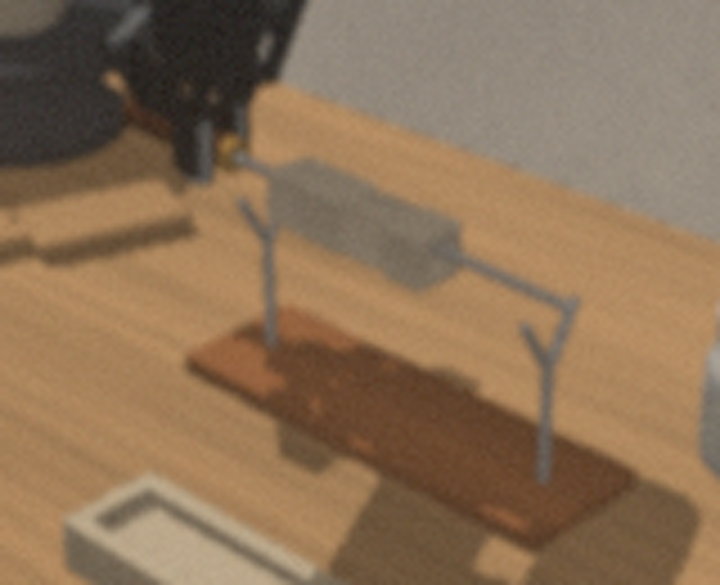

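View pics/s39c.png

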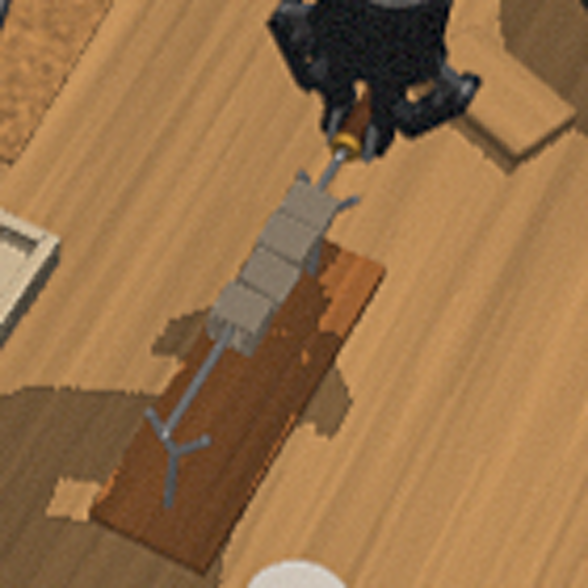

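```bash
python3 -m inch '[[1,-1,0,1,0],[1,-1.5,0,2,0],[1,-1,0,3,0],[1,0,0,3,0],[1,0,0,2,0]]'>/dev/null;  python3 -c "
from h import *
adv(0); sugp(.6672-.0025,.2071-.0011,.0365,88.35,off=-.05)"
python3 -m inch '[[1,0,0,2,0],[1,0,0,3,0],[1,0,0,3,0],[1,0,0,3,0],[1,0,0,2,0]]';  python3 -c "
from h import *
adv(0); sugp(.6672-.0025,.2071-.0011,.0365,88.35,off=-.05)
grab('side','d40');grab('scene','s40')
S=cv2.imread('pics/d40.png');cv2.imwrite('pics/d40c.png',cv2.resize(S[150:280,260:420],None,fx=4.5,fy=4.5,interpolation=cv2.INTER_CUBIC))"
```

```text
tool shift [0. 0. 0.]
tilt deg: tool z world xy [-0.11  0.97] pos [0.6651 0.2071 0.0567] yaw 88.16 j [0.132 0.493 1.513 0.019 1.135 0.157] F [ 0.2 -1.  -2.5]
collar [0.6644 0.1818 0.1064] tip [ 0.6576 -0.0481  0.1078] yaw -91.7 pitch 0.34 at y=.07 [0.6611 0.1071] at y=-.02 [0.6584 0.1076]
t=87.28 pos=[0.6651 0.2071 0.0567] yaw=88.2 tilt=[-0.11  0.97] d=[ -0.5  -0.3 -20.2] roll=-0.2 n=2 F=[ 0.2 -1.  -2.5] w=16.6
[-0.3, -0.2, 10.1, -0.1],[-0.3, -0.2, 10.1, -0.1]
t: 87.7
eef_pos: [0.6655, 0.2074, 0.0427]
eef_rot: [0.718, 0.696, 0.006, -0.006]
contact_force: [-0.5, -0.0, -1.6]
gripper_width: 0.188
tool shift [0. 0. 0.]
tilt deg: tool z world xy [-0.06  0.97] pos [0.6655 0.2074 0.0427] yaw 88.17 j [0.133 0.511 1.516 0.019 1.113 0.156] F [-0.5 -0.  -1.6]
collar [0.6647 0.1821 0.0925] tip [ 0.6579 -0.0478  0.0938] yaw -91.7 pitch 0.33 at y=.07 [0.6614 0.0931] at y=-.02 [0.6587 0.0936]
t=87.70 pos=[0.6655 0.2074 0.0427] yaw=88.2 tilt=[-0.06  0.97] d=[-0.8 -0.6 -6.2] roll=-0.2 n=1 F=[-0.5 -0.  -1.6] w=16.0
[-0.7, -0.8, 6.2, -0.2]
```

View pics/d40c.png

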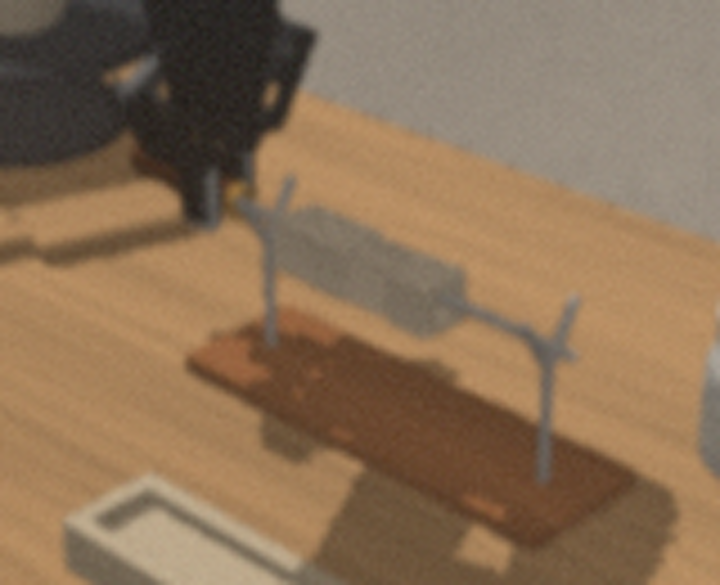

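```bash
python3 -m inch '[[1,0,0,1.5,0],[1,0,0,1.5,0],[1,0,0,1.5,0],[1,0,0,1,0],[1,0,0,0.5,0]]';  python3 -c "
from h import *
adv(0)"
```

```text
t: 88.22
eef_pos: [0.6665, 0.2074, 0.0373]
eef_rot: [0.718, 0.696, 0.006, -0.005]
contact_force: [-0.1, -0.1, -0.2]
gripper_width: 0.19
tool shift [0. 0. 0.]
tilt deg: tool z world xy [0.06 0.94] pos [0.6665 0.2074 0.0373] yaw 88.23 j [0.133 0.519 1.516 0.018 1.103 0.156] F [-0.1 -0.1 -0.2]
collar [0.6657 0.1821 0.0871] tip [ 0.6591 -0.0478  0.0886] yaw -91.64 pitch 0.37 at y=.07 [0.6624 0.0878] at y=-.02 [0.6599 0.0884]
```

```bash
python3 -m inch '[[1,0,0,1,0],[1,0,0,0.5,0],[1,0,0,0,0],[1,0,0,0,0],[1,0,0,0,0]]';  python3 -c "
from h import *
adv(0)"; python3 -m inch '[[0.5,0,0,0,0],[0.4,0,0,0,0],[0.3,0,0,0,0],[0.1,0,0,0,0],[0,0,0,0,0]]'; python3 -m inch '[[-0.1,0,0,0,0],[-0.2,0,0,0,0],[-0.3,0,0,0,0],[-0.3,0,0,0,0],[-0.3,0,0,0,0]]'; python3 -c "
from h import *
grab('side','d41');grab('scene','s41');grab('wrist','w41')
S=cv2.imread('pics/d41.png');cv2.imwrite('pics/d41c.png',cv2.resize(S[150:280,260:420],None,fx=4.5,fy=4.5,interpolation=cv2.INTER_CUBIC))"
```

```text
t: 88.63
eef_pos: [0.6663, 0.2075, 0.0368]
eef_rot: [0.718, 0.696, 0.006, -0.006]
contact_force: [-0.3, 0.1, -0.8]
gripper_width: 0.191
tool shift [0. 0. 0.]
tilt deg: tool z world xy [0.03 0.9 ] pos [0.6663 0.2075 0.0368] yaw 88.26 j [0.133 0.52  1.516 0.017 1.103 0.156] F [-0.3  0.1 -0.8]
collar [0.6655 0.1822 0.0866] tip [ 0.6591 -0.0477  0.0882] yaw -91.61 pitch 0.4 at y=.07 [0.6624 0.0874] at y=-.02 [0.6599 0.088 ]
t: 89.05
eef_pos: [0.6678, 0.2075, 0.0378]
eef_rot: [0.718, 0.696, 0.007, -0.004]
contact_force: [0.6, 0.2, 1.1]
gripper_width: 0.494
t: 89.47
eef_pos: [0.6682, 0.2075, 0.0381]
eef_rot: [0.718, 0.696, 0.007, -0.004]
contact_force: [0.3, -0.3, 0.0]
gripper_width: 0.651
```

View pics/d41c.png

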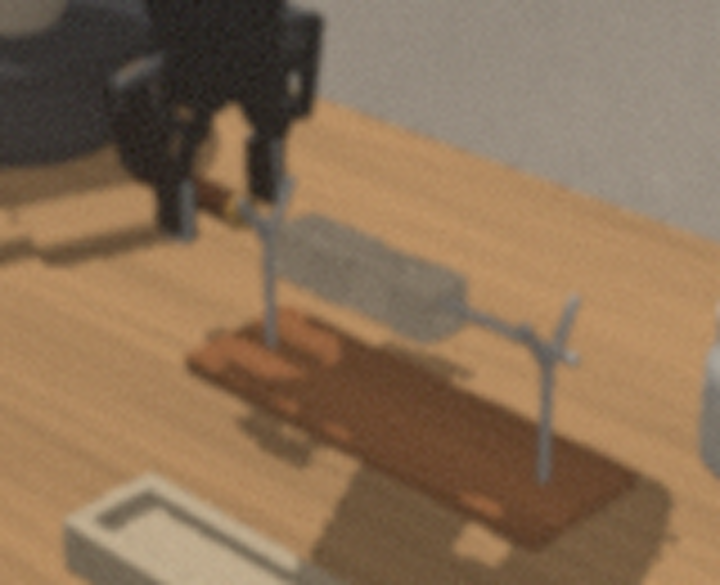

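View pics/w41.png

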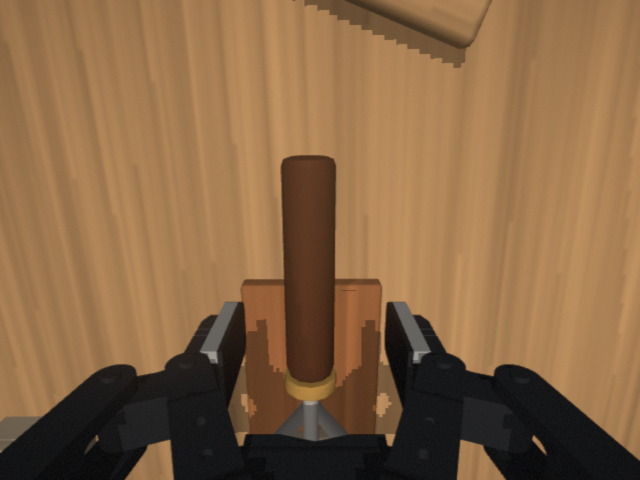

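Released and resting in both forks. Raise straight up, then inspect.

```bash
python3 -m inch '[[-0.3,0,-1.5,-4,0],[-0.3,0,0,-8,0],[-0.3,0,0,-14,0],[-0.3,0,0,-18,0],[-0.3,0,0,-20,0]]';python3 -m inch '[[-0.3,0,0,-20,0],[-0.3,0,0,-18,0],[-0.3,-4,0,-14,0],[-0.3,-8,-4,-9,0],[-0.3,-12,-10,-4,0]]';python3 -m inch '[[-0.3,-10,-16,-2,0],[-0.3,-8,-20,0,0],[-0.3,-5,-20,0,0],[-0.3,-3,-15,0,0],[-0.3,0,-8,0,0]]'; python3 -c "
from h import *
tilt()
grab('side','d42');grab('scene','s42');grab('wrist','w42')
S=cv2.imread('pics/d42.png');cv2.imwrite('pics/d42c.png',cv2.resize(S[150:280,260:420],None,fx=4.5,fy=4.5,interpolation=cv2.INTER_CUBIC))"
```

```text
t: 90.03
eef_pos: [0.6625, 0.206, 0.1012]
eef_rot: [0.718, 0.696, 0.003, -0.007]
contact_force: [0.2, -0.1, 0.1]
gripper_width: 0.646
t: 90.45
eef_pos: [0.6521, 0.1824, 0.1819]
eef_rot: [0.717, 0.697, 0.009, -0.003]
contact_force: [0.1, -0.4, -0.1]
gripper_width: 0.649
t: 90.87
eef_pos: [0.5721, 0.1544, 0.1917]
eef_rot: [0.718, 0.696, 0.014, 0.002]
contact_force: [0.3, 0.5, -0.0]
gripper_width: 0.649
tilt deg: tool z world xy [1.26 0.95] pos [0.5721 0.1544 0.1917] yaw 88.2 j [0.065 0.102 1.734 0.016 1.283 0.092] F [ 0.3  0.5 -0. ]
```

View pics/d42c.png

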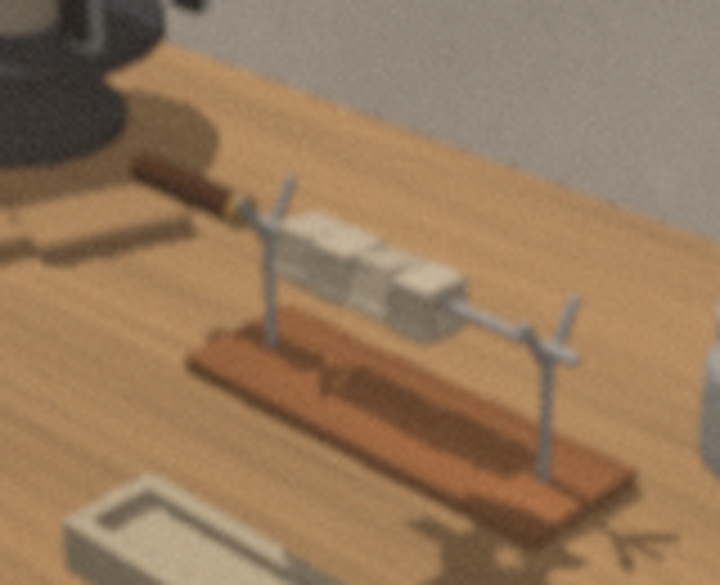

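View pics/w42.png

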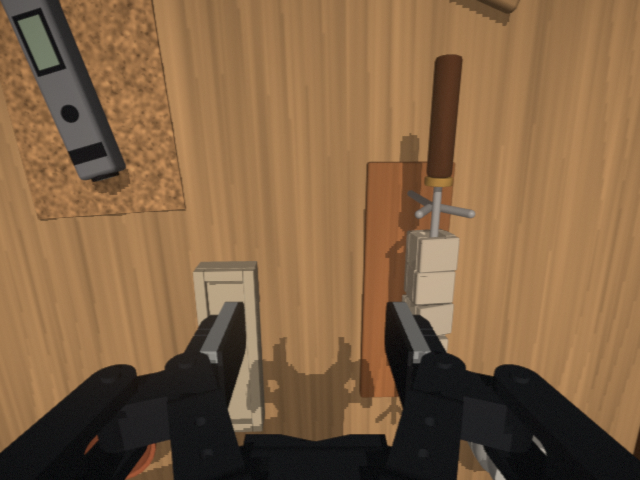

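View pics/s42.png

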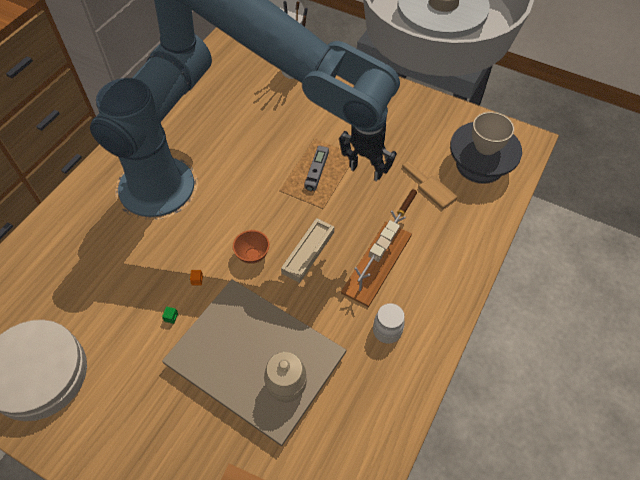

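```bash
python3 -m inch '[[-0.3,0,0,0,0],[-0.3,0,0,0,0],[-0.3,0,0,0,0],[-0.3,0,0,0,0],[-0.3,0,0,0,0]]'; python3 -c "
from h import *
F=grab('side','d43')
S=cv2.imread('pics/d43.png');print(np.abs(S[150:280,260:420].astype(int)-cv2.imread('pics/d42.png')[150:280,260:420]).mean())
print(job.sign_off())"
```

```text
t: 91.43
eef_pos: [0.5764, 0.1555, 0.1919]
eef_rot: [0.718, 0.696, 0.015, 0.002]
contact_force: [-0.7, -0.2, 0.2]
gripper_width: 0.649
2.3293108974358976
the job is handed in; nothing more can be done
None
```

The job is done and handed in at about 91 s.

- **Temperature check:** I held the thermometer level with the lens about 10 cm from the jar wall, aimed at the middle of the belly. It stayed still for about 3 s before any bead was touched. I then laid it back flat on its cork mat.
- **Beads:** There were four square beads. All four went into the trough channel with their holes in line. I ran the rod through all of them, lifted them off together and hung the rod in the two forks.

**Last checks:** The final pictures show the rod level in both forks with four beads hanging between them. There is a clear gap from the nearest bead to the left fork. The thermometer was flat on the mat; the jar, bowl, glaze jar, paddle and coloured blocks were never touched and look unmoved. The gripper was clear of everything.

**What went wrong or disagreed:**
- **Short fingertips:** The fingertips sit about 30 mm short of the reported tool point, so my first close on the thermometer caught nothing and I went lower.
- **Knocked bead:** One bead was knocked about 5 cm during the run, so I located it again before gripping it.
- **Bead contact in the trough:** While placing the third bead I read about 31 N, probably from touching its neighbour. I lifted it, shifted it and seated it again.
- **Tool tilt:** The tool tilted up to 5° during early moves and I corrected it before the thermometer was picked up. After that it stayed below about 4°.

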